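# Mount the inspection camera and feed it to the index

### The job

Draw the square inspection camera out of its slip case by the end that sticks out, lay it flat on the bare table and let go; then take it again by its middle, carry it round in front of the monitor and lay it in the two saddles of the carriage, centred lengthwise, with its lens pointing away from the robot towards the circuit board. Then turn the carriage's round feed knob clockwise, which drives carriage, camera and knob together towards the board, until the carriage's pointer points into the gap between the two prongs of the index fork. Leave the camera in its saddles, and do not disturb the marker pen.

Things in the scene. Friction and masses are not known exactly. Their poses are not given: they have to be found in the camera images.
- camera_mid (a point): Centre of the inspection camera: loose aluminium bar, 26 x 26 mm square, 130 mm long, 0.12 kg. x runs along it towards the lens, z up. Square barrel from x = -65 to +47 mm (dark ribbed cap over the last 28 mm at -x), then a round black snout of 20 mm diameter. At the start it sits level in the slip case, snout inside, 37 to 45 mm of the ribbed end sticking out.
- camera_lens (a point): the lens, at the very end of the camera's snout, 65 mm from the camera's centre along its x; same axes
- case_mouth (a point): Centre of the cutout in the front of the slip case (fixed grey closed box, 120 deep, 100 wide, 60 mm high), 32 mm above the table. x points straight into the case: pull the camera along -x. Rubber spring pads grip its sides: the pull takes 5 to 10 N, sideways wiggles of 2 degrees help. The camera is clear when its centre is over 65 mm in front of the mouth.
- cradle (a point): Where the camera's centre belongs in the carriage's saddles; 58 mm above the table, rides with the carriage. x: the way the lens must point (away from the robot, to the circuit board). Two black saddles, 14 mm thick, at x = -36 and +36 mm: inner width 30 mm, funnel to about 45 mm at the rim 11 mm above this point, floor 13 mm below it. 58 mm free between them; carriage plate 33 mm below.
- feed_knob: Feed knob on the carriage: black, round, 50 mm diameter, vertical axis, 86 mm to the right of the cradle's centre line. Origin on its axis, 31 mm above the table; grip it 12 to 40 mm above the origin. Clockwise from above it drives the carriage and itself 16 mm per radian along +x of index_gap (away from the robot). Needs about 0.3 N m, stays where left, 3.4 rad in all: several grasps.
- carriage (a joint): travel of the carriage, m: 0 at the start, its end nearest the robot, up to 0.056; grows as the knob is turned clockwise
- pointer_tip (a point): tip of the thin steel pointer blade (3 mm thick) on the right-hand edge of the carriage, 24 mm above the table; it moves with the carriage
- index_gap (a point): Middle of the 10 mm gap between the two prongs of the small steel index fork (26 mm wide, 32 mm high), fixed beside the stage on its right, at the pointer's height. The carriage travels along its +x (away from the robot); the pointer's x in this frame must become 0. It stands 24 to 42 mm ahead of the pointer at the start.
- marker: bystander: white marker pen with black cap, 136 mm long, 14 mm thick, loose, in front of the monitor; origin under its centre. The tall monitor (foot from x = 0.47, column at x = 0.57, screen about x = 0.6 to 0.68, y = -0.1 to 0.22, up to 0.6 m high) stands between the case on its left and the stage on its right: pass in front of it with the arm drawn in to x = 0.4 or less.

How it is judged:
By the outcome, as a careful person would: the job done as asked, in the order asked, and still so for the second after the job is handed in, with the robot touching nothing.
It also fails if it takes over 72 s, if anything falls off the work surface, if the arm or the gripper's body presses on something with over 40 N, if the wrist force passes 120 N, or if a joint passes its speed limit or range.

### The arm

A 6-joint arm with a two-finger parallel gripper is mounted at the origin on a cart in front of the work surface, level with it; the furniture and walls round the work are solid. World frame = base frame: x ahead of the robot, y to its left, z up, the work surface at z = 0. Lengths are in m, angles in rad, forces in N, time in s.
With the tool pointing down it reaches from about 0.35 to 0.875 m from the base axis. Payload 4.2 kg.
Tool frame: the origin (TCP) lies at the very end of the fingers, on their centre line; the grasp point (between the pads) lies 19 mm behind it; z points along the fingers, y is the direction in which the jaws open and shut (so a half turn about z gives the same grasp; the last joint's range is limited). The gripper opens to 87 mm and grips with 3 to 60 N. Pads are 19 mm wide; open, the fingers measure 117 mm over their backs; the gripper's body (75 mm by 190 mm) begins 51 mm behind the grasp point.
Start: joints at [1.467, 0.385, 0.008, 0, -1.194, -0.259], TCP at [0.222, 0.584, 0.187] pointing down, gripper open.
Joint ranges: [-3.14, 3.14], [-1.21, 2.06], [-1.07, 1.41], [-3.16, 2.05], [-2.99, -0.16], [-3.1, 3.1]. Speed limits (rad/s): [2.79, 2.79, 3.14, 3.14, 3.14, 3.14].

### API

Orientations are given as [roll, pitch, yaw] about the fixed x, y, z axes, in that order (R = Rz(yaw) Ry(pitch) Rx(roll)).
In Python, from station import monitor, imaging, env gives the robot as it stands.
- The arm moves only by the tool apply_moves, never from a script. Its argument "rows" is a list of rows, each an object of numbers: "dx", "dy", "dz": the shift along the tool's x, y, z each as a share of 0.25 m, from -1 to 1; "rx", "ry", "rz": the turn, a rotation vector about the tool's x, y, z each as a share of 60 degrees, from -1 to 1; "claw": the closure, from 0 (fully open) to 1 (shut). In form: [{"dx": .., "dy": .., "dz": .., "rx": .., "ry": .., "rz": .., "claw": ..}, ...]. A call has 1 to 20 rows; each row shifts and turns the pose as measured when the row begins, along the tool's axes as they then stand; what a row does not reach is not made up. A row lasts 1/12 s, in which the tool goes at most 41.7 mm and 7.16 degrees, less where a joint would pass 70% of its speed; a pose out of reach is approached as far as the arm can. A call with a number of a shift or a turn outside -1 to 1 is refused whole. A call with a gripper value outside its range is refused whole. The fingers move at their own pace and stop on an object; "squeeze" is the grip in N (left out, the last holds). Time passes only in rows, so rows that do not move let the fingers close. It gives the time, the measured TCP pose, the force and the opening at its end, in the units of the state.
- monitor.get_obs(): the state, without advancing time (a new reading comes with each control period).
- imaging.camera(name): name is "side" or "top" or "wrist"; returns a dict with "img" (480x640x3 uint8, red, green, blue), "fovy" (degrees; the focal length in pixels is half the picture's height over the tangent of half this angle, whatever the lens; pixels are square), "cx", "cy" (the principal point, pixels), "D" ([k1, k2, p1, p2, k3] as OpenCV has them; the pictures are not rectified), "R" (3x3) and "t" (3): a world point X has camera coordinates R X + t. Camera axes: x right, y down, z forward; pixel columns grow to the right and rows downward; lengths in m; the calibration is good to about 2 mm. A picture is of the moment at which its call begins. There is no depth.
- env.job_done(): hands the job in, once; it reports no verdict.
The state is a dict: "time": time; "joint_positions": joint angles; "joint_vel": joint speeds; "joint_torque": joint torques, N m; "position": TCP position; "tcp_rot": TCP orientation; "contact_force": force on the tool from outside, world axes, zero at the start; "moment": the same for the moment, N m; "width": opening from 0.0 (shut) to 1.0 (fully open).
Only numpy, scipy, OpenCV 4.12 (cv2) and the standard library are available. Lean on these libraries where they do the work, as an engineer would, in place of code of your own. Each camera call takes 0.05 s, during which the arm holds its last target.

## Working session

There is one attempt and no reset: what is moved stays moved. The work goes in short steps, Python scripts to look and compute and a tool call to move; the robot and the scene stay as the last step left them, time stands still between calls to the robot, and variables do not carry over. Pictures are saved under pics/ and viewed, and the job is handed in when it is done.

Besides the shell and the picture viewer there is one more tool, called after "Call:" as name(argument=value, ...) on one line, values as JSON. apply_moves: Moves the arm, as the interface text tells. Shift numbers are shares of 0.25 m and turn numbers shares of 60 degrees, none past 1 either way. Its arguments: {"type":"object","properties":{"rows":{"type":"array","items":{"type":"object","properties":{"dx":{"type":"number"},"dy":{"type":"number"},"dz":{"type":"number"},"rx":{"type":"number"},"ry":{"type":"number"},"rz":{"type":"number"},"claw":{"type":"number"}}}},"squeeze":{"type":"number"}},"required":["rows"]}

```bash
ls; mkdir -p pics
python3 - <<'E'
from station import monitor, imaging, env
import cv2
print(monitor.get_obs())
for n in ["side","top","wrist"]:
    c=imaging.camera(n); cv2.imwrite(f"pics/{n}0.png",c["img"][:,:,::-1]); print(n,c["fovy"],c["cx"],c["cy"],c["D"],c["R"],c["t"])
E
```

```text
pics
{'time': 0.0, 'joint_positions': array([ 1.46658818e+00,  3.85553021e-01,  6.61543181e-03, -5.52923848e-04,
       -1.19402255e+00, -2.58572704e-01]), 'joint_vel': array([-2.56818866e-04,  9.90617362e-05, -1.54202824e-03, -1.23851465e-03,
       -4.15918240e-05,  1.12397378e-03]), 'joint_torque': array([ 4.36150804e-04, -3.90663385e+01,  1.87401921e+01,  4.21971291e+00,
        1.10018224e-02, -1.91658751e-04]), 'position': array([0.22153898, 0.58366884, 0.18594978]), 'tcp_rot': array([ 3.13936937e+00, -5.66805206e-05, -3.62984779e-01]), 'contact_force': array([ 0.15245335, -0.26849422, -0.34158148]), 'moment': array([-0.01527817,  0.02327614,  0.00660946]), 'width': 1.0028819847982624}
side 50.61505057413497 321.6398191468371 237.2465296560584 [-0.02608715  0.          0.          0.          0.        ] [[-0.99251366 -0.12046547  0.02011747]
 [-0.0856127   0.5687509  -0.8180421 ]
 [ 0.087104   -0.81364027 -0.57480641]] [0.55583705 0.13612745 1.24857755]
top 50.15944371718296 318.68019178147523 238.32476302492708 [-0.05151122  0.          0.          0.          0.        ] [[ 0.05562292 -0.99843809  0.0052408 ]
 [-0.97754449 -0.05552597 -0.20328218]
 [ 0.20325567  0.00618404 -0.97910617]] [-0.06850176  0.57035049  1.19883063]
wrist 63.480191244728886 322.80132584588114 236.9935465859258 [-0.04437149  0.          0.          0.          0.        ] [[-0.35607945 -0.9344544   0.00155051]
 [-0.89986741  0.34334618  0.26898336]
 [-0.25188505  0.09438419 -0.96314357]] [ 0.62374595 -0.03218963  0.39051611]
```

View pics/side0.png

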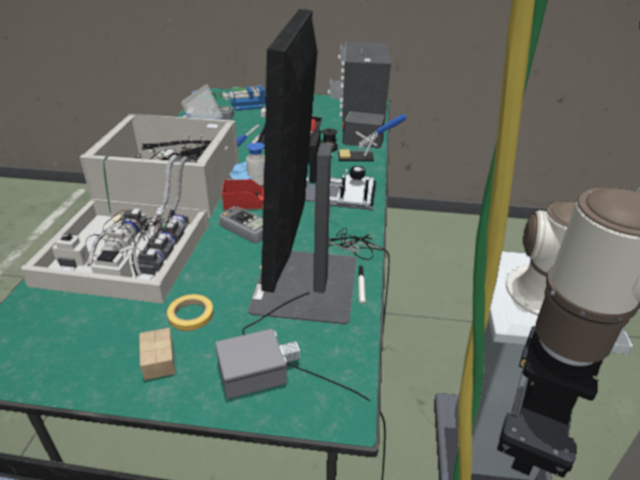

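View pics/top0.png

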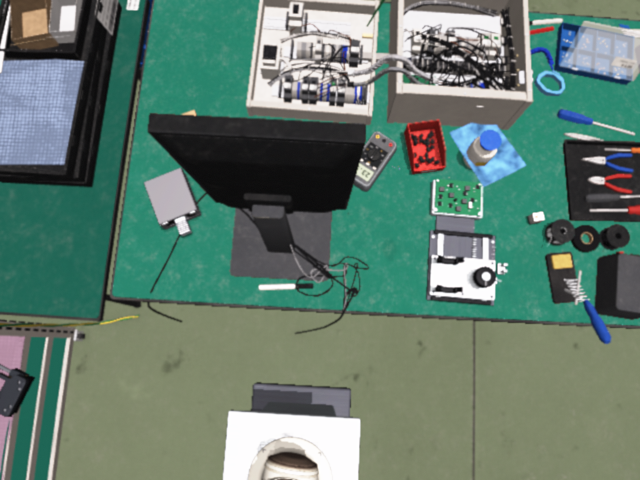

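View pics/wrist0.png

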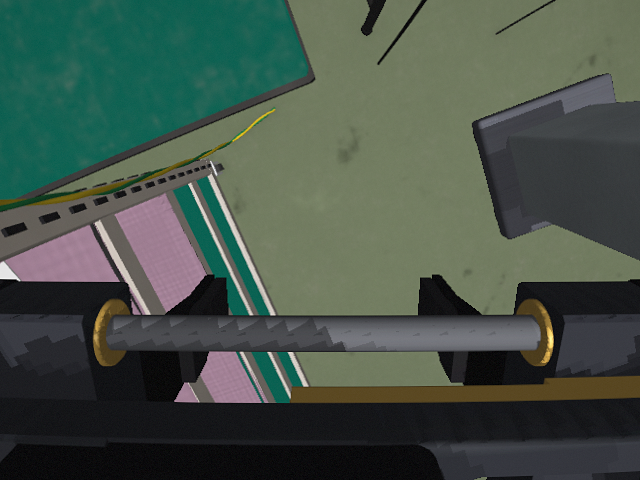

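```bash
cat > h.py <<'E'
import numpy as np, cv2
from scipy.spatial.transform import Rotation as Ro
from station import monitor, imaging, env
def K(c):
    f=240/np.tan(np.radians(c["fovy"]/2)); return np.array([[f,0,c["cx"]],[0,f,c["cy"]],[0,0,1]])
def ray(c,uv):
    p=cv2.undistortPoints(np.array([[uv]],float),K(c),np.array(c["D"]))[0,0]
    R=np.array(c["R"]);d=R.T@np.array([p[0],p[1],1]);o=-R.T@np.array(c["t"]);return o,d/np.linalg.norm(d)
def onz(c,uv,z):
    o,d=ray(c,uv);return o+d*(z-o[2])/d[2]
def proj(c,X):
    rv=cv2.Rodrigues(np.array(c["R"]))[0]
    return cv2.projectPoints(np.atleast_2d(np.array(X,float)),rv,np.array(c["t"]),K(c),np.array(c["D"]))[0][:,0]
def tri(*obs):
    A=np.zeros((3,3));b=np.zeros(3)
    for c,uv in obs:
        o,d=ray(c,uv);P=np.eye(3)-np.outer(d,d);A+=P;b+=P@o
    X=np.linalg.solve(A,b);return X,[proj(c,X)[0]-uv for c,uv in obs]
def tcp():
    o=monitor.get_obs();return np.array(o["position"]),Ro.from_euler('xyz',o["tcp_rot"])
def crop(c,name,x0,y0,x1,y1,s):
    cv2.imwrite(f"pics/{name}.png",cv2.resize(c["img"][y0:y1,x0:x1,::-1],None,fx=s,fy=s,interpolation=cv2.INTER_CUBIC))
def plan(p,rpy):
    """Total shift (tool axes, m) and rotvec (tool axes, deg) from here to target"""
    P,R=tcp();T=Ro.from_euler('xyz',rpy)
    d=R.inv().apply(np.array(p)-P);w=np.degrees((R.inv()*T).as_rotvec())
    print("shift mm",(d*1000).round(1),"share",(d/.25).round(3),"turn deg",w.round(2),"share",(w/60).round(3))
    return d,w
def st():
    o=monitor.get_obs();print("t",round(o["time"],2),"p",np.round(o["position"],4),"rpy",np.round(o["tcp_rot"],4),"F",np.round(o["contact_force"],1),"w",round(o["width"]*87,1),"q",np.round(o["joint_positions"],2))
E
python3 - <<'E'
from h import *
c=imaging.camera("top"); 
crop(c,"top_case",120,140,270,310,4); crop(c,"top_stage",400,150,540,310,5)
s=imaging.camera("side"); crop(s,"side_case",200,300,400,420,4); crop(s,"side_stage",290,110,410,240,5)
import pickle
pickle.dump({k:{a:b for a,b in v.items() if a!='img'} for k,v in dict(top=c,side=s).items()},open("cal.pkl","wb"))
E
```

```text
(no output)
```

View pics/top_case.png

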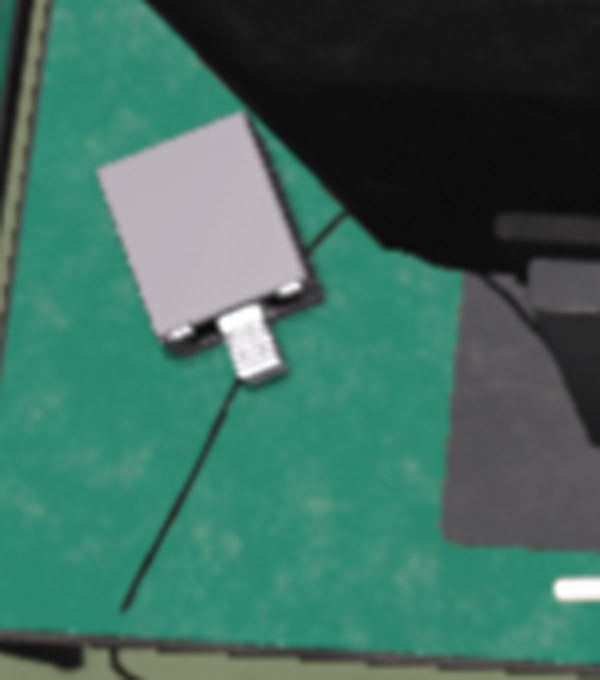

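View pics/top_stage.png

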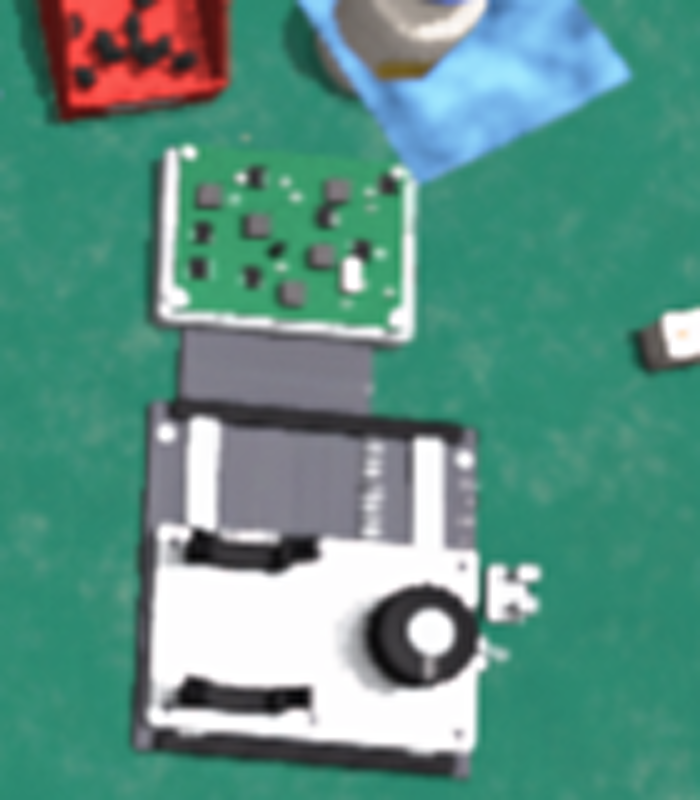

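View pics/side_case.png

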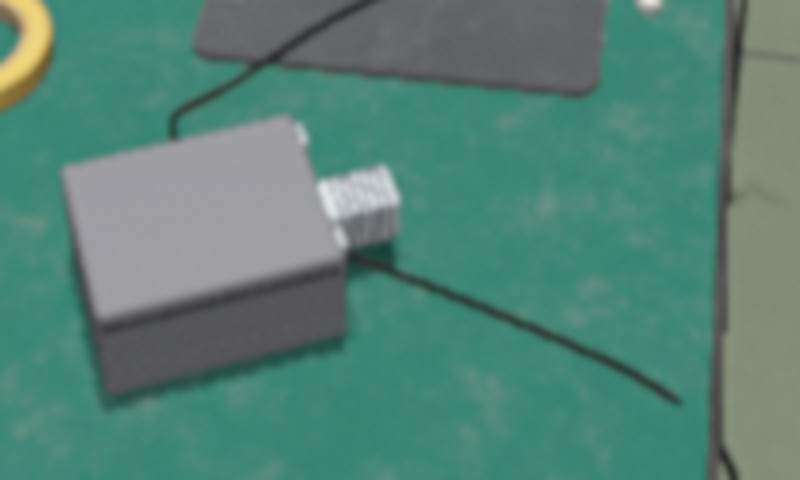

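View pics/side_stage.png

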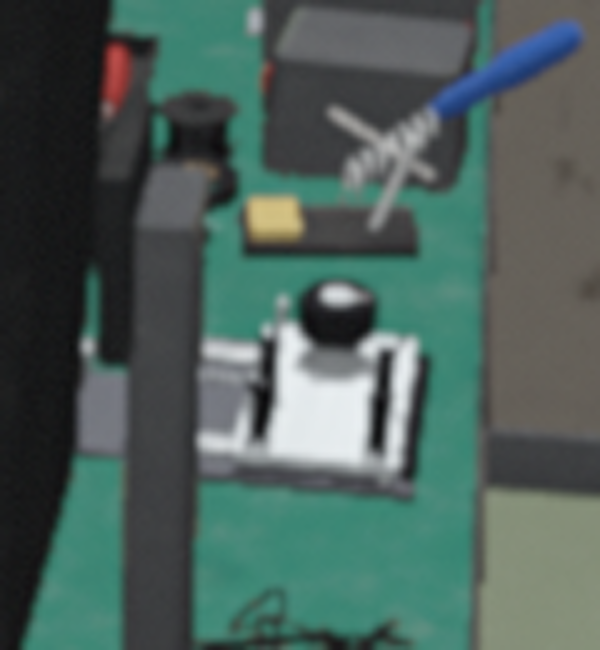

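Run:
```python
from h import *
import pickle
cal=pickle.load(open("cal.pkl","rb"));c=cal["top"];s=cal["side"]
f=lambda u,v:(120+(u+.5)/4-.5,140+(v+.5)/4-.5)
g=lambda u,v:(400+(u+.5)/5-.5,150+(v+.5)/5-.5)
P=[onz(c,f(*p),.06) for p in [(97,172),(243,113),(307,280),(162,338)]]
print(np.round(P,4)); 
for i in range(4):
    d=P[(i+1)%4]-P[i];print(np.linalg.norm(d),np.degrees(np.arctan2(d[1],d[0])))
for p in [(240,378),(284,363),(219,318),(262,306)]: print("cam",onz(c,f(*p),.045))
# side check
fs=lambda u,v:(200+(u+.5)/4-.5,300+(v+.5)/4-.5)
for p in [(62,170),(293,117),(345,258),(100,318)]: print("side case",onz(s,fs(*p),.06))
for p in [(388,168),(400,200),(318,182)]: print("side cam",onz(s,fs(*p),.045))
# stage
print("knob",onz(c,g(423,635),.031+.045), "knob white",onz(c,g(431,631),.076))
for p in [(185,550),(318,550),(178,692),(311,697)]: print("saddle",onz(c,g(*p),.069))
for p in [(160,528),(478,553),(475,750),(148,725)]: print("plate",onz(c,g(*p),.025))
for p in [(515,590)]: print("fork",onz(c,g(*p),.032))
for p in [(490,655)]: print("ptr",onz(c,g(*p),.024))
```

```text
[[0.6911 0.4112 0.06  ]
 [0.735  0.3232 0.06  ]
 [0.6285 0.2709 0.06  ]
 [0.5866 0.357  0.06  ]]
0.09835405606225256 -63.529645440500325
0.11862171160588954 -153.8599338228101
0.09574362132556102 115.94140077743474
0.11775167898828842 27.40984404705872
cam [0.56718322 0.30999593 0.045     ]
cam [0.57826005 0.28352133 0.045     ]
cam [0.60471041 0.32750051 0.045     ]
cam [0.61393327 0.30129008 0.045     ]
side case [0.73620612 0.32649341 0.06      ]
side case [0.62934413 0.27404654 0.06      ]
side case [0.58626576 0.36242036 0.06      ]
side case [0.69222952 0.41352546 0.06      ]
side cam [0.57758282 0.2882593  0.045     ]
side cam [0.56812852 0.30886027 0.045     ]
side cam [0.61121974 0.30270322 0.045     ]
knob [ 0.4986123  -0.43808387  0.076     ] knob white [ 0.50075702 -0.44198168  0.076     ]
saddle [ 0.53483963 -0.32437108  0.069     ]
saddle [ 0.53843736 -0.38924928  0.069     ]
saddle [ 0.46570952 -0.3217185   0.069     ]
saddle [ 0.46674953 -0.38587632  0.069     ]
plate [ 0.55316742 -0.32173834  0.025     ]
plate [ 0.54934753 -0.48299478  0.025     ]
plate [ 0.45010147 -0.48031292  0.025     ]
plate [ 0.45386132 -0.31699871  0.025     ]
fork [ 0.53033443 -0.49905087  0.032     ]
ptr [ 0.4980991  -0.48877179  0.024     ]
```

Run:
```python
from h import *
import pickle
cal=pickle.load(open("cal.pkl","rb"));c=cal["top"];s=cal["side"]
for z in [0,.05,.1,.15,.2,.25,.3,.6]:
    X=[[x,.22,z] for x in (.6,.68)]
    print(z,"top",proj(c,X).round(0).tolist(),"side",proj(s,X).round(0).tolist())
cc=imaging.camera("top");crop(cc,"mon_top",140,100,380,290,3)
cc=imaging.camera("side");crop(cc,"mon_side",220,0,420,330,2)
```

```text
0 top [[220.0, 227.0], [223.0, 198.0]] side [[292.0, 332.0], [256.0, 328.0]]
0.05 top [[216.0, 223.0], [219.0, 192.0]] side [[291.0, 316.0], [255.0, 312.0]]
0.1 top [[212.0, 218.0], [216.0, 186.0]] side [[291.0, 298.0], [254.0, 295.0]]
0.15 top [[208.0, 213.0], [212.0, 179.0]] side [[291.0, 280.0], [252.0, 276.0]]
0.2 top [[203.0, 207.0], [207.0, 172.0]] side [[290.0, 261.0], [251.0, 257.0]]
0.25 top [[198.0, 201.0], [202.0, 165.0]] side [[290.0, 240.0], [249.0, 236.0]]
0.3 top [[193.0, 194.0], [197.0, 156.0]] side [[289.0, 218.0], [248.0, 215.0]]
0.6 top [[144.0, 134.0], [152.0, 84.0]] side [[286.0, 54.0], [236.0, 52.0]]
```

View pics/mon_top.png

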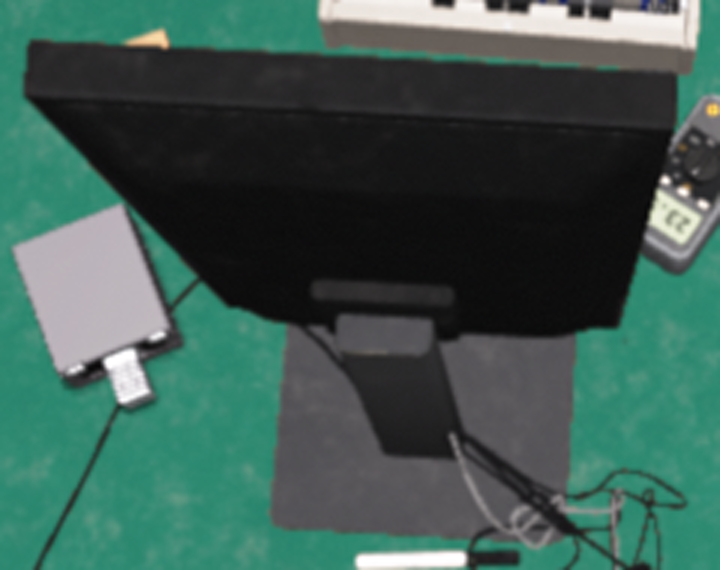

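View pics/mon_side.png

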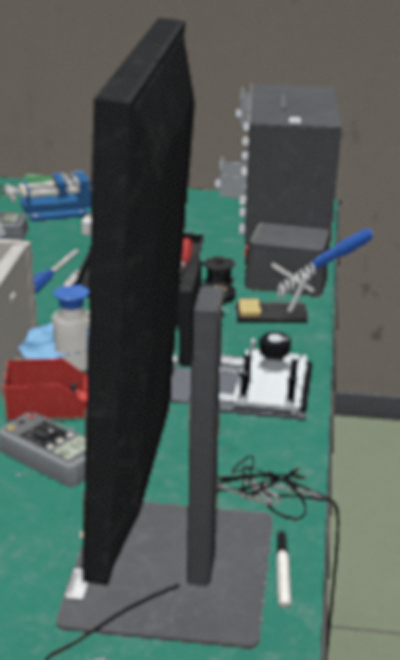

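Run:
```python
from h import *
import pickle
cal=pickle.load(open("cal.pkl","rb"));c=cal["top"];s=cal["side"]
print(tri((c,(217,201)),(s,(273,291))))
print(tri((c,(149,131)),(s,(273,52))))
print("marker ends",onz(c,(259,288),.007),onz(c,(313,286),.007),"foot",onz(c,(231,276),.01),onz(c,(236,208),.01))
```

```text
(array([0.64018181, 0.211404  , 0.10782457]), [array([-0.00510413,  0.09628287]), array([-0.10452308, -0.03228382])])
(array([0.61438329, 0.21643739, 0.59850075]), [array([-0.48723168, -5.47231144]), array([4.67576365, 2.24225705])])
marker ends [0.44859517 0.10623652 0.007     ] [ 0.46130537 -0.0286047   0.007     ] foot [0.47436431 0.17858247 0.01      ] [0.65118109 0.18160646 0.01      ]
```

```bash
cat >> h.py <<'E'
def rpy(yaw,tilt=0):
    return (Ro.from_euler('xyz',[np.pi,0,np.radians(yaw)])*Ro.from_euler('y',np.radians(tilt))).as_euler('xyz')
E
python3 - <<'E'
from h import *
t=rpy(26.3,15); T=Ro.from_euler('xyz',t); print(t, T.apply([0,0,1]),T.apply([1,0,0]))
tgt=np.array([.5905,.3062,.026]); hov=tgt-T.apply([0,0,.12]); print(hov); plan(hov,t); st()
E
```

```text
[ 3.14159265 -0.26179939  0.45902159] [ 0.23202776  0.11467526 -0.96592583] [0.8659394  0.42797391 0.25881905]
[0.56265667 0.29243897 0.1419111 ]
shift mm [422.3 151.7  45. ] share [1.689 0.607 0.18 ] turn deg [  6.19  14.15 -46.81] share [ 0.103  0.236 -0.78 ]
t 0.35 p [0.2217 0.5842 0.1868] rpy [ 3.1411 -0.     -0.3628] F [ 0.5  0.2 -0.9] w 87.2 q [ 1.47  0.38  0.01 -0.   -1.19 -0.26]
```

Call:
apply_moves(rows=[{"dx": 0.12, "dy": 0.043, "dz": 0.0, "ry": 0.0, "rz": -0.06, "claw": 0}, {"dx": 0.13, "dy": 0.05, "rz": -0.09}, {"dx": 0.13, "dy": 0.06, "rz": -0.09}, {"dx": 0.12, "dy": 0.07, "rz": -0.09}, {"dx": 0.12, "dy": 0.08, "rz": -0.09}, {"dx": 0.12, "dy": 0.08, "rz": -0.09}])

```text
$.rows[0]: bad value
```

Run:
```python
from h import *
t=rpy(26.3,15); plan([.5627,.2924,.1419],t); st()
```

```text
shift mm [422.3 151.7  45. ] share [1.689 0.607 0.18 ] turn deg [  6.19  14.15 -46.81] share [ 0.103  0.236 -0.78 ]
t 0.35 p [0.2217 0.5842 0.1868] rpy [ 3.1411 -0.     -0.3628] F [ 0.5  0.2 -0.9] w 87.2 q [ 1.47  0.38  0.01 -0.   -1.19 -0.26]
```

Call:
apply_moves(rows=[{"dx": 0.12, "dy": 0.043, "dz": 0.0, "rx": 0.0, "ry": 0.0, "rz": -0.06, "claw": 0.0}, {"dx": 0.13, "dy": 0.05, "dz": 0.0, "rx": 0.0, "ry": 0.0, "rz": -0.09, "claw": 0.0}, {"dx": 0.13, "dy": 0.06, "dz": 0.0, "rx": 0.0, "ry": 0.0, "rz": -0.09, "claw": 0.0}, {"dx": 0.12, "dy": 0.07, "dz": 0.0, "rx": 0.0, "ry": 0.0, "rz": -0.09, "claw": 0.0}, {"dx": 0.12, "dy": 0.08, "dz": 0.0, "rx": 0.0, "ry": 0.0, "rz": -0.09, "claw": 0.0}, {"dx": 0.12, "dy": 0.08, "dz": 0.0, "rx": 0.0, "ry": 0.0, "rz": -0.09, "claw": 0.0}])

```text
time: 0.85
position: [0.3922, 0.4637, 0.1862]
tcp_rot: [-3.141, 0.001, 0.209]
contact_force: [0.4, 1.1, -0.3]
width: 1.005
```

Run:
```python
from h import *
t=rpy(26.3,15); plan([.5627,.2924,.1419],t); st()
```

```text
shift mm [131.3 202.9  44. ] share [0.525 0.812 0.176] turn deg [  1.82  14.94 -14.27] share [ 0.03   0.249 -0.238]
t 0.85 p [0.3922 0.4637 0.1862] rpy [-3.1406e+00  5.0000e-04  2.0860e-01] F [ 0.4  1.1 -0.3] w 87.4 q [ 1.13  0.36 -0.04 -0.   -1.18  0.65]
```

Call:
apply_moves(rows=[{"dx": 0.085, "dy": 0.12, "dz": 0.015, "rx": 0.0, "ry": 0.03, "rz": -0.04, "claw": 0.0}, {"dx": 0.085, "dy": 0.12, "dz": 0.015, "rx": 0.0, "ry": 0.04, "rz": -0.04, "claw": 0.0}, {"dx": 0.08, "dy": 0.13, "dz": 0.02, "rx": 0.0, "ry": 0.04, "rz": -0.04, "claw": 0.0}, {"dx": 0.08, "dy": 0.13, "dz": 0.02, "rx": 0.0, "ry": 0.04, "rz": -0.04, "claw": 0.0}, {"dx": 0.07, "dy": 0.12, "dz": 0.02, "rx": 0.0, "ry": 0.04, "rz": -0.04, "claw": 0.0}, {"dx": 0.06, "dy": 0.1, "dz": 0.02, "rx": 0.0, "ry": 0.04, "rz": -0.03, "claw": 0.0}, {"dx": 0.0, "dy": 0.0, "dz": 0.0, "rx": 0.0, "ry": 0.0, "rz": 0.0, "claw": 0.0}])

```text
time: 1.43
position: [0.5715, 0.3187, 0.1699]
tcp_rot: [3.111, -0.251, 0.464]
contact_force: [-0.1, 0.6, -1.1]
width: 0.999
```

Run:
```python
from h import *
t=rpy(26.3,15); plan([.5627,.2924,.1419],t); st()
c=imaging.camera("wrist"); cv2.imwrite("pics/w1.png",c["img"][:,:,::-1])
import pickle
pickle.dump({k:v for k,v in c.items() if k!="img"},open("w1.pkl","wb"))
X=[[.573,.2975,.045],[.589,.3055,.045],[.6078,.315,.032]]; print(proj(c,X).round(0))
```

```text
shift mm [-26.   18.8  22.8] share [-0.104  0.075  0.091] turn deg [1.65 0.61 0.31] share [0.027 0.01  0.005]
t 1.43 p [0.5715 0.3187 0.1699] rpy [ 3.1115 -0.251   0.4645] F [-0.1  0.6 -1.1] w 86.9 q [ 0.81  0.31 -0.23  0.16 -0.81  1.12]
[[340. 264.]
 [340. 244.]
 [338. 220.]]
```

View pics/w1.png

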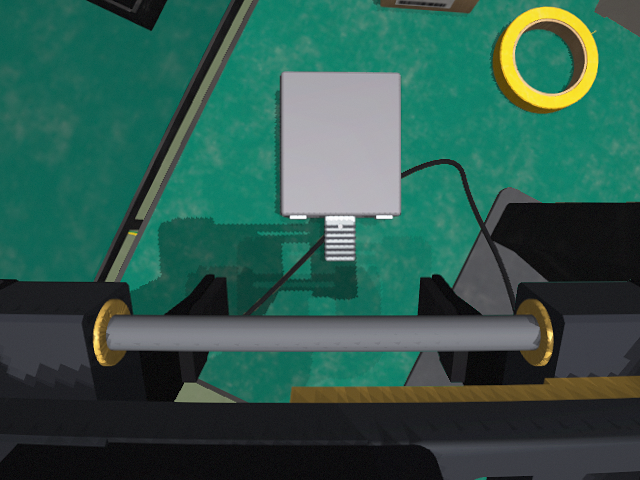

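Run:
```python
from h import *
import pickle
c=pickle.load(open("w1.pkl","rb"))
print([onz(c,p,.045).round(4) for p in [(326,260),(354,260),(340,260.5)]], [onz(c,p,.06).round(4) for p in [(281,214),(400,214),(281,74),(400,74)]])
t=rpy(26.3,15); T=Ro.from_euler('xyz',t)
tgt=np.array([.5905,.3062,.026])
plan(tgt-T.apply([0,0,.06]),t);plan(tgt,t)
```

```text
[array([0.571, 0.31 , 0.045]), array([0.5817, 0.2882, 0.045 ]), array([0.576 , 0.2989, 0.045 ])] [array([0.5896, 0.3609, 0.06  ]), array([0.6331, 0.2726, 0.06  ]), array([0.6929, 0.4115, 0.06  ]), array([0.7374, 0.3237, 0.06  ])]
shift mm [-25.3  18.5  83.2] share [-0.101  0.074  0.333] turn deg [1.62 0.64 0.29] share [0.027 0.011 0.005]
shift mm [-24.7  16.8 143.2] share [-0.099  0.067  0.573] turn deg [1.62 0.64 0.29] share [0.027 0.011 0.005]
```

Call:
apply_moves(rows=[{"dx": -0.04, "dy": 0.03, "dz": 0.06, "rx": 0.014, "ry": 0.005, "rz": 0.0, "claw": 0.0}, {"dx": -0.035, "dy": 0.03, "dz": 0.09, "rx": 0.013, "ry": 0.005, "rz": 0.0, "claw": 0.0}, {"dx": -0.015, "dy": 0.01, "dz": 0.1, "rx": 0.0, "ry": 0.0, "rz": 0.005, "claw": 0.0}, {"dx": 0.0, "dy": 0.0, "dz": 0.1, "rx": 0.0, "ry": 0.0, "rz": 0.0, "claw": 0.0}, {"dx": 0.0, "dy": 0.0, "dz": 0.0, "rx": 0.0, "ry": 0.0, "rz": 0.0, "claw": 0.0}])

```text
time: 1.9
position: [0.581, 0.3078, 0.0824]
tcp_rot: [-3.136, -0.27, 0.458]
contact_force: [-0.8, 0.0, -1.0]
width: 1.001
```

Run:
```python
from h import *
t=rpy(26.3,15)
plan([.593,.3072,.026],t);st()
```

```text
shift mm [-4.9  6.1 57.1] share [-0.02   0.024  0.228] turn deg [-0.29 -0.47 -0.06] share [-0.005 -0.008 -0.001]
t 1.9 p [0.581  0.3078 0.0824] rpy [-3.1363 -0.27    0.4579] F [-0.8  0.  -1. ] w 87.1 q [ 0.77  0.4  -0.35  0.14 -0.57  1.15]
```

Call:
apply_moves(rows=[{"dx": -0.01, "dy": 0.012, "dz": 0.06, "rx": -0.005, "ry": -0.008, "rz": 0.0, "claw": 0.0}, {"dx": -0.01, "dy": 0.012, "dz": 0.07, "rx": 0.0, "ry": 0.0, "rz": 0.0, "claw": 0.0}, {"dx": 0.0, "dy": 0.0, "dz": 0.06, "rx": 0.0, "ry": 0.0, "rz": 0.0, "claw": 0.0}, {"dx": 0.0, "dy": 0.0, "dz": 0.03, "rx": 0.0, "ry": 0.0, "rz": 0.0, "claw": 0.0}, {"dx": 0.0, "dy": 0.0, "dz": 0.0, "rx": 0.0, "ry": 0.0, "rz": 0.0, "claw": 0.0}])

```text
time: 2.32
position: [0.5934, 0.3133, 0.0317]
tcp_rot: [-3.141, -0.267, 0.464]
contact_force: [-0.4, -0.6, -0.7]
width: 0.999
```

Run:
```python
from h import *
t=rpy(26.3,15)
plan([.593,.3072,.026],t);st()
c=imaging.camera("wrist"); crop(c,"w2",100,160,540,480,1.7)
```

```text
shift mm [-4.5  5.3  4.7] share [-0.018  0.021  0.019] turn deg [-0.1  -0.31  0.26] share [-0.002 -0.005  0.004]
t 2.32 p [0.5934 0.3133 0.0317] rpy [-3.141  -0.2673  0.4637] F [-0.4 -0.6 -0.7] w 86.9 q [ 0.76  0.48 -0.37  0.17 -0.47  1.13]
```

View pics/w2.png

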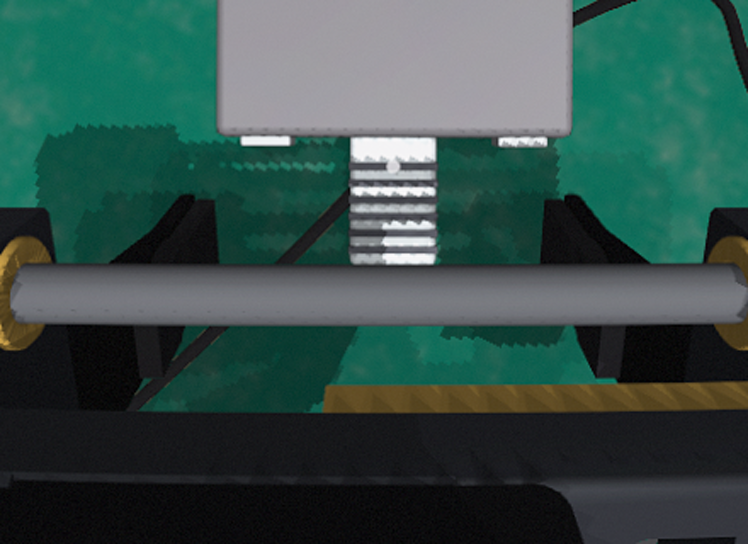

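Call:
apply_moves(rows=[{"dx": -0.015, "dy": 0.015, "dz": 0.02, "rx": 0.0, "ry": 0.0, "rz": 0.0, "claw": 0.0}, {"dx": -0.015, "dy": 0.015, "dz": 0.01, "rx": 0.0, "ry": 0.0, "rz": 0.0, "claw": 0.0}, {"dx": 0.0, "dy": 0.0, "dz": 0.0, "rx": 0.0, "ry": 0.0, "rz": 0.0, "claw": 0.0}])

```text
time: 2.62
position: [0.5932, 0.3065, 0.0267]
tcp_rot: [-3.139, -0.274, 0.466]
contact_force: [0.1, -0.4, 0.7]
width: 0.998
```

Run:
```python
from h import *
t=rpy(26.3,15)
plan([.593,.3072,.026],t);st()
```

```text
shift mm [-0.1 -0.7  0.7] share [-0.    -0.003  0.003] turn deg [-0.23 -0.72  0.36] share [-0.004 -0.012  0.006]
t 2.62 p [0.5932 0.3065 0.0267] rpy [-3.1394 -0.2744  0.4655] F [ 0.1 -0.4  0.7] w 86.8 q [ 0.75  0.48 -0.39  0.18 -0.44  1.13]
```

Close on it.

Call:
apply_moves(rows=[{"dx": 0.0, "dy": 0.0, "dz": 0.0, "rx": 0.0, "ry": -0.01, "rz": 0.005, "claw": 0.5}, {"dx": 0.0, "dy": 0.0, "dz": 0.0, "rx": 0.0, "ry": 0.0, "rz": 0.0, "claw": 0.8}, {"dx": 0.0, "dy": 0.0, "dz": 0.0, "rx": 0.0, "ry": 0.0, "rz": 0.0, "claw": 1.0}, {"dx": 0.0, "dy": 0.0, "dz": 0.0, "rx": 0.0, "ry": 0.0, "rz": 0.0, "claw": 1.0}, {"dx": 0.0, "dy": 0.0, "dz": 0.0, "rx": 0.0, "ry": 0.0, "rz": 0.0, "claw": 1.0}, {"dx": 0.0, "dy": 0.0, "dz": 0.0, "rx": 0.0, "ry": 0.0, "rz": 0.0, "claw": 1.0}, {"dx": 0.0, "dy": 0.0, "dz": 0.0, "rx": 0.0, "ry": 0.0, "rz": 0.0, "claw": 1.0}, {"dx": 0.0, "dy": 0.0, "dz": 0.0, "rx": 0.0, "ry": 0.0, "rz": 0.0, "claw": 1.0}], squeeze=45)

```text
time: 3.28
position: [0.5942, 0.3068, 0.0296]
tcp_rot: [-3.137, -0.267, 0.459]
contact_force: [-0.5, -0.6, 0.2]
width: 0.478
```

Run:
```python
from h import *
t=rpy(26.3,15)
plan([.593,.3072,.026],t);st()
```

```text
shift mm [-1.8 -0.9  3.2] share [-0.007 -0.004  0.013] turn deg [-0.28 -0.3  -0.01] share [-0.005 -0.005 -0.   ]
t 3.28 p [0.5942 0.3068 0.0296] rpy [-3.1367 -0.267   0.4588] F [-0.5 -0.6  0.2] w 41.6 q [ 0.75  0.48 -0.38  0.16 -0.46  1.14]
```

Call:
apply_moves(rows=[{"dx": -0.005, "dy": 0.0, "dz": 0.012, "rx": 0.0, "ry": 0.0, "rz": 0.0, "claw": 1.0}, {"dx": 0.0, "dy": 0.0, "dz": 0.005, "rx": 0.0, "ry": 0.0, "rz": 0.0, "claw": 1.0}, {"dx": 0.0, "dy": 0.0, "dz": 0.0, "rx": 0.0, "ry": 0.0, "rz": 0.0, "claw": 1.0}, {"dx": 0.0, "dy": 0.0, "dz": 0.0, "rx": 0.0, "ry": 0.0, "rz": 0.0, "claw": 1.0}, {"dx": 0.0, "dy": 0.0, "dz": 0.0, "rx": 0.0, "ry": 0.0, "rz": 0.0, "claw": 1.0}])

```text
time: 3.7
position: [0.5938, 0.3065, 0.0242]
tcp_rot: [-3.137, -0.266, 0.459]
contact_force: [0.6, -0.1, 0.1]
width: 0.096
```

Run:
```python
from h import *
t=rpy(26.3,15)
plan([.593,.3072,.026],t);st()
T=Ro.from_euler('xyz',t);print("world -axis in tool:",tcp()[1].inv().apply([-.8965,-.443,0]))
```

```text
shift mm [ 0.1 -1.  -1.9] share [ 0.    -0.004 -0.008] turn deg [-0.26 -0.24 -0.  ] share [-0.004 -0.004 -0.   ]
t 3.7 p [0.5938 0.3065 0.0242] rpy [-3.137  -0.266   0.4589] F [ 0.6 -0.1  0.1] w 8.4 q [ 0.75  0.49 -0.38  0.17 -0.45  1.14]
world -axis in tool: [-0.96481027 -0.00119322 -0.26287062]
```

Run:
```python
from h import *
c=imaging.camera("wrist"); crop(c,"w3",100,160,540,480,1.7)
s=imaging.camera("side"); crop(s,"s3",220,240,420,420,4)
st()
P,R=tcp(); print(proj(s,[P,P-R.apply([0,0,.019])]),proj(c,[P,P-R.apply([0,0,.019])]))
```

```text
t 3.8 p [0.5938 0.3065 0.0242] rpy [-3.1369 -0.2661  0.4589] F [-0.9  0.4 -0.6] w 3.6 q [ 0.75  0.49 -0.38  0.17 -0.45  1.14]
[[287.43378456 354.44836245]
 [289.61753801 347.65168595]] [[320.52451887 270.6244245 ]
 [320.29175735 284.13893274]]
```

View pics/w3.png

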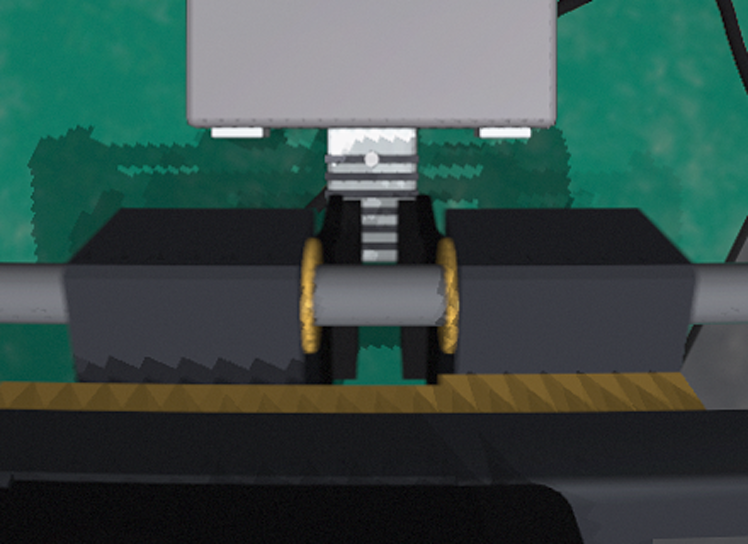

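View pics/s3.png

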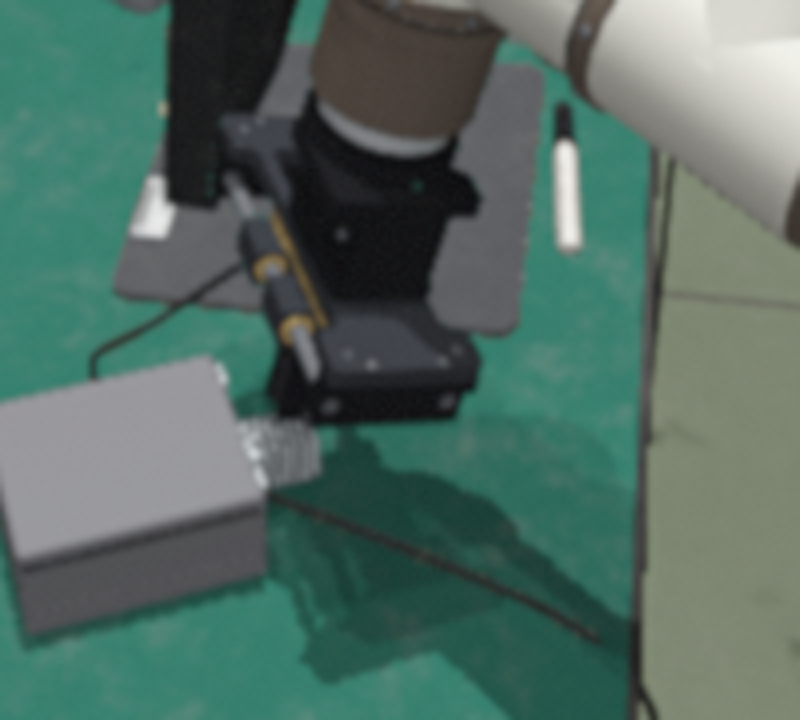

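Run:
```python
from h import *
s=imaging.camera("side");c=imaging.camera("wrist");t=imaging.camera("top")
X,e=tri((s,(291,344)),(c,(325,276)));print(X,e)
P,R=tcp();print(P,R.inv().apply(X-P))
# camera position in tool frame, now
Rw=np.array(c["R"]);o=-Rw.T@np.array(c["t"]);print("cam in tool",R.inv().apply(o-P), R.inv().apply(Rw[2]))
st()
crop(s,"s4",260,300,330,370,10)
crop(c,"w4",260,230,400,330,5)
crop(t,"t4",120,140,300,310,4)
```

```text
[0.59082821 0.30313652 0.05066629] [array([-2.05581723,  0.39411563]), array([-1.41382977,  8.80257065])]
[0.59392451 0.30663785 0.02439727] [ 0.00274205  0.00164234 -0.02648947]
cam in tool [ 0.07399207  0.00143422 -0.19751997] [-2.68695235e-01 -7.55810521e-04  9.63224947e-01]
t 3.95 p [0.5939 0.3066 0.0244] rpy [-3.1369 -0.2664  0.4589] F [-0.3 -0.1 -0.5] w 0.6 q [ 0.75  0.49 -0.38  0.17 -0.45  1.14]
```

View pics/s4.png

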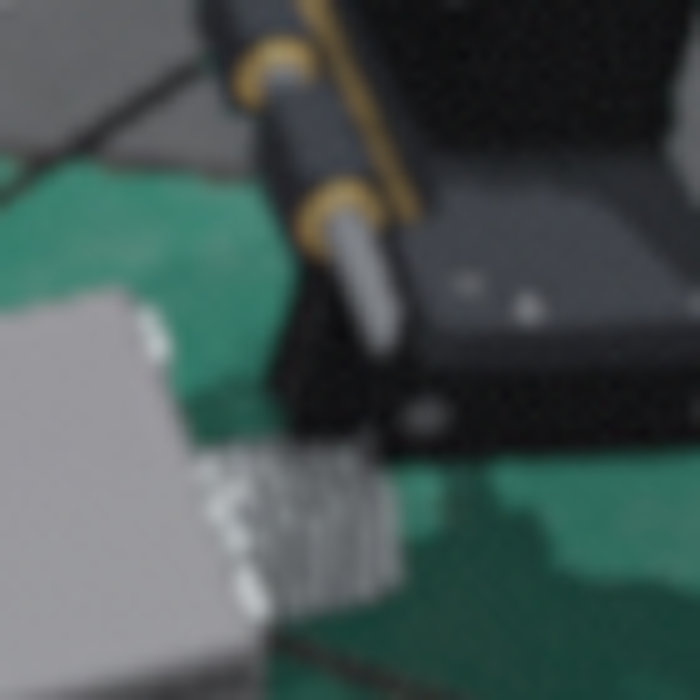

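View pics/w4.png

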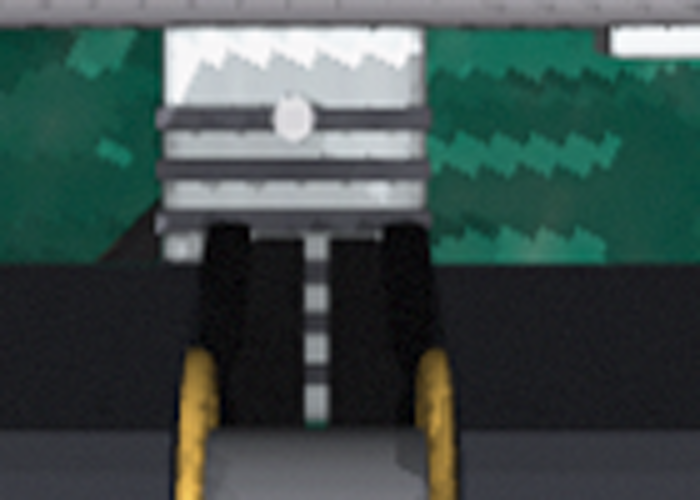

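View pics/t4.png

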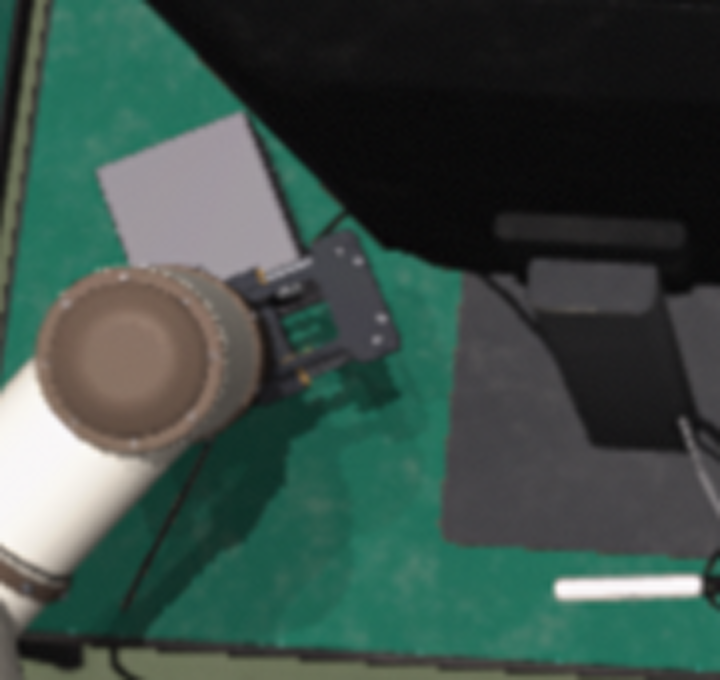

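Run:
```python
from h import *
c=imaging.camera("wrist");P,R=tcp()
for uv in [(323,276.5),(308,276),(341,276)]:
    o,d=ray(c,uv);o=R.inv().apply(o-P);d=R.inv().apply(d)
    for x in (0,.0095): k=(x-o[0])/d[0];print(uv,x,(o+k*d).round(4))
```

```text
(323, 276.5) 0 [ 0.      0.0013 -0.0087]
(323, 276.5) 0.0095 [ 0.0095  0.0013 -0.0329]
(308, 276) 0 [ 0.     -0.0065 -0.0079]
(308, 276) 0.0095 [ 0.0095 -0.0055 -0.0323]
(341, 276) 0 [ 0.      0.0107 -0.008 ]
(341, 276) 0.0095 [ 0.0095  0.0095 -0.0323]
```

Call:
apply_moves(rows=[{"dx": 0.0, "dy": 0.0, "dz": 0.0, "rx": 0.0, "ry": 0.0, "rz": 0.0, "claw": 0.3}, {"dx": 0.0, "dy": 0.0, "dz": 0.0, "rx": 0.0, "ry": 0.0, "rz": 0.0, "claw": 0.3}, {"dx": 0.0, "dy": 0.0, "dz": 0.0, "rx": 0.0, "ry": 0.0, "rz": 0.0, "claw": 0.3}, {"dx": 0.0, "dy": 0.0, "dz": 0.0, "rx": 0.0, "ry": 0.0, "rz": 0.0, "claw": 0.3}, {"dx": 0.0, "dy": 0.0, "dz": 0.0, "rx": 0.0, "ry": 0.0, "rz": 0.0, "claw": 0.3}, {"dx": 0.0, "dy": 0.0, "dz": 0.0, "rx": 0.0, "ry": 0.0, "rz": 0.0, "claw": 0.3}, {"dx": 0.0, "dy": 0.0, "dz": 0.0, "rx": 0.0, "ry": 0.0, "rz": 0.0, "claw": 0.3}])

```text
time: 4.58
position: [0.594, 0.3067, 0.0247]
tcp_rot: [-3.137, -0.267, 0.459]
contact_force: [0.5, 0.5, 0.6]
width: 0.453
```

Run:
```python
from h import *
st()
c=imaging.camera("wrist");crop(c,"w5",160,200,480,400,2.4)
s=imaging.camera("side");crop(s,"s5",250,290,350,380,8)
```

```text
t 4.58 p [0.594  0.3067 0.0247] rpy [-3.1367 -0.2669  0.4589] F [0.5 0.5 0.6] w 39.4 q [ 0.75  0.49 -0.38  0.17 -0.45  1.14]
```

View pics/w5.png

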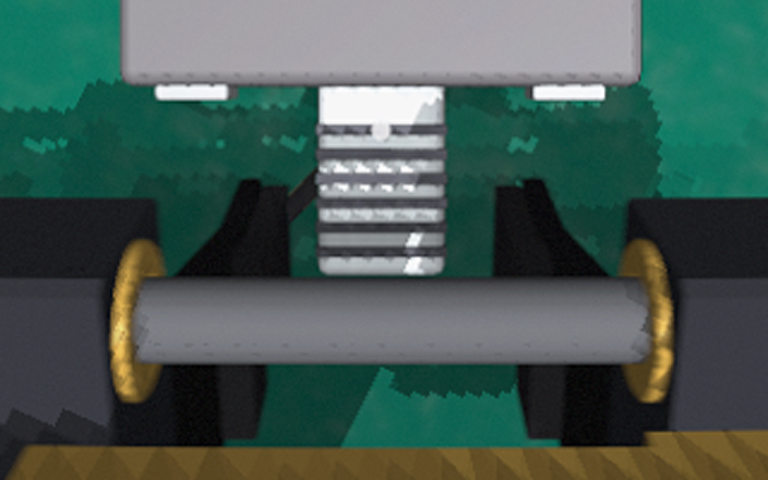

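View pics/s5.png

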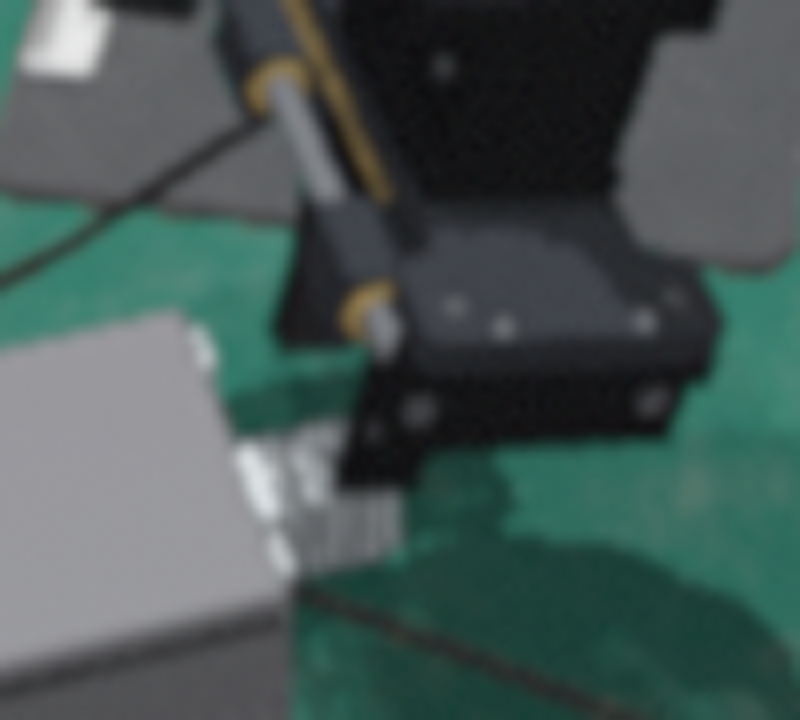

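Call:
apply_moves(rows=[{"dx": 0.0, "dy": -0.008, "dz": 0.03, "rx": 0.0, "ry": 0.0, "rz": 0.0, "claw": 0.4}, {"dx": 0.0, "dy": -0.004, "dz": 0.03, "rx": 0.0, "ry": 0.0, "rz": 0.0, "claw": 0.4}, {"dx": 0.0, "dy": 0.0, "dz": 0.03, "rx": 0.0, "ry": 0.0, "rz": 0.0, "claw": 0.4}, {"dx": 0.0, "dy": 0.0, "dz": 0.0, "rx": 0.0, "ry": 0.0, "rz": 0.0, "claw": 0.4}])

```text
time: 5.02
position: [0.5984, 0.3128, 0.0011]
tcp_rot: [-3.136, -0.267, 0.459]
contact_force: [-0.6, 0.0, -0.0]
width: 0.599
```

Run:
```python
from h import *
st()
c=imaging.camera("wrist");crop(c,"w6",160,200,480,400,2.4)
s=imaging.camera("side");crop(s,"s6",250,290,350,380,8)
```

```text
t 5.02 p [0.5984 0.3128 0.0011] rpy [-3.1364 -0.2674  0.4589] F [-0.6  0.  -0. ] w 52.1 q [ 0.75  0.53 -0.39  0.19 -0.4   1.11]
```

View pics/w6.png

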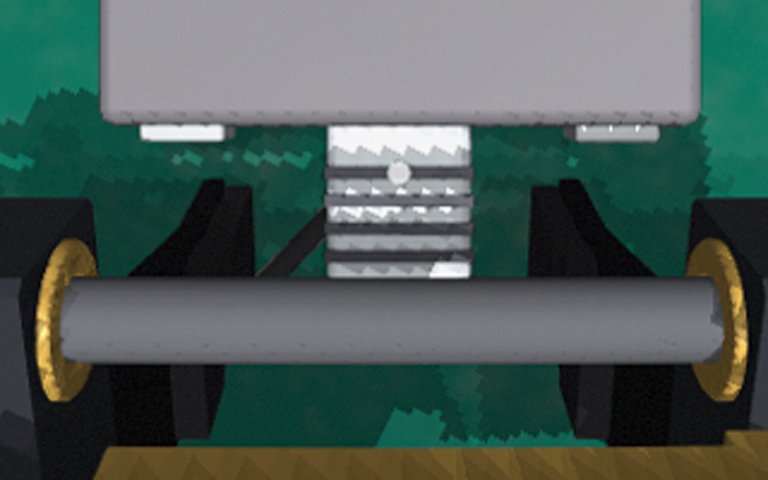

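View pics/s6.png

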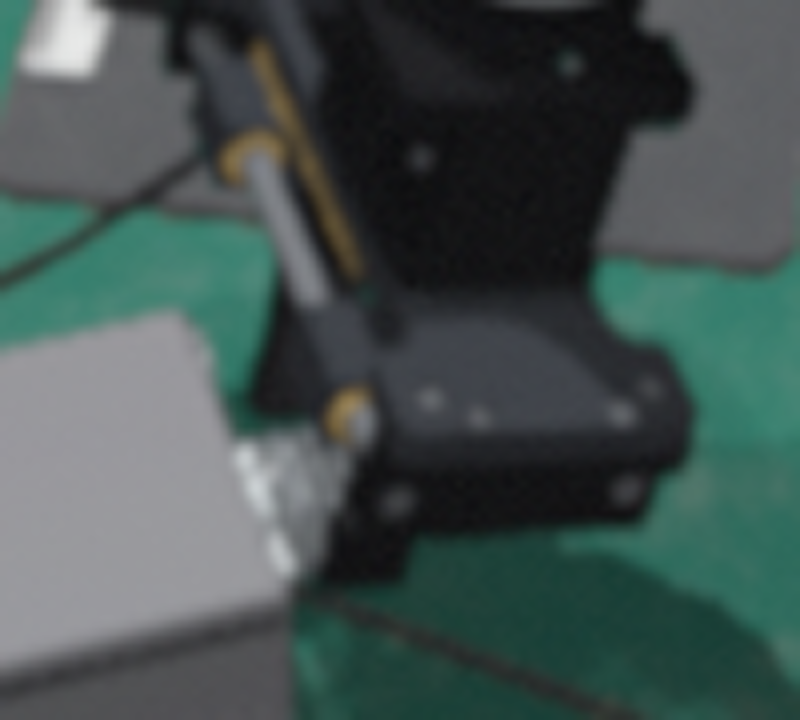

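Call:
apply_moves(rows=[{"dx": 0.0, "dy": 0.004, "dz": 0.0, "rx": 0.0, "ry": 0.0, "rz": 0.0, "claw": 0.7}, {"dx": 0.0, "dy": 0.0, "dz": 0.0, "rx": 0.0, "ry": 0.0, "rz": 0.0, "claw": 1.0}, {"dx": 0.0, "dy": 0.0, "dz": 0.0, "rx": 0.0, "ry": 0.0, "rz": 0.0, "claw": 1.0}, {"dx": 0.0, "dy": 0.0, "dz": 0.0, "rx": 0.0, "ry": 0.0, "rz": 0.0, "claw": 1.0}, {"dx": 0.0, "dy": 0.0, "dz": 0.0, "rx": 0.0, "ry": 0.0, "rz": 0.0, "claw": 1.0}, {"dx": 0.0, "dy": 0.0, "dz": 0.0, "rx": 0.0, "ry": 0.0, "rz": 0.0, "claw": 1.0}, {"dx": 0.0, "dy": 0.0, "dz": 0.0, "rx": 0.0, "ry": 0.0, "rz": 0.0, "claw": 1.0}, {"dx": 0.0, "dy": 0.0, "dz": 0.0, "rx": 0.0, "ry": 0.0, "rz": 0.0, "claw": 1.0}], squeeze=45)

```text
time: 5.78
position: [0.5998, 0.3124, 0.0032]
tcp_rot: [-3.136, -0.271, 0.459]
contact_force: [0.1, -0.3, -0.8]
width: 0.292
```

Run:
```python
from h import *
st()
```

```text
t 5.78 p [0.5998 0.3124 0.0032] rpy [-3.1357 -0.2706  0.4588] F [ 0.1 -0.3 -0.8] w 25.4 q [ 0.75  0.53 -0.39  0.19 -0.4   1.12]
```

Call:
apply_moves(rows=[{"dx": -0.04, "dy": 0.0, "dz": -0.011, "rx": 0.0, "ry": 0.0, "rz": 0.0, "claw": 1.0}, {"dx": -0.05, "dy": 0.0, "dz": -0.0135, "rx": 0.0, "ry": 0.0, "rz": 0.0, "claw": 1.0}, {"dx": -0.05, "dy": 0.0, "dz": -0.0135, "rx": 0.0, "ry": 0.0, "rz": 0.0, "claw": 1.0}])

```text
time: 6.03
position: [0.5731, 0.3014, 0.0056]
tcp_rot: [-3.132, -0.284, 0.459]
contact_force: [3.6, 0.5, -1.1]
width: 0.292
```

Run:
```python
from h import *
st();P,_=tcp(); d=P-np.array([.5998,.3124,.0032]); print(d@[-.8965,-.443,0], d@[-.443,.8965,0],d[2])
```

```text
t 6.03 p [0.5731 0.3014 0.0056] rpy [-3.1318 -0.2845  0.4594] F [ 3.6  0.5 -1.1] w 25.4 q [ 0.77  0.48 -0.49  0.24 -0.33  1.05]
0.028838178750975715 0.0019376251065719183 0.0024161368713212033
```

Call:
apply_moves(rows=[{"dx": -0.06, "dy": 0.004, "dz": -0.012, "rx": -0.003, "ry": -0.01, "rz": 0.0, "claw": 1.0}, {"dx": -0.06, "dy": 0.002, "dz": -0.013, "rx": 0.0, "ry": -0.01, "rz": 0.0, "claw": 1.0}, {"dx": -0.06, "dy": 0.002, "dz": -0.014, "rx": 0.0, "ry": 0.0, "rz": 0.0, "claw": 1.0}])

```text
time: 6.28
position: [0.535, 0.2813, 0.005]
tcp_rot: [-3.132, -0.271, 0.459]
contact_force: [-0.4, -0.3, -1.1]
width: 0.288
```

Run:
```python
from h import *
st();P,_=tcp(); d=P-np.array([.5998,.3124,.0032]); print(d@[-.8965,-.443,0], d@[-.443,.8965,0],d[2])
c=imaging.camera("wrist");crop(c,"w7",100,80,540,400,1.7)
s=imaging.camera("side");crop(s,"s7",220,260,400,400,4)
```

```text
t 6.28 p [0.535  0.2813 0.005 ] rpy [-3.1321 -0.2714  0.4588] F [-0.4 -0.3 -1.1] w 25.1 q [ 0.79  0.43 -0.6   0.28 -0.29  0.99]
0.07186793661448787 0.0008770573479667614 0.0017540877638951582
```

View pics/w7.png

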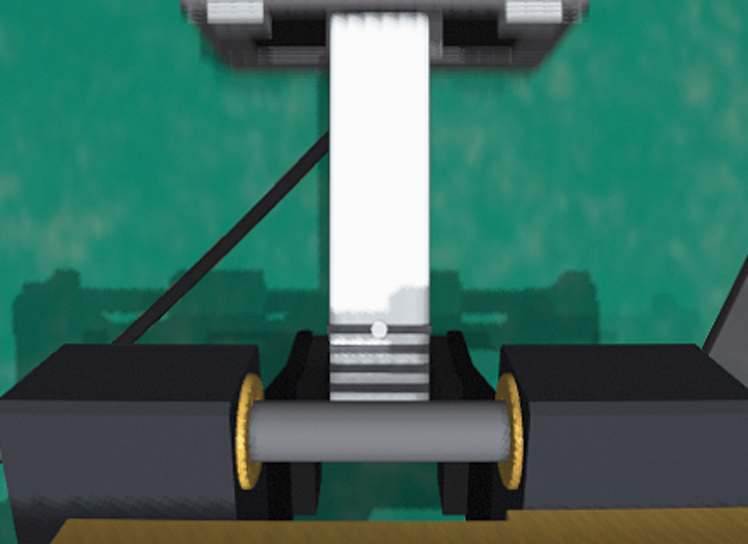

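View pics/s7.png

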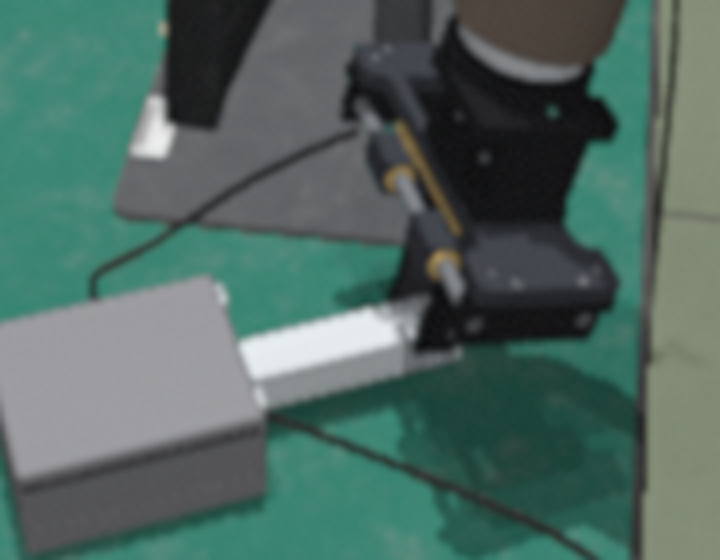

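Call:
apply_moves(rows=[{"dx": -0.05, "dy": 0.002, "dz": -0.012, "rx": -0.003, "ry": 0.0, "rz": 0.0, "claw": 1.0}, {"dx": -0.06, "dy": 0.002, "dz": -0.014, "rx": -0.003, "ry": 0.0, "rz": 0.0, "claw": 1.0}, {"dx": -0.05, "dy": 0.002, "dz": -0.013, "rx": 0.0, "ry": 0.0, "rz": 0.0, "claw": 1.0}])

```text
time: 6.63
position: [0.4991, 0.2627, 0.0039]
tcp_rot: [-3.139, -0.272, 0.46]
contact_force: [-0.4, 0.1, -0.8]
width: 0.292
```

Run:
```python
from h import *
st();P,_=tcp(); d=P-np.array([.5998,.3124,.0032]); print(d@[-.8965,-.443,0], d@[-.443,.8965,0],d[2])
```

```text
t 6.63 p [0.4991 0.2627 0.0039] rpy [-3.1386 -0.2723  0.4601] F [-0.4  0.1 -0.8] w 25.4 q [ 0.8   0.38 -0.76  0.45 -0.2   0.8 ]
0.11225305912364342 5.8944459794484764e-05 0.000710096181328218
```

Run:
```python
from h import *
P,R=tcp()
plan(P+[0.0,0,0.002],rpy(1.0,15.6)); plan(P+[0.0,0,0.002],rpy(14,15.6))
```

```text
shift mm [ 0.5 -0.  -1.9] share [ 0.002 -0.    -0.008] turn deg [-6.99  0.03 24.43] share [-0.116  0.001  0.407]
shift mm [ 0.5 -0.  -1.9] share [ 0.002 -0.    -0.008] turn deg [-3.49  0.02 11.91] share [-0.058  0.     0.198]
```

Call:
apply_moves(rows=[{"dx": 0.0, "dy": 0.0, "dz": -0.004, "rx": -0.014, "ry": 0.0, "rz": 0.05, "claw": 1.0}, {"dx": 0.0, "dy": 0.0, "dz": -0.004, "rx": -0.02, "ry": 0.0, "rz": 0.07, "claw": 1.0}, {"dx": 0.0, "dy": 0.0, "dz": 0.0, "rx": -0.02, "ry": 0.0, "rz": 0.07, "claw": 1.0}])

```text
time: 6.88
position: [0.4978, 0.262, 0.0058]
tcp_rot: [-3.14, -0.271, 0.253]
contact_force: [0.6, -0.0, -0.9]
width: 0.294
```

Run:
```python
from h import *
st();plan([.499,.263,.006],rpy(1.0,15.6))
```

```text
t 6.88 p [0.4978 0.262  0.0058] rpy [-3.1404 -0.2711  0.2527] F [ 0.6 -0.  -0.9] w 25.5 q [ 0.77  0.37 -0.84  0.8  -0.18  0.28]
shift mm [ 1.4 -0.7  0.2] share [ 0.006 -0.003  0.001] turn deg [-3.69  0.07 12.98] share [-0.061  0.001  0.216]
```

Call:
apply_moves(rows=[{"dx": 0.003, "dy": 0.0, "dz": -0.003, "rx": -0.02, "ry": 0.0, "rz": 0.07, "claw": 1.0}, {"dx": 0.003, "dy": 0.0, "dz": -0.003, "rx": -0.02, "ry": 0.0, "rz": 0.07, "claw": 1.0}, {"dx": 0.0, "dy": 0.0, "dz": 0.0, "rx": -0.02, "ry": 0.0, "rz": 0.07, "claw": 1.0}])

```text
time: 7.13
position: [0.5005, 0.2616, 0.0081]
tcp_rot: [3.14, -0.273, 0.014]
contact_force: [-0.7, -1.2, -0.9]
width: 0.289
```

Run:
```python
from h import *
st();plan([.505,.263,.006],rpy(1.0,15.6))
```

```text
t 7.13 p [0.5005 0.2616 0.0081] rpy [ 3.1401 -0.2728  0.0138] F [-0.7 -1.2 -0.9] w 25.1 q [ 0.8   0.38 -0.81  0.81 -0.27  0.01]
shift mm [ 3.8 -1.3  3.2] share [ 0.015 -0.005  0.013] turn deg [ 0.14 -0.03 -0.2 ] share [ 0.002 -0.    -0.003]
```

Call:
apply_moves(rows=[{"dx": -0.008, "dy": 0.0, "dz": 0.03, "rx": 0.0, "ry": 0.0, "rz": 0.0, "claw": 1.0}, {"dx": -0.01, "dy": 0.0, "dz": 0.035, "rx": 0.0, "ry": 0.0, "rz": 0.0, "claw": 1.0}, {"dx": 0.0, "dy": 0.0, "dz": 0.0, "rx": 0.0, "ry": 0.0, "rz": 0.0, "claw": 1.0}])

```text
time: 7.38
position: [0.5039, 0.2674, -0.0075]
tcp_rot: [-3.139, -0.278, 0.016]
contact_force: [0.7, -1.2, -1.1]
width: 0.294
```

Run:
```python
from h import *
st()
c=imaging.camera("side");crop(c,"s8",220,240,420,390,4)
```

```text
t 7.38 p [ 0.5039  0.2674 -0.0075] rpy [-3.1387 -0.2779  0.0156] F [ 0.7 -1.2 -1.1] w 25.5 q [ 0.72  0.4  -0.87  1.11 -0.2  -0.22]
```

View pics/s8.png

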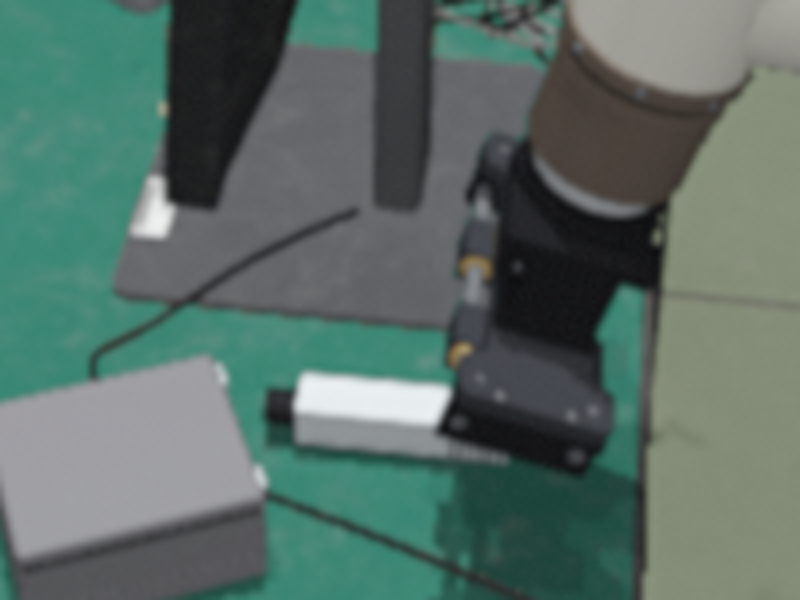

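Call:
apply_moves(rows=[{"dx": 0.006, "dy": 0.01, "dz": 0.0, "rx": -0.02, "ry": -0.003, "rz": 0.065, "claw": 1.0}, {"dx": 0.006, "dy": 0.015, "dz": 0.0, "rx": -0.02, "ry": -0.003, "rz": 0.065, "claw": 1.0}, {"dx": 0.006, "dy": 0.015, "dz": 0.0, "rx": -0.02, "ry": 0.0, "rz": 0.065, "claw": 1.0}])

```text
time: 7.68
position: [0.5091, 0.2539, -0.0051]
tcp_rot: [3.14, -0.27, -0.214]
contact_force: [0.7, 0.5, -0.5]
width: 0.294
```

Run:
```python
from h import *
st(); print(tcp()[1].inv().apply([0,0,-1]))
```

```text
t 7.68 p [ 0.5091  0.2539 -0.0051] rpy [ 3.1405 -0.2697 -0.2143] F [ 0.7  0.5 -0.5] w 25.6 q [ 0.8   0.42 -0.79  0.81 -0.32 -0.21]
[-0.26648721 -0.00108733  0.96383784]
```

Call:
apply_moves(rows=[{"dx": -0.005, "dy": 0.0, "dz": 0.018, "rx": 0.0, "ry": 0.0, "rz": 0.0, "claw": 1.0}, {"dx": -0.005, "dy": 0.0, "dz": 0.018, "rx": 0.0, "ry": 0.0, "rz": 0.0, "claw": 1.0}, {"dx": 0.0, "dy": 0.0, "dz": 0.0, "rx": 0.0, "ry": 0.0, "rz": 0.0, "claw": 1.0}])

```text
time: 7.93
position: [0.5113, 0.2575, -0.0125]
tcp_rot: [-3.136, -0.271, -0.222]
contact_force: [-0.8, -1.0, -1.3]
width: 0.287
```

Run:
```python
from h import *
st()
c=imaging.camera("side");crop(c,"s9",250,300,410,390,5)
```

```text
t 7.93 p [ 0.5113  0.2575 -0.0125] rpy [-3.1363 -0.2707 -0.2215] F [-0.8 -1.  -1.3] w 25.0 q [ 0.78  0.43 -0.8   0.89 -0.29 -0.28]
```

View pics/s9.png

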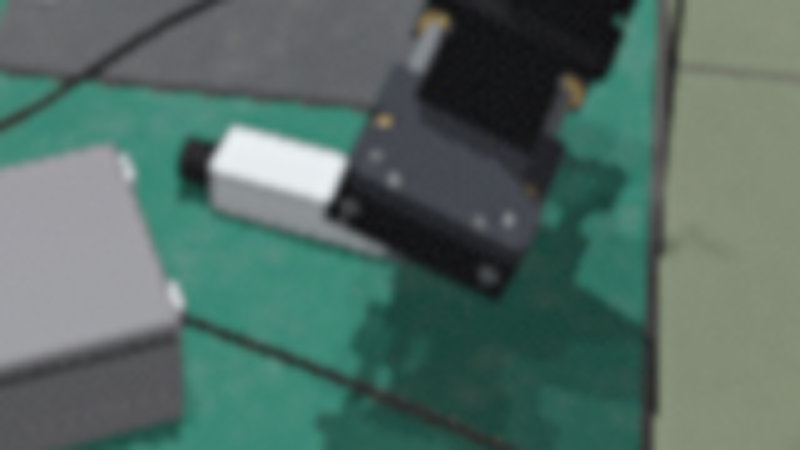

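Call:
apply_moves(rows=[{"dx": -0.003, "dy": 0.0, "dz": 0.01, "rx": -0.003, "ry": 0.0, "rz": 0.0, "claw": 1.0}, {"dx": -0.003, "dy": 0.0, "dz": 0.01, "rx": -0.003, "ry": 0.0, "rz": 0.0, "claw": 1.0}])

```text
time: 8.15
position: [0.5123, 0.2586, -0.0161]
tcp_rot: [-3.14, -0.272, -0.224]
contact_force: [-16.8, -3.1, 28.5]
width: 0.292
```

Call:
apply_moves(rows=[{"dx": -0.002, "dy": 0.0, "dz": 0.008, "rx": 0.0, "ry": 0.0, "rz": 0.0, "claw": 1.0}])

```text
time: 8.23
position: [0.5134, 0.2592, -0.0161]
tcp_rot: [-3.138, -0.276, -0.224]
contact_force: [-12.2, -1.9, 25.4]
width: 0.291
```

Call:
apply_moves(rows=[{"dx": 0.0, "dy": 0.0, "dz": -0.004, "rx": 0.0, "ry": 0.0, "rz": 0.0, "claw": 0.6}, {"dx": 0.0, "dy": 0.0, "dz": 0.0, "rx": 0.0, "ry": 0.0, "rz": 0.0, "claw": 0.3}, {"dx": 0.0, "dy": 0.0, "dz": 0.0, "rx": 0.0, "ry": 0.0, "rz": 0.0, "claw": 0.2}, {"dx": 0.0, "dy": 0.0, "dz": 0.0, "rx": 0.0, "ry": 0.0, "rz": 0.0, "claw": 0.2}, {"dx": 0.0, "dy": 0.0, "dz": 0.0, "rx": 0.0, "ry": 0.0, "rz": 0.0, "claw": 0.2}, {"dx": 0.0, "dy": 0.0, "dz": 0.0, "rx": 0.0, "ry": 0.0, "rz": 0.0, "claw": 0.2}])

```text
time: 8.73
position: [0.5145, 0.26, -0.0131]
tcp_rot: [-3.135, -0.278, -0.226]
contact_force: [0.7, 0.4, 0.4]
width: 0.661
```

Run:
```python
from h import *
st()
```

```text
t 8.73 p [ 0.5145  0.26   -0.0131] rpy [-3.1355 -0.2781 -0.2256] F [0.7 0.4 0.4] w 57.5 q [ 0.77  0.44 -0.8   0.94 -0.29 -0.32]
```

Call:
apply_moves(rows=[{"dx": 0.0, "dy": 0.0, "dz": -0.06, "rx": 0.0, "ry": 0.0, "rz": 0.0, "claw": 0.1}, {"dx": 0.0, "dy": 0.0, "dz": -0.1, "rx": 0.0, "ry": 0.0, "rz": 0.0, "claw": 0.1}, {"dx": 0.0, "dy": 0.0, "dz": -0.12, "rx": 0.0, "ry": -0.05, "rz": 0.0, "claw": 0.1}, {"dx": 0.02, "dy": 0.0, "dz": -0.12, "rx": 0.0, "ry": -0.08, "rz": 0.0, "claw": 0.1}, {"dx": 0.06, "dy": 0.0, "dz": -0.08, "rx": 0.0, "ry": -0.08, "rz": 0.0, "claw": 0.1}, {"dx": 0.0, "dy": 0.0, "dz": 0.0, "rx": 0.0, "ry": 0.0, "rz": 0.0, "claw": 0.1}])

```text
time: 9.23
position: [0.5091, 0.2577, 0.0904]
tcp_rot: [3.136, -0.105, -0.226]
contact_force: [1.7, 1.5, 1.4]
width: 0.899
```

Run:
```python
from h import *
st()
c=imaging.camera("wrist");cv2.imwrite("pics/w10.png",c["img"][:,:,::-1])
s=imaging.camera("side");crop(s,"s10",220,280,420,390,4)
t=imaging.camera("top");crop(t,"t10",120,160,300,310,4)
import pickle
pickle.dump({k:v for k,v in c.items() if k!="img"},open("w10.pkl","wb"))
```

```text
t 9.23 p [0.5091 0.2577 0.0904] rpy [ 3.1358 -0.1054 -0.2261] F [1.7 1.5 1.4] w 78.2 q [ 0.81  0.34 -0.38  0.13 -0.81  0.45]
```

View pics/w10.png

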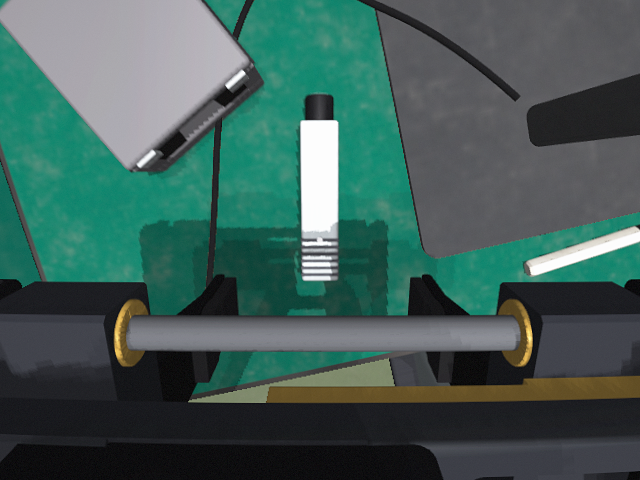

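View pics/s10.png

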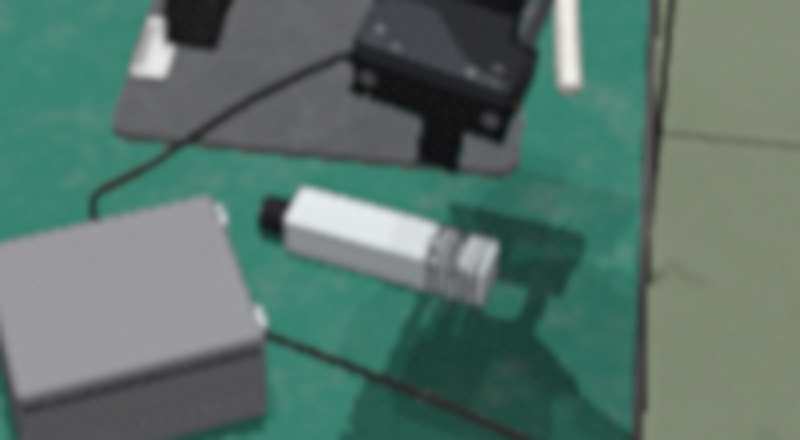

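View pics/t10.png

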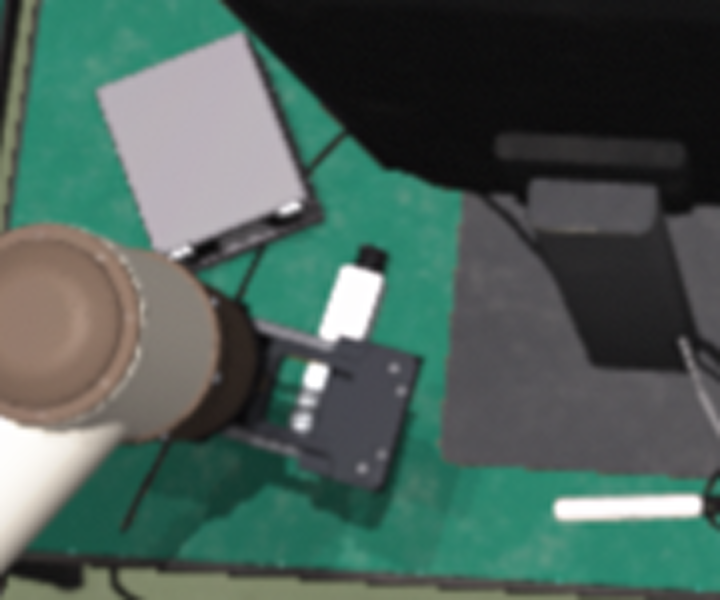

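Run:
```python
from h import *
import pickle
c=pickle.load(open("w10.pkl","rb"))
rear=onz(c,(320,280),.026);front=onz(c,(320,121),.026);print(rear,front,np.linalg.norm(front-rear)); d=(front-rear)/np.linalg.norm(front-rear)
L=onz(c,(301,121),.026);Rr=onz(c,(339,121),.026);print(np.linalg.norm(L-Rr),np.degrees(np.arctan2(d[1],d[0])))
mid=(rear+front)/2+d*.009;print("mid",mid)
rear=onz(c,(301,280),.026);front=onz(c,(301,121),.026);d=front-rear;print(np.degrees(np.arctan2(d[1],d[0])))
s=pickle.load(open("cal.pkl","rb"));f=lambda u,v:(220+(u+.5)/4-.5,280+(v+.5)/4-.5)
# side: top-face corners
A=[onz(s["side"],f(*p),.026) for p in [(305,186),(285,222),(498,240),(484,272)]];print(np.round(A,4)); r=(A[2]+A[3])/2;fr=(A[0]+A[1])/2;d=(fr-r)/np.linalg.norm(fr-r);print(r,fr,np.linalg.norm(fr-r),(r+fr)/2+d*.009,np.degrees(np.arctan2(d[1],d[0])))
```

```text
[0.48695833 0.26392792 0.026     ] [0.59429205 0.23891248 0.026     ] 0.11021024585446397
0.025513618740591666 -13.119290733627805
mid [0.54939029 0.24937739 0.026     ]
-13.562921670358898
[[0.5895 0.2261 0.026 ]
 [0.5957 0.2539 0.026 ]
 [0.4822 0.251  0.026 ]
 [0.4875 0.2745 0.026 ]]
[0.48486321 0.26276274 0.026     ] [0.5925879  0.24000474 0.026     ] 0.1101023905469111 [0.5475312  0.24952345 0.026     ] -11.928945145478105
```

Run:
```python
from h import *
s=imaging.camera("side");P,R=tcp();st()
for z in (0,-.02,-.03,-.04):
  for y in (-.045,.045):
    uv=proj(s,P+R.apply([0,y,z]))[0];print(z,y,uv.round(1),((uv-[220,280]+.5)*4-.5).round(0))
crop(s,"s11",280,260,380,350,8)
```

```text
t 9.43 p [0.5011 0.2502 0.0825] rpy [ 3.1178 -0.0983 -0.2251] F [-0.4  0.4 -0.2] w 78.3 q [ 0.81  0.35 -0.4   0.13 -0.8   0.44]
0 -0.045 [329.  334.4] [438. 219.]
0 0.045 [343.1 304.8] [494. 101.]
-0.02 -0.045 [330.2 327.7] [442. 192.]
-0.02 0.045 [344.3 298.1] [499.  74.]
-0.03 -0.045 [330.8 324.2] [445. 178.]
-0.03 0.045 [344.9 294.7] [501.  60.]
-0.04 -0.045 [331.4 320.8] [447. 165.]
-0.04 0.045 [345.6 291.3] [504.  47.]
```

View pics/s11.png

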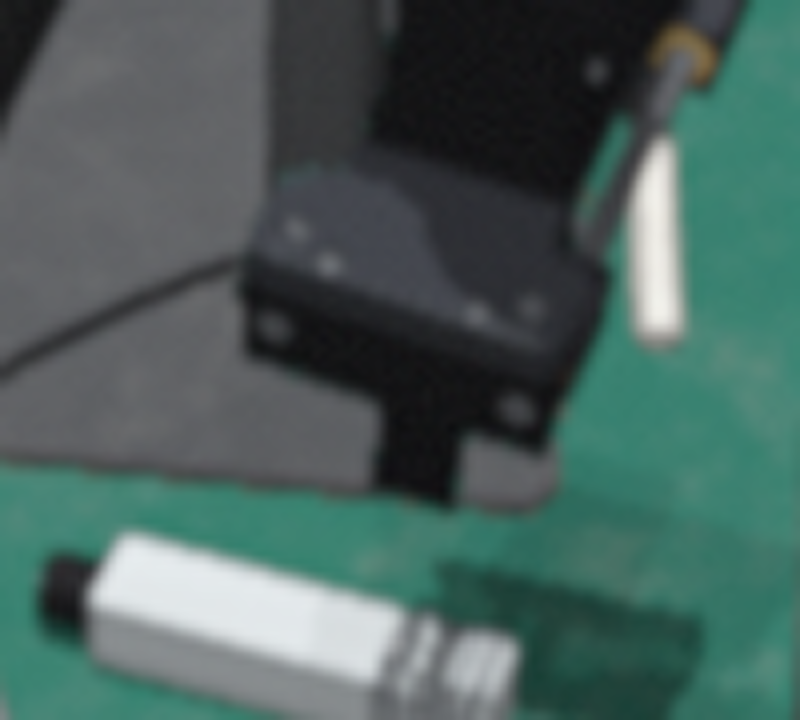

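Run:
```python
from h import *
plan([.5485,.2494,.06],rpy(-12.9)); st()
```

```text
shift mm [ 44.  -10.4  26.7] share [ 0.176 -0.042  0.107] turn deg [ 1.36 -5.63 -0.06] share [ 0.023 -0.094 -0.001]
t 9.43 p [0.5011 0.2502 0.0825] rpy [ 3.1178 -0.0983 -0.2251] F [-0.4  0.4 -0.2] w 78.3 q [ 0.81  0.35 -0.4   0.13 -0.8   0.44]
```

Call:
apply_moves(rows=[{"dx": 0.05, "dy": -0.01, "dz": 0.02, "rx": 0.008, "ry": -0.03, "rz": 0.0, "claw": 0.1}, {"dx": 0.06, "dy": -0.015, "dz": 0.03, "rx": 0.008, "ry": -0.035, "rz": 0.0, "claw": 0.1}, {"dx": 0.06, "dy": -0.015, "dz": 0.03, "rx": 0.007, "ry": -0.03, "rz": 0.0, "claw": 0.1}, {"dx": 0.01, "dy": 0.0, "dz": 0.0, "rx": 0.0, "ry": 0.0, "rz": 0.0, "claw": 0.1}, {"dx": 0.0, "dy": 0.0, "dz": 0.0, "rx": 0.0, "ry": 0.0, "rz": 0.0, "claw": 0.1}])

```text
time: 9.85
position: [0.5393, 0.242, 0.0551]
tcp_rot: [3.122, 0.016, -0.222]
contact_force: [0.5, -0.3, 0.5]
width: 0.903
```

Run:
```python
from h import *
plan([.5485,.2494,.06],rpy(-12.9)); st()
c=imaging.camera("wrist");crop(c,"w12",120,60,520,400,1.9)
```

```text
shift mm [ 7.3 -9.1 -5.2] share [ 0.029 -0.036 -0.021] turn deg [1.1  0.91 0.18] share [0.018 0.015 0.003]
t 9.85 p [0.5393 0.242  0.0551] rpy [ 3.1224  0.0158 -0.2222] F [ 0.5 -0.3  0.5] w 78.5 q [ 0.7   0.46 -0.23 -0.   -0.9   0.65]
```

View pics/w12.png

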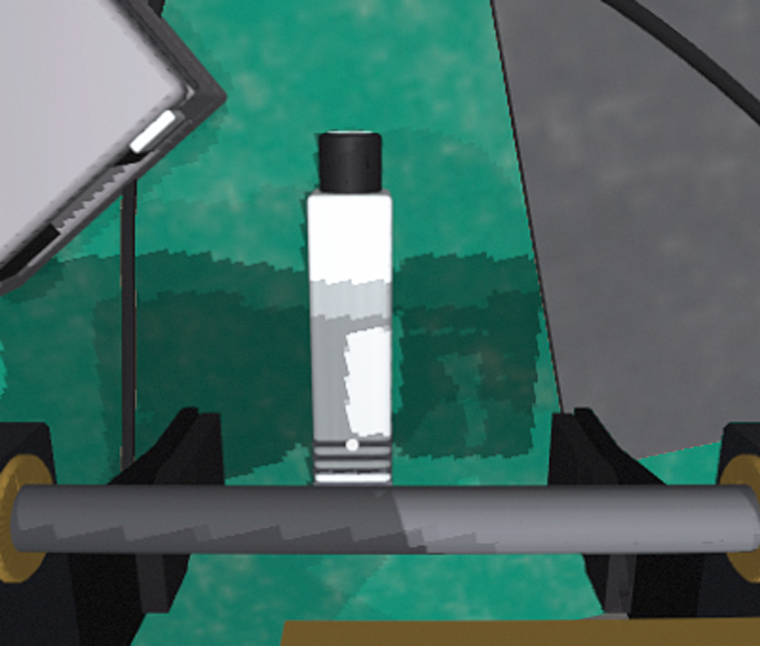

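Call:
apply_moves(rows=[{"dx": 0.018, "dy": -0.02, "dz": 0.02, "rx": 0.009, "ry": 0.008, "rz": 0.0, "claw": 0.1}, {"dx": 0.012, "dy": -0.016, "dz": 0.05, "rx": 0.009, "ry": 0.007, "rz": 0.0, "claw": 0.1}, {"dx": 0.003, "dy": 0.0, "dz": 0.06, "rx": 0.0, "ry": 0.0, "rz": 0.003, "claw": 0.2}, {"dx": 0.0, "dy": 0.0, "dz": 0.05, "rx": 0.0, "ry": 0.0, "rz": 0.0, "claw": 0.2}, {"dx": 0.0, "dy": 0.0, "dz": 0.0, "rx": 0.0, "ry": 0.0, "rz": 0.0, "claw": 0.2}])

```text
time: 10.32
position: [0.5434, 0.2482, 0.0063]
tcp_rot: [3.138, -0.001, -0.22]
contact_force: [-0.9, -0.1, 0.5]
width: 0.817
```

Run:
```python
from h import *
plan([.5485,.2494,-.022],rpy(-12.9)); st()
```

```text
shift mm [ 4.7 -2.4 28.3] share [ 0.019 -0.01   0.113] turn deg [ 0.22 -0.04  0.28] share [ 0.004 -0.001  0.005]
t 10.32 p [0.5434 0.2482 0.0063] rpy [ 3.1377e+00 -7.0000e-04 -2.2030e-01] F [-0.9 -0.1  0.5] w 71.1 q [ 0.7   0.52 -0.28  0.   -0.77  0.65]
```

Call:
apply_moves(rows=[{"dx": 0.015, "dy": -0.007, "dz": 0.04, "rx": 0.003, "ry": 0.0, "rz": 0.004, "claw": 0.3}, {"dx": 0.012, "dy": -0.005, "dz": 0.04, "rx": 0.0, "ry": 0.0, "rz": 0.0, "claw": 0.3}, {"dx": 0.004, "dy": 0.0, "dz": 0.02, "rx": 0.0, "ry": 0.0, "rz": 0.0, "claw": 0.4}, {"dx": 0.0, "dy": 0.0, "dz": 0.0, "rx": 0.0, "ry": 0.0, "rz": 0.0, "claw": 0.4}])

```text
time: 10.65
position: [0.5508, 0.2504, -0.02]
tcp_rot: [3.141, -0.002, -0.221]
contact_force: [-0.4, -0.2, 0.0]
width: 0.642
```

Run:
```python
from h import *
plan([.5485,.2494,-.022],rpy(-12.9)); st()
c=imaging.camera("wrist");crop(c,"w13",120,60,520,400,1.9)
s=imaging.camera("side");crop(s,"s13",250,290,370,380,6)
```

```text
shift mm [-2.1  1.5  2. ] share [-0.008  0.006  0.008] turn deg [ 0.03 -0.13  0.22] share [ 0.    -0.002  0.004]
t 10.65 p [ 0.5508  0.2504 -0.02  ] rpy [ 3.1411e+00 -2.2000e-03 -2.2130e-01] F [-0.4 -0.2  0. ] w 55.9 q [ 0.7   0.57 -0.28  0.   -0.72  0.65]
```

View pics/w13.png

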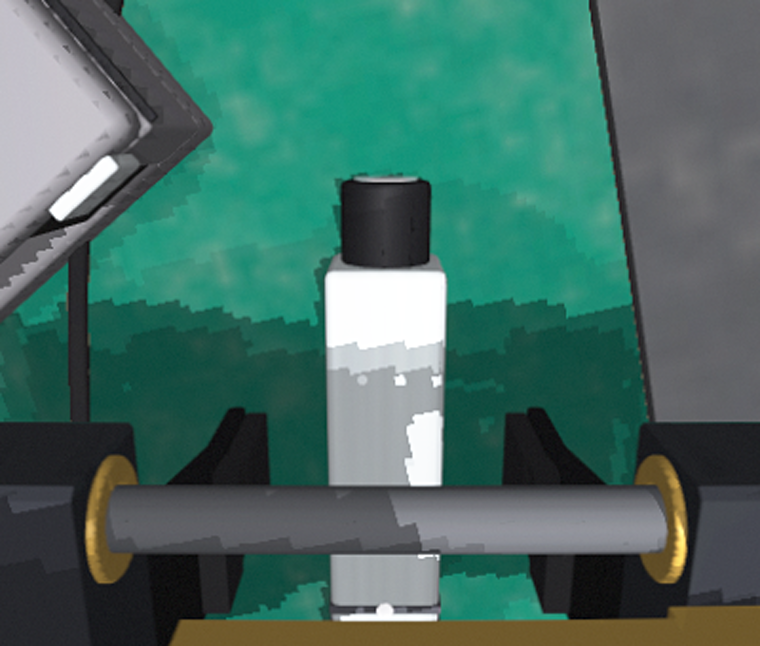

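View pics/s13.png

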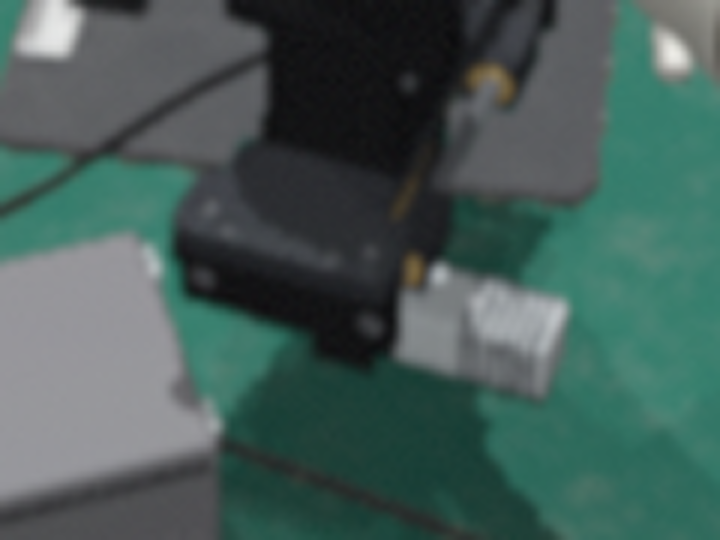

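Run:
```python
from h import *
s=imaging.camera("side");P,R=tcp()
for z in (-.025,-.03,-.035):
  for x in (-.005,0,.005):
    uv=proj(s,P+R.apply([x,-.036,z]))[0];print(z,x,uv.round(1),((uv-[250,290]+.5)*6-.5).round(0))
```

```text
-0.025 -0.005 [307.8 355.2] [349. 394.]
-0.025 0 [305.6 354.6] [336. 390.]
-0.025 0.005 [303.3 353.9] [323. 386.]
-0.03 -0.005 [307.8 353.6] [349. 384.]
-0.03 0 [305.6 352.9] [336. 380.]
-0.03 0.005 [303.4 352.3] [323. 376.]
-0.035 -0.005 [307.8 351.9] [350. 374.]
-0.035 0 [305.6 351.3] [336. 370.]
-0.035 0.005 [303.4 350.6] [323. 366.]
```

Call:
apply_moves(rows=[{"dx": 0.0, "dy": 0.0, "dz": 0.014, "rx": 0.0, "ry": 0.0, "rz": 0.004, "claw": 0.5}, {"dx": 0.0, "dy": 0.0, "dz": 0.012, "rx": 0.0, "ry": 0.0, "rz": 0.0, "claw": 0.6}, {"dx": 0.0, "dy": 0.0, "dz": 0.004, "rx": 0.0, "ry": 0.0, "rz": 0.0, "claw": 1.0}, {"dx": 0.0, "dy": 0.0, "dz": 0.0, "rx": 0.0, "ry": 0.0, "rz": 0.0, "claw": 1.0}, {"dx": 0.0, "dy": 0.0, "dz": 0.0, "rx": 0.0, "ry": 0.0, "rz": 0.0, "claw": 1.0}, {"dx": 0.0, "dy": 0.0, "dz": 0.0, "rx": 0.0, "ry": 0.0, "rz": 0.0, "claw": 1.0}, {"dx": 0.0, "dy": 0.0, "dz": 0.0, "rx": 0.0, "ry": 0.0, "rz": 0.0, "claw": 1.0}, {"dx": 0.0, "dy": 0.0, "dz": 0.0, "rx": 0.0, "ry": 0.0, "rz": 0.0, "claw": 1.0}], squeeze=40)

```text
time: 11.47
position: [0.5527, 0.2514, -0.0249]
tcp_rot: [-3.137, -0.006, -0.226]
contact_force: [0.1, 0.4, 0.1]
width: 0.296
```

Run:
```python
from h import *
st()
```

```text
t 11.47 p [ 0.5527  0.2514 -0.0249] rpy [-3.1375 -0.0062 -0.2261] F [0.1 0.4 0.1] w 25.7 q [ 0.69  0.57 -0.28  0.   -0.71  0.65]
```

Call:
apply_moves(rows=[{"dx": 0.0, "dy": 0.0, "dz": -0.05, "rx": 0.0, "ry": 0.0, "rz": 0.0, "claw": 1.0}, {"dx": 0.0, "dy": 0.0, "dz": -0.1, "rx": 0.0, "ry": 0.0, "rz": 0.0, "claw": 1.0}, {"dx": -0.04, "dy": 0.0, "dz": -0.12, "rx": 0.0, "ry": 0.0, "rz": 0.0, "claw": 1.0}, {"dx": -0.09, "dy": 0.0, "dz": -0.1, "rx": 0.0, "ry": 0.0, "rz": 0.0, "claw": 1.0}, {"dx": -0.12, "dy": 0.02, "dz": -0.08, "rx": 0.0, "ry": 0.0, "rz": -0.02, "claw": 1.0}, {"dx": -0.13, "dy": 0.06, "dz": -0.04, "rx": 0.0, "ry": 0.0, "rz": -0.02, "claw": 1.0}])

```text
time: 11.97
position: [0.4557, 0.2524, 0.0968]
tcp_rot: [3.14, -0.002, -0.188]
contact_force: [-0.4, 0.5, -0.5]
width: 0.294
```

Run:
```python
from h import *
st(); plan([.385,.17,.11],rpy(-4))
```

```text
t 11.97 p [0.4557 0.2524 0.0968] rpy [ 3.1399e+00 -1.8000e-03 -1.8840e-01] F [-0.4  0.5 -0.5] w 25.6 q [ 0.82  0.3  -0.37  0.   -0.9   0.56]
shift mm [-54.   94.2 -13.1] share [-0.216  0.377 -0.053] turn deg [ 0.1  -0.1  -6.79] share [ 0.002 -0.002 -0.113]
```

Call:
apply_moves(rows=[{"dx": -0.09, "dy": 0.1, "dz": -0.02, "rx": 0.0, "ry": 0.0, "rz": -0.03, "claw": 1.0}, {"dx": -0.07, "dy": 0.13, "dz": -0.02, "rx": 0.0, "ry": 0.0, "rz": -0.03, "claw": 1.0}, {"dx": -0.04, "dy": 0.15, "dz": -0.02, "rx": 0.0, "ry": 0.0, "rz": -0.03, "claw": 1.0}, {"dx": -0.01, "dy": 0.15, "dz": 0.0, "rx": 0.0, "ry": 0.0, "rz": -0.02, "claw": 1.0}, {"dx": 0.0, "dy": 0.15, "dz": 0.0, "rx": 0.0, "ry": 0.0, "rz": 0.0, "claw": 1.0}])

```text
time: 12.38
position: [0.3776, 0.0923, 0.1154]
tcp_rot: [-3.135, -0.008, -0.052]
contact_force: [0.7, -0.2, -1.7]
width: 0.297
```

Run:
```python
from h import *
st(); plan([.385,-.2,.11],rpy(-3))
```

```text
t 12.38 p [0.3776 0.0923 0.1154] rpy [-3.1352 -0.0077 -0.0524] F [ 0.7 -0.2 -1.7] w 25.9 q [ 0.66  0.04 -0.64  0.   -0.87  0.85]
shift mm [ 22.7 291.5   3.7] share [0.091 1.166 0.015] turn deg [-0.36 -0.44 -0.  ] share [-0.006 -0.007 -0.   ]
```

Call:
apply_moves(rows=[{"dx": 0.0, "dy": 0.15, "dz": 0.0, "rx": -0.003, "ry": -0.003, "rz": 0.0, "claw": 1.0}, {"dx": 0.005, "dy": 0.15, "dz": 0.0, "rx": -0.003, "ry": -0.003, "rz": 0.0, "claw": 1.0}, {"dx": 0.01, "dy": 0.15, "dz": 0.0, "rx": 0.0, "ry": 0.0, "rz": 0.0, "claw": 1.0}, {"dx": 0.01, "dy": 0.15, "dz": 0.0, "rx": 0.0, "ry": 0.0, "rz": 0.0, "claw": 1.0}, {"dx": 0.01, "dy": 0.15, "dz": 0.0, "rx": 0.0, "ry": 0.0, "rz": 0.0, "claw": 1.0}, {"dx": 0.01, "dy": 0.15, "dz": 0.0, "rx": 0.0, "ry": 0.0, "rz": 0.0, "claw": 1.0}, {"dx": 0.02, "dy": 0.13, "dz": 0.0, "rx": 0.0, "ry": 0.0, "rz": 0.0, "claw": 1.0}])

```text
time: 12.97
position: [0.3758, -0.1771, 0.1176]
tcp_rot: [-3.138, -0.01, -0.045]
contact_force: [1.2, 0.3, -1.2]
width: 0.298
```

Run:
```python
from h import *
st(); plan([.385,-.2,.11],rpy(-3))
```

```text
t 12.97 p [ 0.3758 -0.1771  0.1176] rpy [-3.1378 -0.0095 -0.045 ] F [ 1.2  0.3 -1.2] w 25.9 q [-0.05  0.09 -0.58 -0.   -0.89  1.58]
shift mm [10.2 22.4  7.6] share [0.041 0.09  0.031] turn deg [-0.22 -0.54  0.43] share [-0.004 -0.009  0.007]
```

Call:
apply_moves(rows=[{"dx": 0.07, "dy": 0.13, "dz": 0.0, "rx": 0.0, "ry": -0.004, "rz": 0.0, "claw": 1.0}, {"dx": 0.08, "dy": 0.13, "dz": 0.0, "rx": 0.0, "ry": -0.004, "rz": 0.0, "claw": 1.0}, {"dx": 0.08, "dy": 0.13, "dz": 0.0, "rx": 0.0, "ry": 0.0, "rz": 0.0, "claw": 1.0}, {"dx": 0.08, "dy": 0.13, "dz": 0.0, "rx": 0.0, "ry": 0.0, "rz": 0.0, "claw": 1.0}, {"dx": 0.06, "dy": 0.11, "dz": 0.0, "rx": 0.0, "ry": 0.0, "rz": 0.0, "claw": 1.0}, {"dx": 0.02, "dy": 0.03, "dz": 0.0, "rx": 0.0, "ry": 0.0, "rz": 0.0, "claw": 1.0}, {"dx": 0.0, "dy": 0.0, "dz": 0.0, "rx": 0.0, "ry": 0.0, "rz": 0.0, "claw": 1.0}])

```text
time: 13.55
position: [0.465, -0.363, 0.1159]
tcp_rot: [-3.138, -0.002, -0.056]
contact_force: [0.3, 0.3, -0.8]
width: 0.295
```

Run:
```python
from h import *
import pickle
st(); plan([.5014,-.3553,.11],rpy(-2.3))
c=imaging.camera("wrist");cv2.imwrite("pics/w14.png",c["img"][:,:,::-1]);pickle.dump(c,open("w14.pkl","wb"))
s=imaging.camera("side");crop(s,"s14",280,60,420,240,4);pickle.dump(s,open("s14.pkl","wb"))
t=imaging.camera("top");crop(t,"t14",390,150,550,310,4.5);pickle.dump(t,open("t14.pkl","wb"))
```

```text
t 13.55 p [ 0.465  -0.363   0.1159] rpy [-3.1379e+00 -2.1000e-03 -5.5900e-02] F [ 0.3  0.3 -0.8] w 25.7 q [-0.39  0.38 -0.18 -0.   -1.01  1.91]
shift mm [35.9 -9.7  6. ] share [ 0.143 -0.039  0.024] turn deg [-0.21 -0.12 -0.9 ] share [-0.004 -0.002 -0.015]
```

View pics/w14.png

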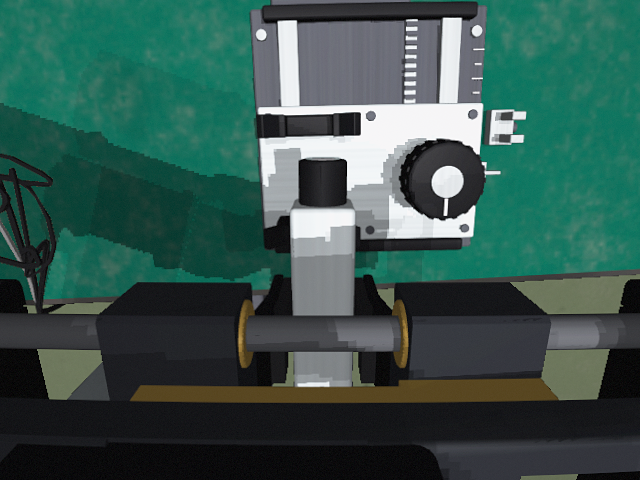

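View pics/s14.png

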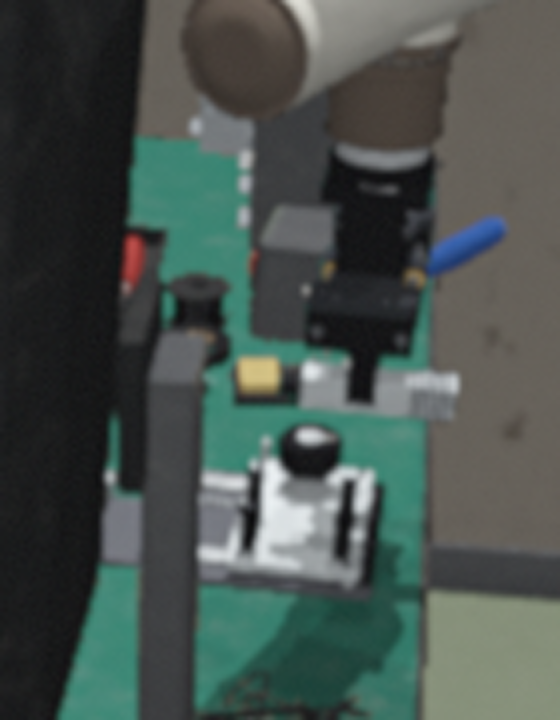

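View pics/t14.png

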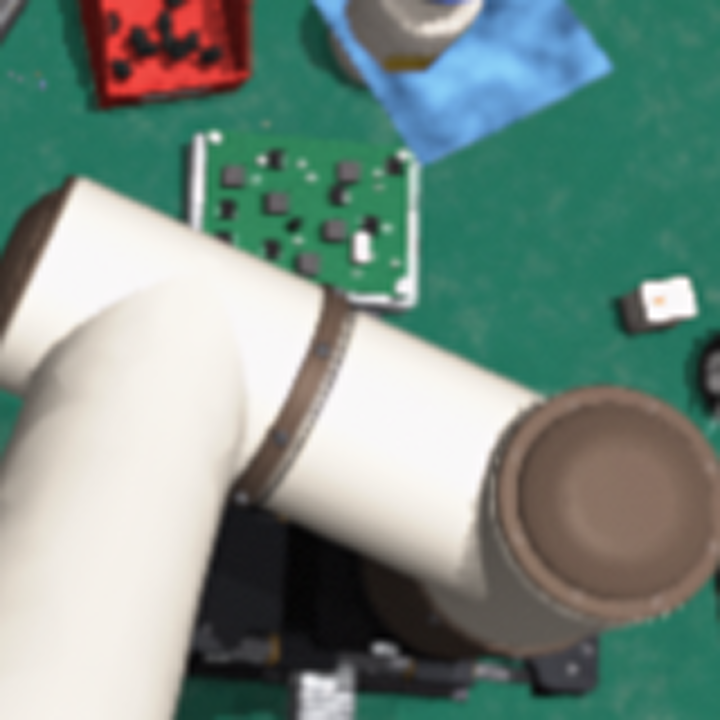

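Run:
```python
from h import *
import pickle
s=pickle.load(open("s14.pkl","rb"));t=pickle.load(open("t14.pkl","rb"))
print(tri((t,(396,212)),(s,(341,74))))
for z in (.1,.35,.6): print(z, proj(t,[[.62,-.1,z],[.67,-.1,z]]).round())
cv2.imwrite("pics/t14f.png",t["img"][:,:,::-1]); cv2.imwrite("pics/s14f.png",s["img"][:,:,::-1])
```

```text
(array([ 0.54403896, -0.16643131,  0.45487667]), [array([ 0.01420504, -0.20137729]), array([0.13952724, 0.04697979])])
0.1 [[346. 217.]
 [347. 197.]]
0.35 [[354. 185.]
 [355. 161.]]
0.6 [[367. 133.]
 [368. 101.]]
```

View pics/t14f.png

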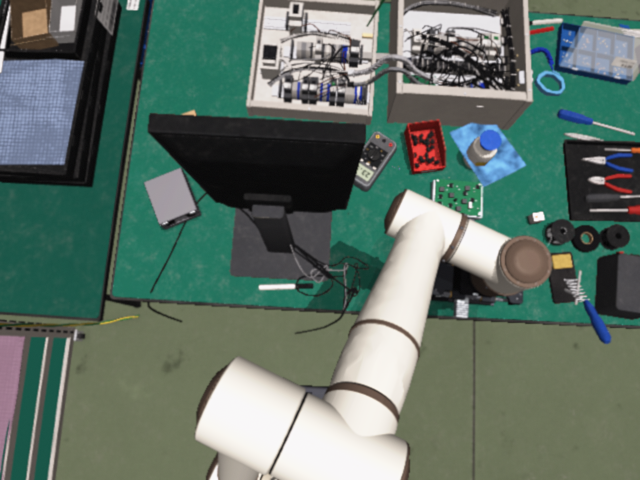

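View pics/s14f.png

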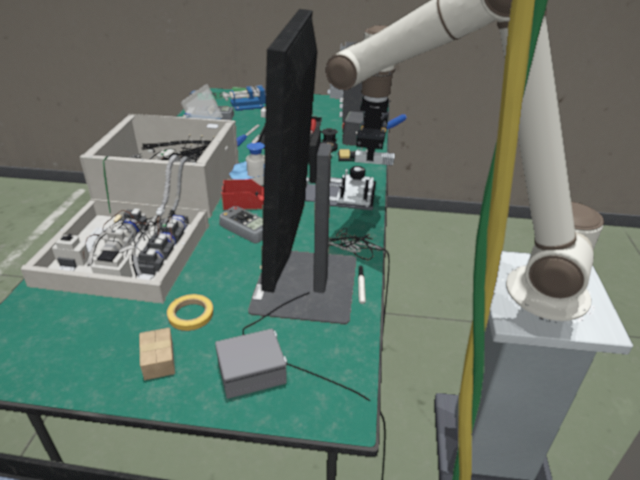

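Run:
```python
from h import *
import pickle
w=pickle.load(open("w14.pkl","rb"));crop(w,"w14a",245,90,405,270,4.4);crop(w,"w14b",380,90,540,260,4.4)
```

```text
(no output)
```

View pics/w14a.png

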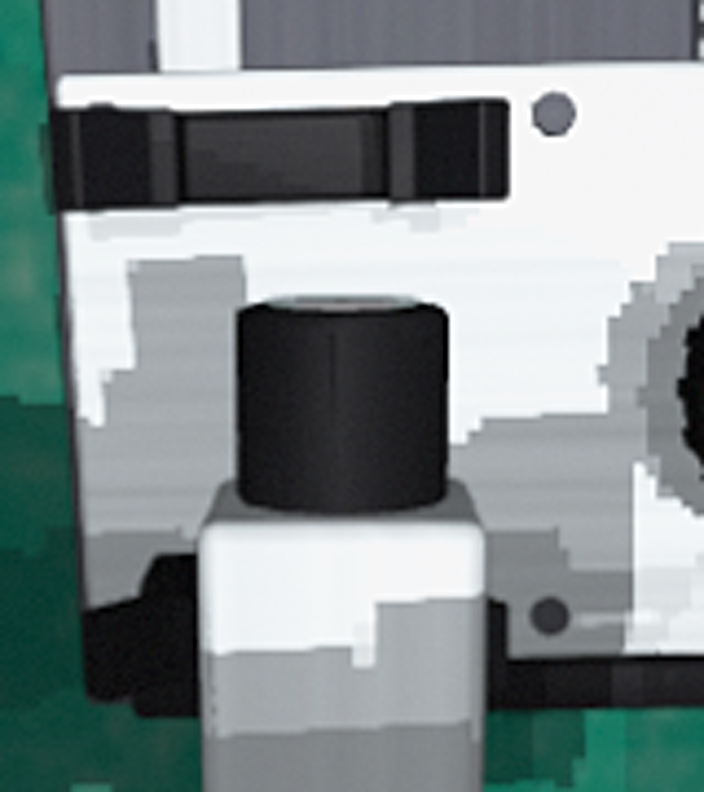

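View pics/w14b.png

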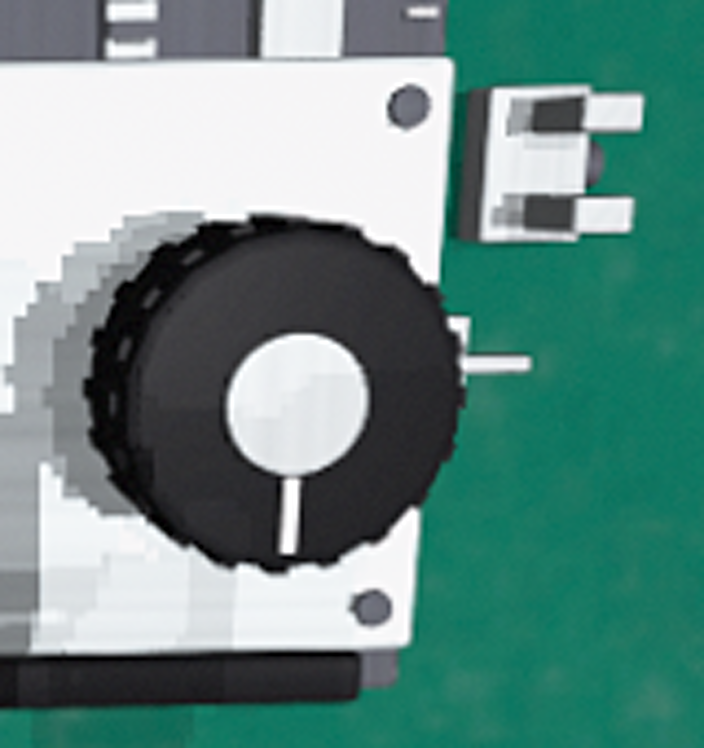

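Run:
```python
from h import *
import pickle
c=pickle.load(open("w14.pkl","rb"))
a=lambda u,v:(245+(u+.5)/4.4-.5,90+(v+.5)/4.4-.5)
b=lambda u,v:(380+(u+.5)/4.4-.5,90+(v+.5)/4.4-.5)
L=onz(c,a(150,108),.069);R=onz(c,a(415,102),.069);print("rim far edge",L,R,np.linalg.norm(L-R))
L2=onz(c,a(72,111),.069);R2=onz(c,a(508,98),.069);print("outer far",L2,R2,np.linalg.norm(L2-R2),(L2+R2)/2, np.degrees(np.arctan2((L2-R2)[1],(L2-R2)[0]))-90)
print("near saddle far edge",onz(c,a(170,555),.069))
print("floor L/R", onz(c,a(185,160),.045),onz(c,a(363,155),.045))
P=[onz(c,x,.025) for x in (a(58,75),b(455,60),b(413,648))];print("plate corners",np.round(P,4)); d=P[1]-P[0];print(np.linalg.norm(d),np.degrees(np.arctan2(d[1],d[0]))+90); d=P[1]-P[2];print(np.linalg.norm(d),np.degrees(np.arctan2(d[1],d[0])))
print("screws",[onz(c,x,.026).round(4) for x in (a(554,113),a(550,615),b(408,105),b(372,607))])
print("knob ctr z.076",onz(c,b(297,403),.076),"z.071",onz(c,b(297,403),.071))
print("ptr tip",onz(c,b(530,363),.024))
print("fork prongs",[onz(c,x,.032).round(4) for x in (b(645,112),b(635,215),b(590,112),b(590,215))])
```

```text
rim far edge [ 0.54987867 -0.34165711  0.069     ] [ 0.5485548  -0.37805874  0.069     ] 0.03642569934275099
outer far [ 0.55013684 -0.33088778  0.069     ] [ 0.54837772 -0.39082194  0.069     ] 0.05995996997412426 [ 0.54925728 -0.36085486  0.069     ] -1.6812005088562358
near saddle far edge [ 0.4870362  -0.33922141  0.069     ]
floor L/R [ 0.54304351 -0.34367189  0.045     ] [ 0.54220856 -0.3707212   0.045     ]
plate corners [[ 0.5579 -0.3223  0.025 ]
 [ 0.5516 -0.4826  0.025 ]
 [ 0.4528 -0.4798  0.025 ]]
0.16039762892157455 -2.2370141734208318
0.09881401747073863 -1.6316967253975923
screws [array([ 0.5473, -0.402 ,  0.026 ]), array([ 0.4636, -0.3992,  0.026 ]), array([ 0.5449, -0.4748,  0.026 ]), array([ 0.461 , -0.4718,  0.026 ])]
knob ctr z.076 [ 0.50457359 -0.44227697  0.076     ] z.071 [ 0.50384884 -0.4438215   0.071     ]
ptr tip [ 0.50179653 -0.49805605  0.024     ]
fork prongs [array([ 0.542, -0.511,  0.032]), array([ 0.5259, -0.5104,  0.032 ]), array([ 0.5424, -0.502 ,  0.032 ]), array([ 0.5263, -0.503 ,  0.032 ])]
```

Run:
```python
from h import *
import pickle
c=pickle.load(open("w14.pkl","rb"))
a=lambda u,v:(245+(u+.5)/4.4-.5,90+(v+.5)/4.4-.5)
Pz=.1159
L=onz(c,a(203,522),Pz+.0509);R=onz(c,a(485,518),Pz+.0509);print(L,R,np.linalg.norm(L-R)); m=(L+R)/2;d=(L-R)/np.linalg.norm(L-R);ax=np.array([-d[1]*-1,-d[0],0]);ax=np.array([d[1],-d[0],0]);print("yaw",np.degrees(np.arctan2(ax[1],ax[0])))
print("centre via barrel",m-.047*ax)
tip=onz(c,a(343,300),Pz+.0379+.009);print("snout tip top",tip,"centre",tip-.065*ax)
P=np.array([.465,-.363]);print("rel reported TCP",(m-.047*ax)[:2]-P)
```

```text
[ 0.51059772 -0.35418744  0.1668    ] [ 0.50956889 -0.37886167  0.1668    ] 0.024695664850588762
yaw -2.3876420049555382
centre via barrel [ 0.46312411 -0.36456653  0.1668    ]
snout tip top [ 0.52874064 -0.36749213  0.1628    ] centre [ 0.46379707 -0.36478422  0.1628    ]
rel reported TCP [-0.00187589 -0.00156653]
```

Run:
```python
from h import *
import pickle
c=pickle.load(open("w14.pkl","rb"))
th=np.radians(-1.9);X=np.array([np.cos(th),np.sin(th)]);Y=np.array([-np.sin(th),np.cos(th)])
def pr(cx,cy,x,y,z):
    p=np.array([cx,cy])+x*X+y*Y;uv=proj(c,[p[0],p[1],z])[0];return ((uv-[245,90]+.5)*4.4-.5).round(0)
for cy in (-.357,-.360):
  print(cy)
  for z in (.025,.045,.051,.058,.069):
    print(z,[tuple(pr(.5065,cy,xx,y,z)) for y in (.03,.0225,.015,-.015,-.0225,-.03) for xx in (43e-3,)], "near face",[tuple(pr(.5065,cy,29e-3,y,z)) for y in (.03,-.03)])
print("near saddle",[tuple(pr(.5065,-.3585,xx,.03,.069)) for xx in (-29e-3,-43e-3)])
```

```text
-0.357
0.025 [(np.float64(100.0), np.float64(120.0)), (np.float64(146.0), np.float64(119.0)), (np.float64(192.0), np.float64(117.0)), (np.float64(377.0), np.float64(113.0)), (np.float64(423.0), np.float64(111.0)), (np.float64(469.0), np.float64(110.0))] near face [(np.float64(105.0), np.float64(208.0)), (np.float64(470.0), np.float64(199.0))]
0.045 [(np.float64(81.0), np.float64(116.0)), (np.float64(130.0), np.float64(114.0)), (np.float64(180.0), np.float64(113.0)), (np.float64(378.0), np.float64(108.0)), (np.float64(428.0), np.float64(106.0)), (np.float64(478.0), np.float64(105.0))] near face [(np.float64(86.0), np.float64(211.0)), (np.float64(478.0), np.float64(201.0))]
0.051 [(np.float64(75.0), np.float64(114.0)), (np.float64(125.0), np.float64(113.0)), (np.float64(176.0), np.float64(111.0)), (np.float64(379.0), np.float64(106.0)), (np.float64(430.0), np.float64(105.0)), (np.float64(481.0), np.float64(104.0))] near face [(np.float64(80.0), np.float64(211.0)), (np.float64(481.0), np.float64(201.0))]
0.058 [(np.float64(67.0), np.float64(113.0)), (np.float64(119.0), np.float64(111.0)
[... 1666 characters left out ...]
0.0), np.float64(110.0)), (np.float64(192.0), np.float64(108.0)), (np.float64(401.0), np.float64(103.0)), (np.float64(453.0), np.float64(102.0)), (np.float64(505.0), np.float64(100.0))] near face [(np.float64(93.0), np.float64(211.0)), (np.float64(505.0), np.float64(201.0))]
0.069 [(np.float64(76.0), np.float64(108.0)), (np.float64(130.0), np.float64(107.0)), (np.float64(185.0), np.float64(105.0)), (np.float64(403.0), np.float64(99.0)), (np.float64(458.0), np.float64(98.0)), (np.float64(512.0), np.float64(97.0))] near face [(np.float64(82.0), np.float64(213.0)), (np.float64(512.0), np.float64(202.0))]
near saddle [(np.float64(96.0), np.float64(616.0)), (np.float64(102.0), np.float64(706.0))]
```

Run:
```python
from h import *
st();plan([.5084,-.3566,.06],[-3.1375,-.006,np.radians(-2.7)])
```

```text
t 13.7 p [ 0.4636 -0.3601  0.1163] rpy [-3.1368e+00 -1.0000e-03 -5.3400e-02] F [-0.4  0.3 -0.7] w 25.6 q [-0.39  0.38 -0.18 -0.01 -1.01  1.91]
shift mm [44.5 -5.6 56.4] share [ 0.178 -0.022  0.226] turn deg [-0.04  0.28 -0.36] share [-0.001  0.005 -0.006]
```

Call:
apply_moves(rows=[{"dx": 0.05, "dy": -0.006, "dz": 0.03, "rx": 0.0, "ry": 0.003, "rz": -0.003, "claw": 1.0}, {"dx": 0.06, "dy": -0.008, "dz": 0.06, "rx": 0.0, "ry": 0.003, "rz": -0.003, "claw": 1.0}, {"dx": 0.05, "dy": -0.006, "dz": 0.07, "rx": 0.0, "ry": 0.0, "rz": 0.0, "claw": 1.0}, {"dx": 0.015, "dy": 0.0, "dz": 0.04, "rx": 0.0, "ry": 0.0, "rz": 0.0, "claw": 1.0}, {"dx": 0.0, "dy": 0.0, "dz": 0.0, "rx": 0.0, "ry": 0.0, "rz": 0.0, "claw": 1.0}])

```text
time: 14.12
position: [0.5098, -0.3509, 0.0674]
tcp_rot: [-3.137, -0.012, -0.041]
contact_force: [-0.5, -0.3, -2.8]
width: 0.295
```

Run:
```python
from h import *
import pickle
st();plan([.5084,-.3566,.06],[-3.1375,-.006,np.radians(-2.7)])
c=imaging.camera("wrist");cv2.imwrite("pics/w15.png",c["img"][:,:,::-1]);c["P"]=tcp()[0];pickle.dump(c,open("w15.pkl","wb"));st()
```

```text
t 14.12 p [ 0.5098 -0.3509  0.0674] rpy [-3.137  -0.0119 -0.0407] F [-0.5 -0.3 -2.8] w 25.7 q [-0.35  0.47 -0.17 -0.01 -0.92  1.88]
shift mm [-1.3  5.8  7.3] share [-0.005  0.023  0.029] turn deg [-0.03 -0.33  0.37] share [-0.    -0.006  0.006]
t 14.17 p [ 0.5098 -0.3511  0.0682] rpy [-3.1375 -0.0125 -0.0405] F [ 0.1 -0.  -3.1] w 25.6 q [-0.35  0.47 -0.17 -0.01 -0.92  1.88]
```

View pics/w15.png

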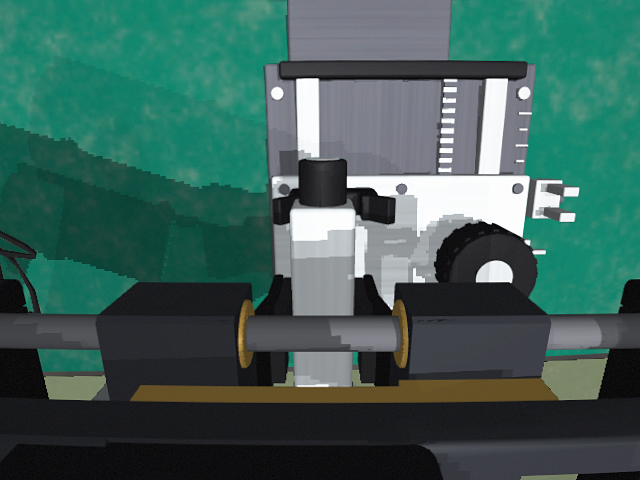

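Call:
apply_moves(rows=[{"dx": -0.005, "dy": 0.014, "dz": 0.01, "rx": 0.0, "ry": -0.004, "rz": 0.004, "claw": 1.0}, {"dx": 0.0, "dy": 0.012, "dz": 0.015, "rx": 0.0, "ry": -0.003, "rz": 0.003, "claw": 1.0}, {"dx": 0.0, "dy": 0.0, "dz": 0.02, "rx": 0.0, "ry": 0.0, "rz": 0.0, "claw": 1.0}, {"dx": 0.0, "dy": 0.0, "dz": 0.0, "rx": 0.0, "ry": 0.0, "rz": 0.0, "claw": 1.0}])

```text
time: 14.5
position: [0.5082, -0.3575, 0.0589]
tcp_rot: [-3.139, -0.007, -0.047]
contact_force: [0.3, -0.0, -1.6]
width: 0.292
```

Run:
```python
from h import *
import pickle
st();plan([.5084,-.3566,.05],[-3.1375,-.006,np.radians(-2.7)])
c=imaging.camera("wrist");crop(c,"w16",240,120,560,320,2.4);c["P"]=tcp()[0];pickle.dump(c,open("w16.pkl","wb"));st()
s=imaging.camera("side");crop(s,"s16",290,100,410,230,5)
```

```text
t 14.5 p [ 0.5082 -0.3575  0.0589] rpy [-3.1387 -0.0073 -0.0471] F [ 0.3 -0.  -1.6] w 25.4 q [-0.36  0.49 -0.17 -0.01 -0.91  1.88]
shift mm [ 0.1 -0.9  8.9] share [ 0.    -0.004  0.036] turn deg [ 0.07 -0.07  0.  ] share [ 0.001 -0.001  0.   ]
t 14.55 p [ 0.5085 -0.3578  0.0595] rpy [-3.1394 -0.0081 -0.0468] F [ 0.1  0.1 -1.2] w 26.0 q [-0.36  0.49 -0.17 -0.01 -0.91  1.88]
```

View pics/w16.png

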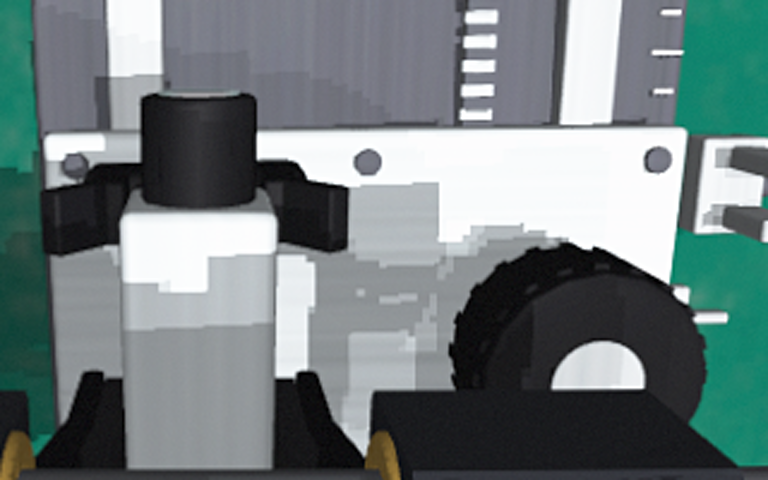

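View pics/s16.png

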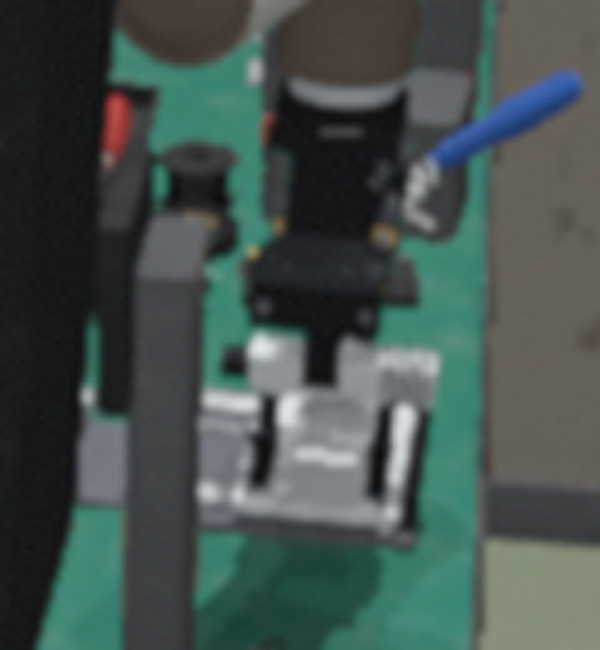

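Call:
apply_moves(rows=[{"dx": 0.0, "dy": -0.003, "dz": 0.03, "rx": 0.0, "ry": 0.0, "rz": 0.0, "claw": 1.0}, {"dx": 0.0, "dy": -0.002, "dz": 0.035, "rx": 0.0, "ry": 0.0, "rz": 0.0, "claw": 1.0}, {"dx": 0.0, "dy": 0.0, "dz": 0.03, "rx": 0.0, "ry": 0.0, "rz": 0.0, "claw": 1.0}, {"dx": 0.0, "dy": 0.0, "dz": 0.0, "rx": 0.0, "ry": 0.0, "rz": 0.0, "claw": 1.0}])

```text
time: 14.93
position: [0.5092, -0.3571, 0.035]
tcp_rot: [-3.14, -0.011, -0.048]
contact_force: [-0.1, 0.6, -2.2]
width: 0.293
```

Run:
```python
from h import *
import pickle
st();plan([.5084,-.3570,.02],[-3.1375,-.006,np.radians(-2.7)])
c=imaging.camera("wrist");crop(c,"w17",240,120,560,320,2.4)
```

```text
t 14.93 p [ 0.5092 -0.3571  0.035 ] rpy [-3.1403 -0.011  -0.0477] F [-0.1  0.6 -2.2] w 25.5 q [-0.35  0.52 -0.19 -0.01 -0.85  1.88]
shift mm [-1. -0. 15.] share [-0.004 -0.     0.06 ] turn deg [ 0.16 -0.29 -0.03] share [ 0.003 -0.005 -0.001]
```

View pics/w17.png

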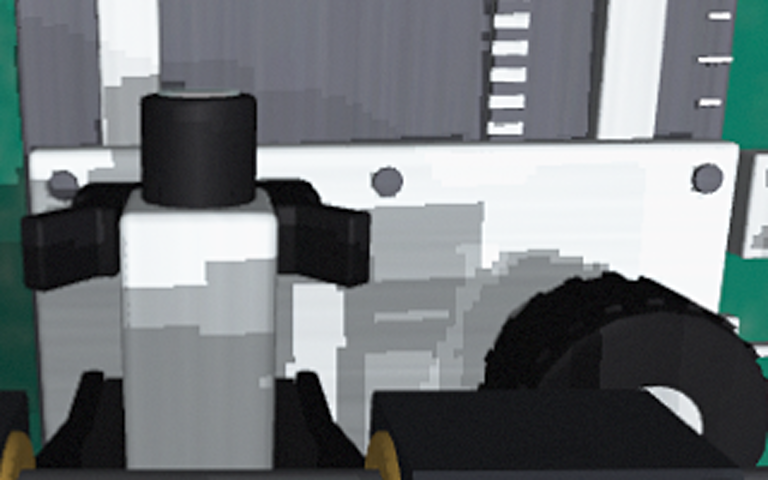

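Call:
apply_moves(rows=[{"dx": -0.003, "dy": 0.0, "dz": 0.022, "rx": 0.002, "ry": -0.004, "rz": 0.0, "claw": 1.0}, {"dx": -0.002, "dy": 0.0, "dz": 0.02, "rx": 0.0, "ry": 0.0, "rz": 0.0, "claw": 1.0}, {"dx": 0.0, "dy": 0.0, "dz": 0.01, "rx": 0.0, "ry": 0.0, "rz": 0.0, "claw": 1.0}])

```text
time: 15.23
position: [0.509, -0.3575, 0.0219]
tcp_rot: [-3.139, -0.008, -0.047]
contact_force: [-0.3, 1.2, -1.0]
width: 0.295
```

Call:
apply_moves(rows=[{"dx": 0.0, "dy": 0.0, "dz": 0.008, "rx": 0.0, "ry": 0.0, "rz": 0.0, "claw": 1.0}])

```text
time: 15.32
position: [0.5089, -0.3576, 0.02]
tcp_rot: [-3.139, -0.008, -0.047]
contact_force: [-3.8, 6.2, 18.0]
width: 0.297
```

Run:
```python
from h import *
st()
c=imaging.camera("wrist");crop(c,"w18",240,120,440,300,4)
s=imaging.camera("side");crop(s,"s18",310,150,390,220,8)
st()
```

```text
t 15.32 p [ 0.5089 -0.3576  0.02  ] rpy [-3.1394 -0.0075 -0.0466] F [-3.8  6.2 18. ] w 25.8 q [-0.36  0.53 -0.2  -0.01 -0.83  1.88]
t 15.42 p [ 0.5092 -0.3576  0.0201] rpy [-3.1395 -0.0083 -0.0467] F [-0.   0.3  0.7] w 25.4 q [-0.36  0.53 -0.2  -0.01 -0.83  1.88]
```

View pics/w18.png

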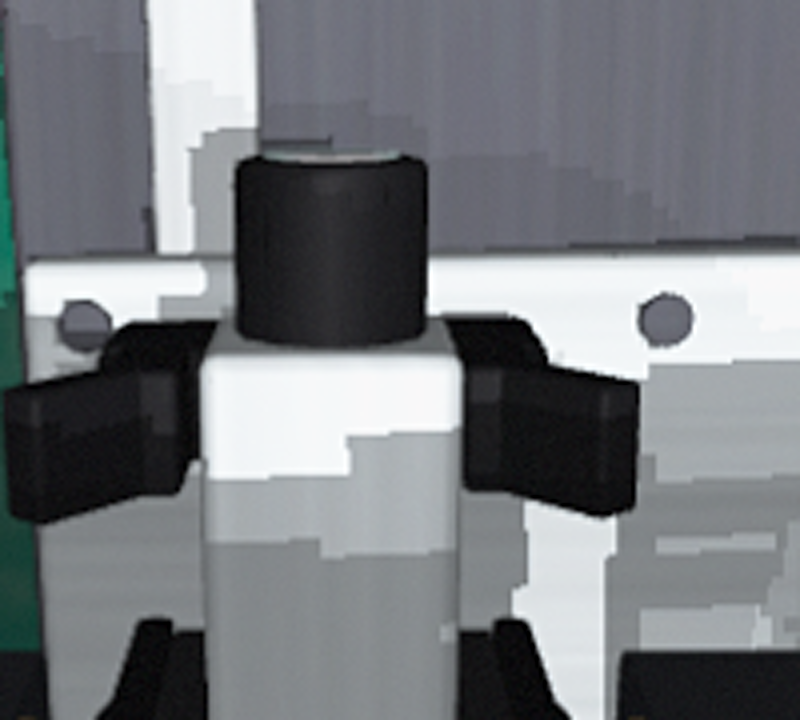

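View pics/s18.png

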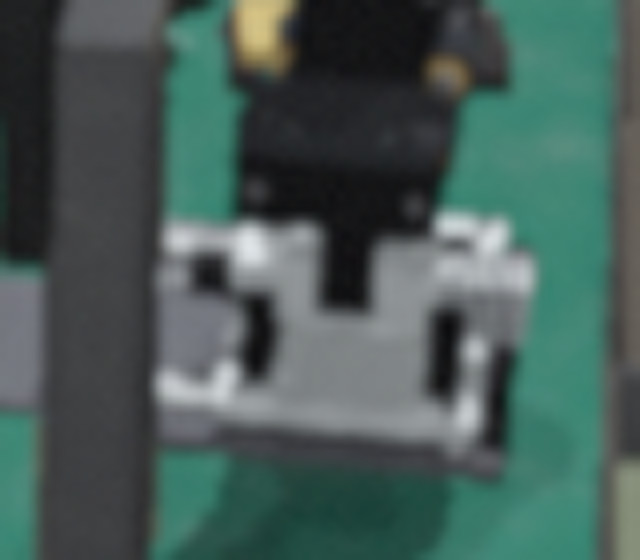

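Run:
```python
from h import *
c=imaging.camera("wrist");f=lambda u,v:(240+(u+.5)/4-.5,120+(v+.5)/4-.5)
th=np.radians(-1.9);ax=np.array([np.cos(th),np.sin(th),0])
for v in (350,356):
    m=onz(c,f(331,v),.071);print("barrel front",m,"centre",m-.047*ax)
tip=onz(c,f(331,156),.058+.0095);print("tip",tip,"centre",tip-.065*ax)
A=onz(c,f(30,258),.025);B=onz(c,f(600,246),.025);print("plate edge",A,B)
S=[onz(c,f(*p),.026) for p in ((86,326),(665,320))];print("screws",S)
```

```text
barrel front [ 0.55416677 -0.36047729  0.071     ] centre [ 0.50719261 -0.358919    0.071     ]
barrel front [ 0.55357931 -0.36044906  0.071     ] centre [ 0.50660515 -0.35889076  0.071     ]
tip [ 0.57234519 -0.3613378   0.0675    ] centre [ 0.50738092 -0.35918271  0.0675    ]
plate edge [ 0.55893494 -0.32289026  0.025     ] [ 0.55704979 -0.39397642  0.025     ]
screws [array([ 0.55019185, -0.3293164 ,  0.026     ]), array([ 0.54753447, -0.40193521,  0.026     ])]
```

Call:
apply_moves(rows=[{"dx": 0.0, "dy": 0.0, "dz": 0.0, "rx": 0.0, "ry": 0.0, "rz": 0.0, "claw": 0.6}, {"dx": 0.0, "dy": 0.0, "dz": 0.0, "rx": 0.0, "ry": 0.0, "rz": 0.0, "claw": 0.4}, {"dx": 0.0, "dy": 0.0, "dz": 0.0, "rx": 0.0, "ry": 0.0, "rz": 0.0, "claw": 0.4}, {"dx": 0.0, "dy": 0.0, "dz": 0.0, "rx": 0.0, "ry": 0.0, "rz": 0.0, "claw": 0.4}, {"dx": 0.0, "dy": 0.0, "dz": 0.0, "rx": 0.0, "ry": 0.0, "rz": 0.0, "claw": 0.4}, {"dx": 0.0, "dy": 0.0, "dz": -0.03, "rx": 0.0, "ry": 0.0, "rz": 0.0, "claw": 0.4}, {"dx": 0.0, "dy": 0.0, "dz": -0.06, "rx": 0.0, "ry": 0.0, "rz": 0.0, "claw": 0.4}, {"dx": 0.0, "dy": 0.0, "dz": -0.1, "rx": 0.0, "ry": 0.0, "rz": 0.0, "claw": 0.4}, {"dx": 0.0, "dy": 0.0, "dz": -0.12, "rx": 0.0, "ry": 0.0, "rz": 0.0, "claw": 0.3}, {"dx": 0.0, "dy": 0.0, "dz": -0.1, "rx": 0.0, "ry": 0.0, "rz": 0.0, "claw": 0.2}, {"dx": 0.0, "dy": 0.0, "dz": 0.0, "rx": 0.0, "ry": 0.0, "rz": 0.0, "claw": 0.2}])

```text
time: 16.38
position: [0.5075, -0.3581, 0.1276]
tcp_rot: [-3.14, -0.005, -0.047]
contact_force: [1.1, -0.8, -0.5]
width: 0.74
```

Run:
```python
from h import *
import pickle
st()
c=imaging.camera("wrist");cv2.imwrite("pics/w19.png",c["img"][:,:,::-1]);pickle.dump(c,open("w19.pkl","wb"))
s=imaging.camera("side");crop(s,"s19",310,140,400,220,8)
```

```text
t 16.38 p [ 0.5075 -0.3581  0.1276] rpy [-3.1397 -0.0054 -0.0466] F [ 1.1 -0.8 -0.5] w 64.4 q [-0.36  0.42 -0.09 -0.   -1.06  1.88]
```

View pics/w19.png

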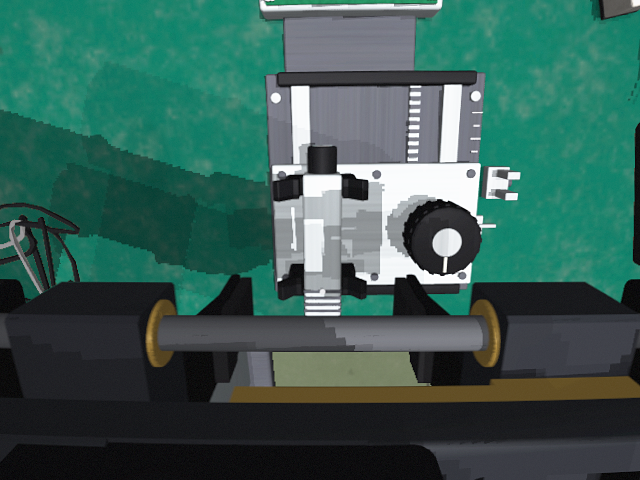

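View pics/s19.png

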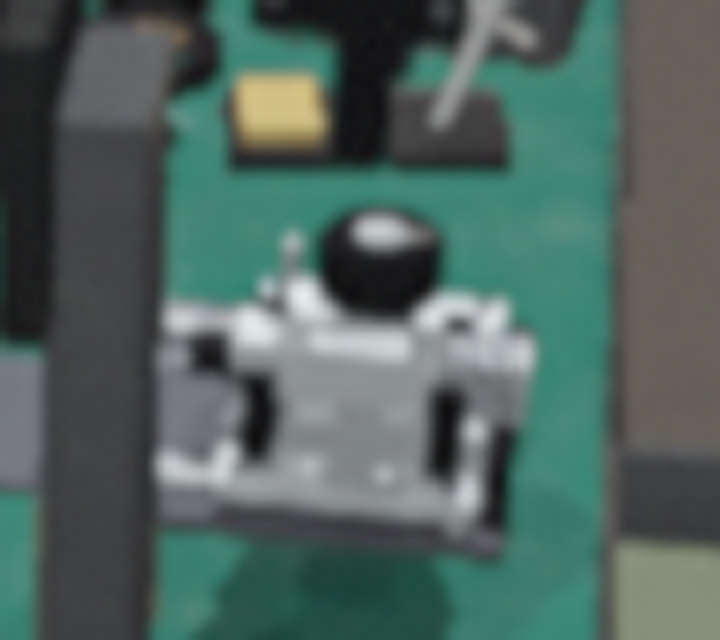

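Run:
```python
from h import *
import pickle
w=pickle.load(open("w19.pkl","rb"));crop(w,"w19a",390,150,530,300,5);crop(w,"w19b",260,130,400,320,4)
```

```text
(no output)
```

View pics/w19a.png

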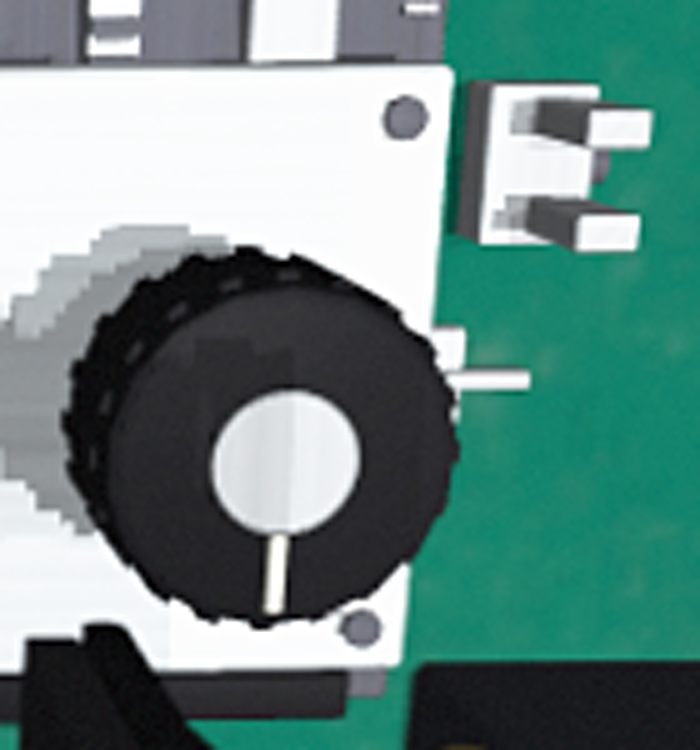

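View pics/w19b.png

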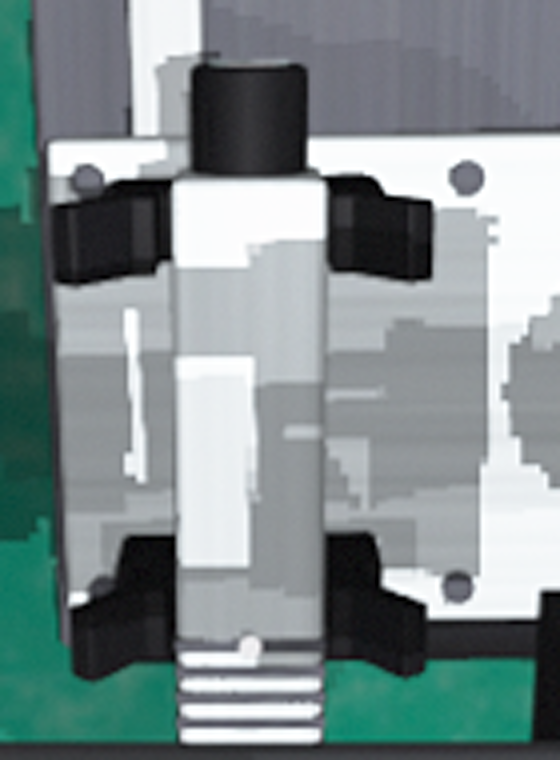

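Run:
```python
from h import *
import pickle
c=pickle.load(open("w19.pkl","rb"))
a=lambda u,v:(390+(u+.5)/5-.5,150+(v+.5)/5-.5)
for z in (.071,.076): print("knob",z,onz(c,a(286,463),z), "rim", onz(c,a(108,450),z),onz(c,a(455,450),z),onz(c,a(286,285),z))
p=onz(c,a(528,380),.024);print("ptr tip",p)
top=[onz(c,a(*q),.032) for q in ((588,108),(651,112),(648,147),(588,147),(578,213),(640,216),(636,250),(577,250))];print(np.round(top,4))
m=np.mean(top,axis=0);print("fork mid",m)
th=np.radians(-1.9);ax=np.array([np.cos(th),np.sin(th),0]);print("dist along",(m-p)@ax)
o=[onz(c,a(*q),.026) for q in ((405,118),(360,628))];print("screws",o)
```

```text
knob 0.071 [ 0.50365382 -0.44369529  0.071     ] rim [ 0.50666569 -0.4191618   0.071     ] [ 0.50440533 -0.46702613  0.071     ] [ 0.52850649 -0.4428044   0.071     ]
knob 0.076 [ 0.50516993 -0.4421092   0.076     ] rim [ 0.50812268 -0.41805724  0.076     ] [ 0.50590669 -0.46498212  0.076     ] [ 0.52953481 -0.4412358   0.076     ]
ptr tip [ 0.50149557 -0.497471    0.024     ]
[[ 0.5458 -0.5003  0.032 ]
 [ 0.5448 -0.5101  0.032 ]
 [ 0.5394 -0.5101  0.032 ]
 [ 0.5398 -0.5008  0.032 ]
 [ 0.5297 -0.4999  0.032 ]
 [ 0.5289 -0.5097  0.032 ]
 [ 0.5236 -0.5095  0.032 ]
 [ 0.524  -0.5002  0.032 ]]
fork mid [ 0.53449163 -0.50507183  0.032     ]
dist along 0.03322993049447838
screws [array([ 0.54466751, -0.47455979,  0.026     ]), array([ 0.46092101, -0.47140702,  0.026     ])]
```

Run:
```python
from h import *
st();plan([.5055,-.4415,.075],rpy(-2.7))
```

```text
t 16.48 p [ 0.5052 -0.3565  0.1232] rpy [-3.1356e+00  6.0000e-04 -4.7700e-02] F [ 0.4 -0.3 -0.7] w 67.6 q [-0.36  0.43 -0.09 -0.01 -1.05  1.88]
shift mm [ 4.3 85.2 47.7] share [0.017 0.341 0.191] turn deg [-0.34  0.03 -0.04] share [-0.006  0.001 -0.001]
```

Call:
apply_moves(rows=[{"dx": 0.004, "dy": 0.08, "dz": 0.0, "rx": -0.003, "ry": 0.0, "rz": 0.0, "claw": 0.2}, {"dx": 0.004, "dy": 0.1, "dz": 0.03, "rx": -0.003, "ry": 0.0, "rz": 0.0, "claw": 0.2}, {"dx": 0.004, "dy": 0.1, "dz": 0.06, "rx": 0.0, "ry": 0.0, "rz": 0.0, "claw": 0.2}, {"dx": 0.004, "dy": 0.06, "dz": 0.06, "rx": 0.0, "ry": 0.0, "rz": 0.0, "claw": 0.2}, {"dx": 0.0, "dy": 0.01, "dz": 0.03, "rx": 0.0, "ry": 0.0, "rz": 0.0, "claw": 0.2}, {"dx": 0.0, "dy": 0.0, "dz": 0.0, "rx": 0.0, "ry": 0.0, "rz": 0.0, "claw": 0.2}])

```text
time: 16.98
position: [0.5019, -0.4438, 0.0712]
tcp_rot: [-3.136, 0.008, -0.046]
contact_force: [-1.2, 0.4, 0.0]
width: 0.794
```

Run:
```python
from h import *
st();plan([.5055,-.4415,.075],rpy(-2.7))
c=imaging.camera("wrist");crop(c,"w20",180,140,580,420,1.9)
s=imaging.camera("side");crop(s,"s20",300,100,400,220,6)
```

```text
t 16.98 p [ 0.5019 -0.4438  0.0712] rpy [-3.1361  0.0077 -0.0462] F [-1.2  0.4  0. ] w 69.1 q [-0.48  0.56 -0.01 -0.   -1.01  2.01]
shift mm [ 3.4 -2.5 -3.8] share [ 0.014 -0.01  -0.015] turn deg [-0.32  0.44  0.05] share [-0.005  0.007  0.001]
```

View pics/w20.png

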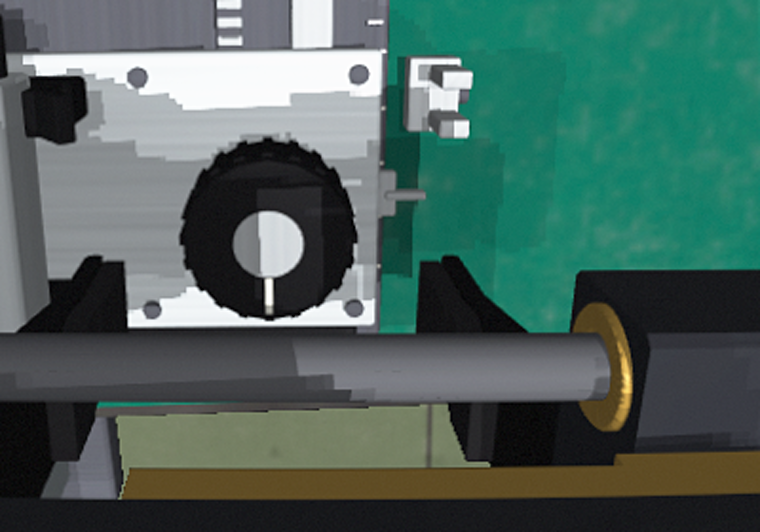

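View pics/s20.png

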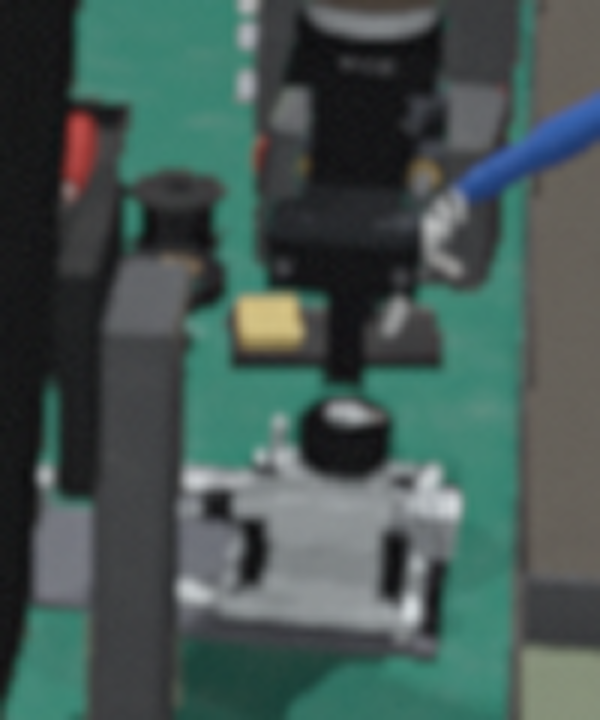

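Call:
apply_moves(rows=[{"dx": 0.008, "dy": -0.003, "dz": 0.04, "rx": -0.003, "ry": 0.004, "rz": 0.0, "claw": 0.2}, {"dx": 0.006, "dy": -0.002, "dz": 0.06, "rx": -0.002, "ry": 0.003, "rz": 0.0, "claw": 0.2}, {"dx": 0.002, "dy": 0.0, "dz": 0.06, "rx": 0.0, "ry": 0.0, "rz": 0.0, "claw": 0.2}, {"dx": 0.0, "dy": 0.0, "dz": 0.03, "rx": 0.0, "ry": 0.0, "rz": 0.0, "claw": 0.2}, {"dx": 0.0, "dy": 0.0, "dz": 0.0, "rx": 0.0, "ry": 0.0, "rz": 0.0, "claw": 0.2}])

```text
time: 17.5
position: [0.5106, -0.4397, 0.0298]
tcp_rot: [3.136, -0.009, -0.039]
contact_force: [-0.4, -0.6, -0.5]
width: 0.797
```

Run:
```python
from h import *
st();plan([.5055,-.4425,.018],rpy(-2.7))
c=imaging.camera("wrist");crop(c,"w21",180,140,580,420,1.9)
```

```text
t 17.5 p [ 0.5106 -0.4397  0.0298] rpy [ 3.136  -0.0089 -0.0391] F [-0.4 -0.6 -0.5] w 69.3 q [-0.47  0.59 -0.06  0.   -0.91  2.  ]
shift mm [-5.1  2.9 11.8] share [-0.021  0.012  0.047] turn deg [ 0.32 -0.51  0.46] share [ 0.005 -0.008  0.008]
```

View pics/w21.png

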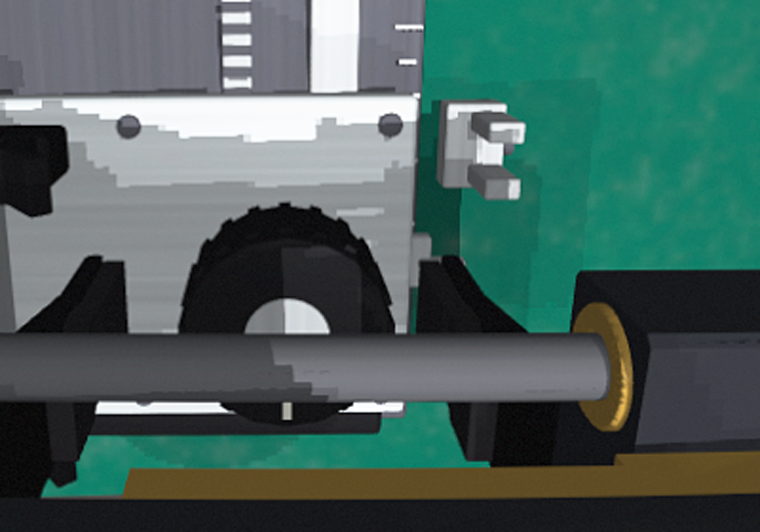

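Call:
apply_moves(rows=[{"dx": -0.011, "dy": 0.007, "dz": 0.015, "rx": 0.003, "ry": -0.005, "rz": 0.004, "claw": 0.2}, {"dx": -0.008, "dy": 0.004, "dz": 0.02, "rx": 0.002, "ry": -0.003, "rz": 0.004, "claw": 0.2}, {"dx": 0.0, "dy": 0.0, "dz": 0.01, "rx": 0.0, "ry": 0.0, "rz": 0.0, "claw": 0.3}, {"dx": 0.0, "dy": 0.0, "dz": 0.0, "rx": 0.0, "ry": 0.0, "rz": 0.0, "claw": 0.3}])

```text
time: 17.88
position: [0.5081, -0.4432, 0.0225]
tcp_rot: [3.138, -0.006, -0.046]
contact_force: [0.3, 0.0, -0.9]
width: 0.732
```

Run:
```python
from h import *
st();plan([.5055,-.4425,.018],rpy(-2.7))
c=imaging.camera("wrist");crop(c,"w22",180,140,580,420,1.9)
s=imaging.camera("side");crop(s,"s22",300,120,400,220,6)
```

```text
t 17.88 p [ 0.5081 -0.4432  0.0225] rpy [ 3.138  -0.0059 -0.0462] F [ 0.3  0.  -0.9] w 63.7 q [-0.48  0.6  -0.06  0.   -0.9   2.  ]
shift mm [-2.6 -0.6  4.5] share [-0.011 -0.002  0.018] turn deg [ 0.21 -0.34  0.05] share [ 0.003 -0.006  0.001]
```

View pics/w22.png

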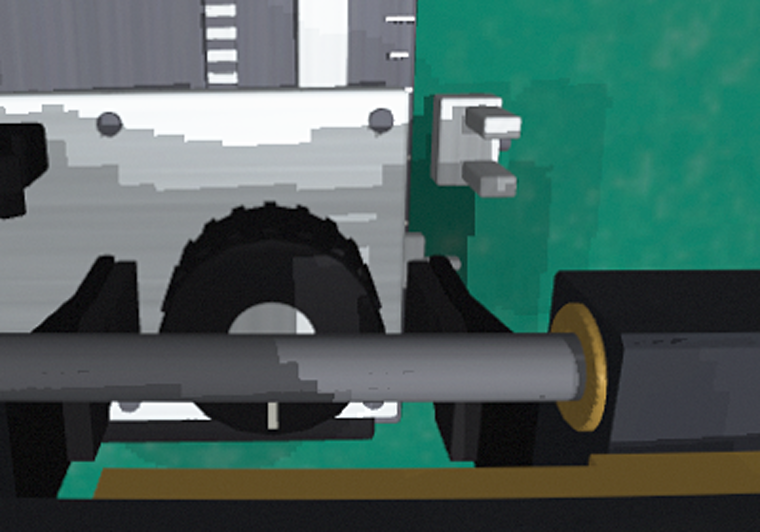

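View pics/s22.png

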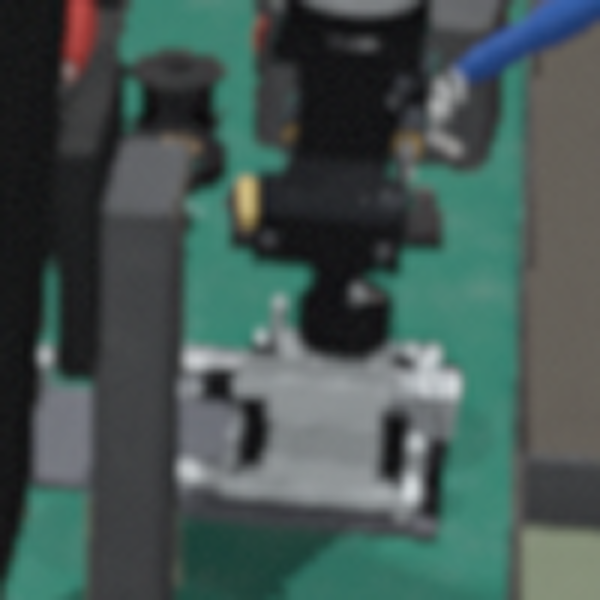

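Call:
apply_moves(rows=[{"dx": -0.008, "dy": 0.0, "dz": 0.012, "rx": 0.003, "ry": -0.004, "rz": 0.0, "claw": 0.4}, {"dx": -0.002, "dy": 0.0, "dz": 0.008, "rx": 0.0, "ry": 0.0, "rz": 0.0, "claw": 0.6}, {"dx": 0.0, "dy": 0.0, "dz": 0.0, "rx": 0.0, "ry": 0.0, "rz": 0.0, "claw": 1.0}, {"dx": 0.0, "dy": 0.0, "dz": 0.0, "rx": 0.0, "ry": 0.0, "rz": 0.0, "claw": 1.0}, {"dx": 0.0, "dy": 0.0, "dz": 0.0, "rx": 0.0, "ry": 0.0, "rz": 0.0, "claw": 1.0}, {"dx": 0.0, "dy": 0.0, "dz": 0.0, "rx": 0.0, "ry": 0.0, "rz": 0.0, "claw": 1.0}], squeeze=50)

```text
time: 18.48
position: [0.506, -0.443, 0.0181]
tcp_rot: [3.141, -0.003, -0.047]
contact_force: [0.4, 0.2, -0.9]
width: 0.564
```

Run:
```python
from h import *
st();plan([.5055,-.4425,.018],rpy(-2.7));print(monitor.get_obs()["moment"])
```

```text
t 18.48 p [ 0.506  -0.443   0.0181] rpy [ 3.1414e+00 -2.7000e-03 -4.6800e-02] F [ 0.4  0.2 -0.9] w 49.1 q [-0.48  0.61 -0.07 -0.   -0.89  2.  ]
shift mm [-0.5 -0.4  0.1] share [-0.002 -0.002  0.001] turn deg [ 0.01 -0.16  0.02] share [ 0.    -0.003  0.   ]
[ 0.06716146  0.0648241  -0.03517211]
```

Call:
apply_moves(rows=[{"dx": 0.003, "dy": 0.0, "dz": 0.0, "rx": 0.0, "ry": 0.0, "rz": 0.05, "claw": 1.0}, {"dx": 0.0055, "dy": -0.0006, "dz": 0.0, "rx": 0.0, "ry": 0.0, "rz": 0.08, "claw": 1.0}, {"dx": 0.0055, "dy": -0.001, "dz": 0.0, "rx": 0.0, "ry": 0.0, "rz": 0.08, "claw": 1.0}, {"dx": 0.005, "dy": -0.0015, "dz": 0.0, "rx": 0.0, "ry": 0.0, "rz": 0.08, "claw": 1.0}])

```text
time: 18.82
position: [0.5107, -0.4441, 0.0182]
tcp_rot: [3.14, -0.003, -0.357]
contact_force: [-0.1, -0.1, -0.5]
width: 0.56
```

```bash
cat >> h.py <<'E'
def knob(y0=-.0468,P0=(.506,-.443,.0181)):
    o=monitor.get_obs();y=o["tcp_rot"][2];th=(y0-y);th=(th+.5)%(2*np.pi)-.5
    al=np.radians(-1.9);tgt=np.array(P0)+[.016*th*np.cos(al),.016*th*np.sin(al),0]
    st();print("theta",round(th,3),"moment",np.round(o["moment"],2),"dev mm",((np.array(o["position"])-tgt)*1000).round(1))
    plan(tgt,rpy(np.degrees(y)))
E
python3 - <<'E'
from h import *
knob()
c=imaging.camera("wrist");cv2.imwrite("pics/w23.png",c["img"][:,:,::-1])
E
```

```text
t 18.82 p [ 0.5107 -0.4441  0.0182] rpy [ 3.140e+00 -2.800e-03 -3.573e-01] F [-0.1 -0.1 -0.5] w 48.7 q [-0.48  0.61 -0.06  0.   -0.9   1.69]
theta 0.31 moment [-0.07  0.04  0.24] dev mm [-0.3 -0.9  0.1]
shift mm [-0.1 -0.9  0.1] share [-0.    -0.004  0.   ] turn deg [ 0.09 -0.16 -0.  ] share [ 0.002 -0.003 -0.   ]
```

View pics/w23.png

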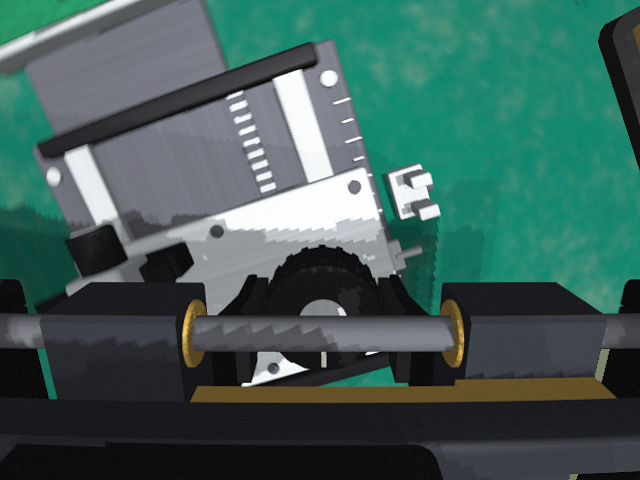

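Call:
apply_moves(rows=[{"dx": 0.006, "dy": -0.003, "dz": 0.0, "rx": 0.0, "ry": 0.0, "rz": 0.09, "claw": 1.0}, {"dx": 0.0055, "dy": -0.003, "dz": 0.0, "rx": 0.0, "ry": 0.0, "rz": 0.09, "claw": 1.0}, {"dx": 0.005, "dy": -0.0035, "dz": 0.0, "rx": 0.0, "ry": 0.0, "rz": 0.09, "claw": 1.0}, {"dx": 0.005, "dy": -0.004, "dz": 0.0, "rx": 0.0, "ry": 0.0, "rz": 0.09, "claw": 1.0}, {"dx": 0.0045, "dy": -0.004, "dz": 0.0, "rx": 0.0, "ry": 0.0, "rz": 0.09, "claw": 1.0}])

```text
time: 19.28
position: [0.5175, -0.4456, 0.0182]
tcp_rot: [3.138, -0.003, -0.839]
contact_force: [0.1, 0.3, 1.0]
width: 0.566
```

Run:
```python
from h import *
knob()
```

```text
t 19.28 p [ 0.5175 -0.4456  0.0182] rpy [ 3.1384 -0.0035 -0.8389] F [0.1 0.3 1. ] w 49.2 q [-0.47  0.62 -0.04  0.01 -0.91  1.2 ]
theta 0.792 moment [0.14 0.03 0.27] dev mm [-1.2 -2.2  0.1]
shift mm [-0.9 -2.3  0.1] share [-0.003 -0.009  0.   ] turn deg [ 0.18 -0.2  -0.  ] share [ 0.003 -0.003 -0.   ]
```

Call:
apply_moves(rows=[{"dx": 0.004, "dy": -0.0045, "dz": 0.0, "rx": 0.0, "ry": 0.0, "rz": 0.09, "claw": 1.0}, {"dx": 0.0035, "dy": -0.005, "dz": 0.0, "rx": 0.001, "ry": 0.0, "rz": 0.09, "claw": 1.0}, {"dx": 0.003, "dy": -0.005, "dz": 0.0, "rx": 0.001, "ry": 0.0, "rz": 0.09, "claw": 1.0}, {"dx": 0.0025, "dy": -0.0055, "dz": 0.0, "rx": 0.0, "ry": 0.0, "rz": 0.09, "claw": 1.0}, {"dx": 0.002, "dy": -0.006, "dz": 0.0, "rx": 0.0, "ry": 0.0, "rz": 0.09, "claw": 1.0}])

```text
time: 19.7
position: [0.5239, -0.4465, 0.0181]
tcp_rot: [3.14, -0.004, -1.32]
contact_force: [-1.4, -1.2, 1.2]
width: 0.565
```

Run:
```python
from h import *
knob()
c=imaging.camera("wrist");cv2.imwrite("pics/w24.png",c["img"][:,:,::-1])
s=imaging.camera("side");crop(s,"s24",300,120,400,220,6)
```

```text
t 19.7 p [ 0.5239 -0.4465  0.0181] rpy [ 3.1398 -0.0043 -1.3198] F [-1.4 -1.2  1.2] w 49.2 q [-0.47  0.63 -0.02  0.01 -0.91  0.72]
theta 1.273 moment [-0.01  0.17  0.24] dev mm [-2.5 -2.8  0. ]
shift mm [-2.1 -3.1  0. ] share [-0.009 -0.012  0.   ] turn deg [ 0.1  -0.25 -0.  ] share [ 0.002 -0.004 -0.   ]
```

View pics/w24.png

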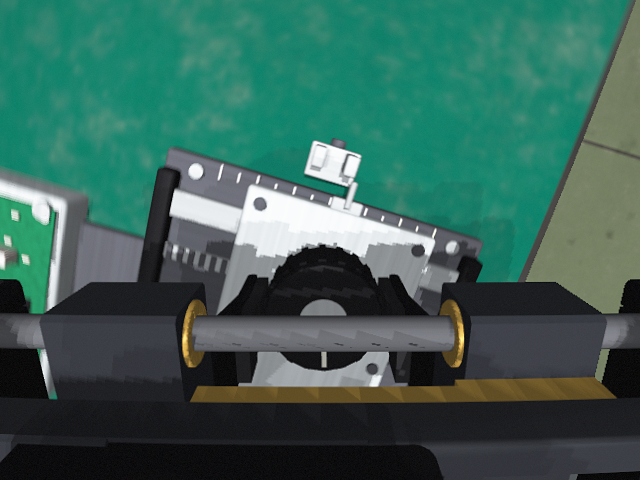

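View pics/s24.png

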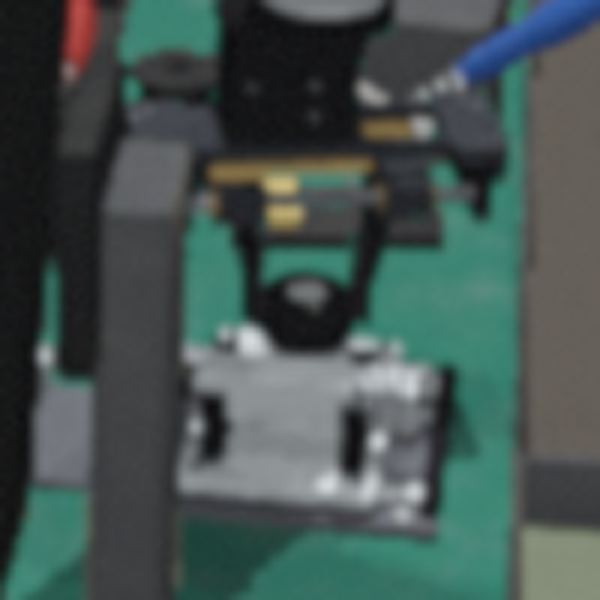

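Run:
```python
from h import *
import pickle
c=imaging.camera("wrist");crop(c,"w25",280,120,400,230,6);pickle.dump(c,open("w25.pkl","wb"));st()
```

```text
t 19.85 p [ 0.524  -0.4465  0.0182] rpy [ 3.1404 -0.0042 -1.3158] F [-0.5 -1.7  0.4] w 49.1 q [-0.47  0.63 -0.02  0.   -0.91  0.72]
```

View pics/w25.png

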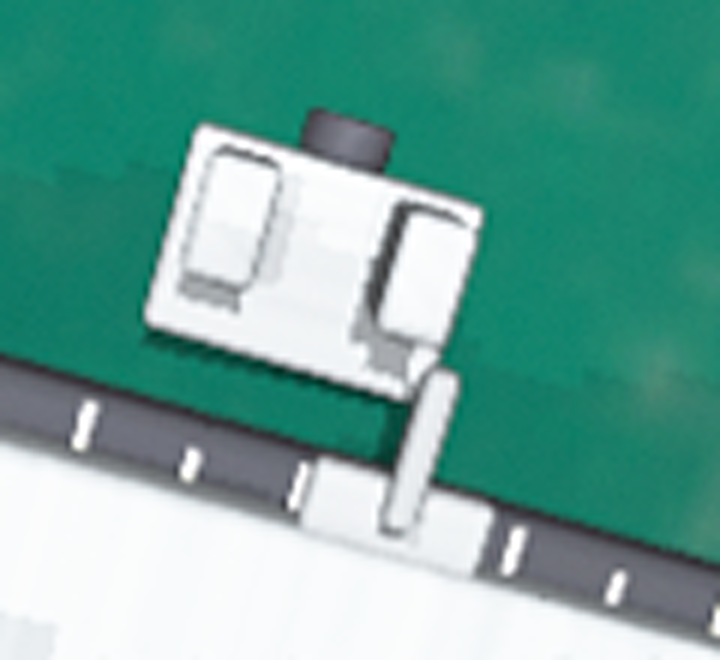

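Run:
```python
from h import *
import pickle
c=pickle.load(open("w25.pkl","rb"));f=lambda u,v:(280+(u+.5)/6-.5,120+(v+.5)/6-.5)
th=np.radians(-1.9);ax=np.array([np.cos(th),np.sin(th),0])
q=[onz(c,f(*p),.032) for p in ((278,165),(250,290),(405,205),(383,325))];print(np.round(q,4), "gap",(q[1]-q[3])@ax,(q[0]-q[2])@ax)
m=np.mean(q,axis=0)
for z in (.024,.027): 
    p=onz(c,f(443,375),z);p2=onz(c,f(400,525),z);print("tip",p,"base",p2,"rem",(m-p)@ax,"dirang",np.degrees(np.arctan2(*(p-p2)[[1,0]])))
```

```text
[[ 0.5401 -0.511   0.032 ]
 [ 0.5398 -0.5012  0.032 ]
 [ 0.5298 -0.5105  0.032 ]
 [ 0.529  -0.5011  0.032 ]] gap 0.010801322708373426 0.010324671226940025
tip [ 0.52248692 -0.49769234  0.024     ] base [ 0.5225926  -0.48467218  0.024     ] rem 0.012448306952003142 dirang -90.46502979452721
tip [ 0.52281731 -0.49800448  0.027     ] base [ 0.52292133 -0.48518756  0.027     ] rem 0.012107758951920972 dirang -90.4650297945266
```

Call:
apply_moves(rows=[{"dx": 0.0015, "dy": -0.006, "dz": 0.0, "rx": 0.0, "ry": 0.0, "rz": 0.08, "claw": 1.0}, {"dx": 0.001, "dy": -0.006, "dz": 0.0, "rx": 0.0, "ry": 0.0, "rz": 0.09, "claw": 1.0}, {"dx": 0.0005, "dy": -0.006, "dz": 0.0, "rx": 0.0, "ry": 0.0, "rz": 0.09, "claw": 1.0}, {"dx": 0.0, "dy": -0.006, "dz": 0.0, "rx": 0.0, "ry": 0.0, "rz": 0.09, "claw": 1.0}, {"dx": -0.0005, "dy": -0.006, "dz": 0.0, "rx": 0.0, "ry": 0.0, "rz": 0.09, "claw": 1.0}, {"dx": -0.001, "dy": -0.005, "dz": 0.0, "rx": 0.0, "ry": 0.0, "rz": 0.08, "claw": 1.0}, {"dx": 0.0, "dy": 0.0, "dz": 0.0, "rx": 0.0, "ry": 0.0, "rz": 0.0, "claw": 1.0}])

```text
time: 20.43
position: [0.5309, -0.4468, 0.0182]
tcp_rot: [3.14, -0.005, -1.856]
contact_force: [-0.2, -0.3, 0.0]
width: 0.564
```

Run:
```python
from h import *
import pickle
knob()
c=imaging.camera("wrist");crop(c,"w26",250,90,450,250,4);pickle.dump(c,open("w26.pkl","wb"))
```

```text
t 20.43 p [ 0.5309 -0.4468  0.0182] rpy [ 3.14   -0.0049 -1.8563] F [-0.2 -0.3  0. ] w 49.1 q [-0.46  0.64 -0.01  0.01 -0.92  0.18]
theta 1.81 moment [ 0.04 -0.11 -0.24] dev mm [-4.  -2.8  0.1]
shift mm [-3.8 -3.1  0. ] share [-0.015 -0.012  0.   ] turn deg [ 0.09 -0.28 -0.  ] share [ 0.002 -0.005 -0.   ]
```

View pics/w26.png

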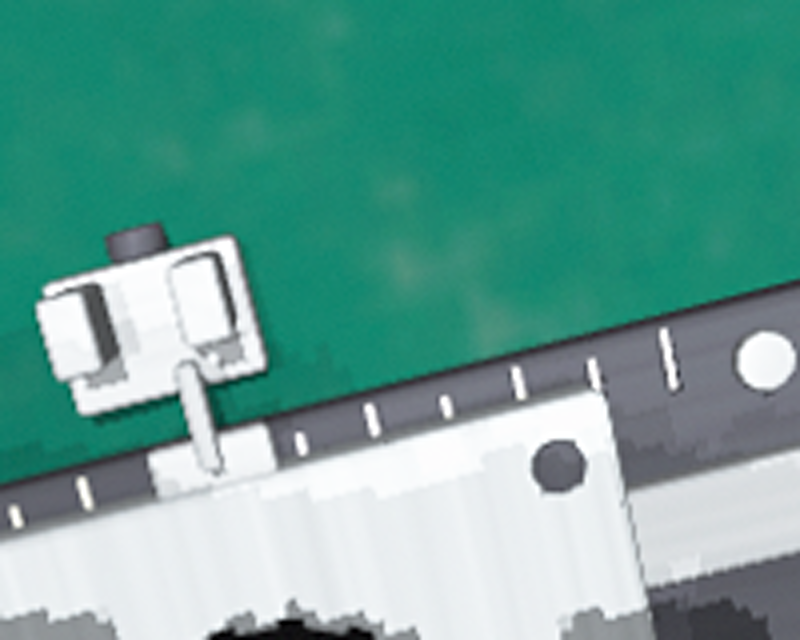

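Run:
```python
from h import *
import pickle
c=pickle.load(open("w26.pkl","rb"));crop(c,"w26z",255,140,325,215,10)
```

```text
(no output)
```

View pics/w26z.png

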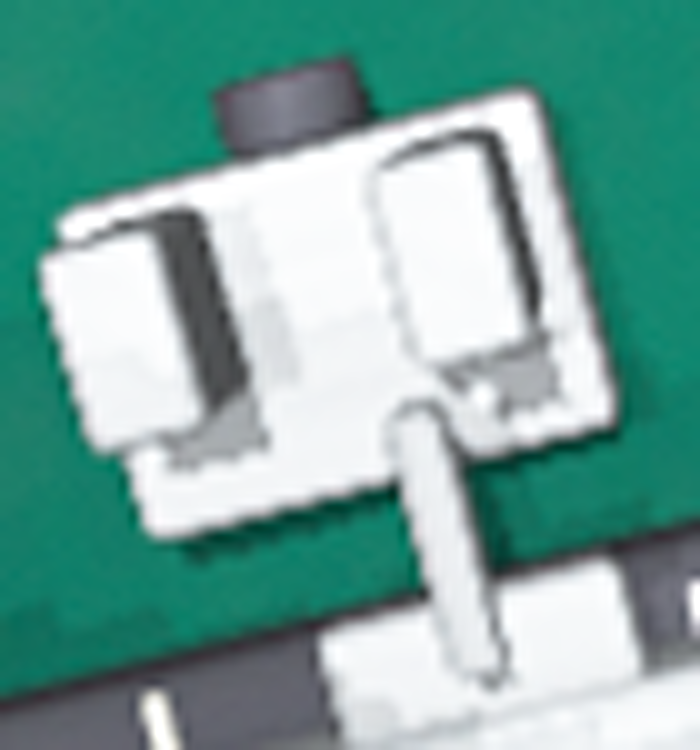

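```bash
cat > meas.py <<'E'
from h import *
import pickle
def meas(fn,f,prongs,tips,zt=(.024,.026)):
    c=pickle.load(open(fn,"rb"))
    th=np.radians(-1.9);ax=np.array([np.cos(th),np.sin(th),0])
    q=[onz(c,f(*p),.032) for p in prongs];print(np.round(q,4),"gap",(q[0]-q[2])@ax,(q[1]-q[3])@ax)
    m=np.mean(q,axis=0)
    for z in zt:
        for t in tips:
            p=onz(c,f(*t),z);print("tip",p.round(4),"rem mm",((m-p)@ax*1000).round(2))
E
python3 - <<'E'
from meas import *
meas("w26.pkl",lambda u,v:(255+(u+.5)/10-.5,140+(v+.5)/10-.5),((155,232),(207,418),(378,175),(415,360)),((418,412),(478,665)))
E
```

```text
[[ 0.5394 -0.5105  0.032 ]
 [ 0.5398 -0.5015  0.032 ]
 [ 0.5285 -0.51    0.032 ]
 [ 0.5295 -0.5013  0.032 ]] gap 0.010829743478368766 0.01028433062500553
tip [ 0.5309 -0.4981  0.024 ] rem mm 3.69
tip [ 0.5318 -0.4851  0.024 ] rem mm 3.21
tip [ 0.5307 -0.4983  0.026 ] rem mm 3.88
tip [ 0.5316 -0.4855  0.026 ] rem mm 3.4
```

Call:
apply_moves(rows=[{"dx": -0.001, "dy": -0.005, "dz": 0.0, "rx": 0.0, "ry": 0.0, "rz": 0.075, "claw": 1.0}, {"dx": -0.0015, "dy": -0.005, "dz": 0.0, "rx": 0.0, "ry": 0.0, "rz": 0.075, "claw": 1.0}, {"dx": -0.0015, "dy": -0.004, "dz": 0.0, "rx": 0.0, "ry": 0.0, "rz": 0.06, "claw": 1.0}, {"dx": 0.0, "dy": 0.0, "dz": 0.0, "rx": 0.0, "ry": 0.0, "rz": 0.0, "claw": 1.0}])

```text
time: 20.82
position: [0.5336, -0.4466, 0.0181]
tcp_rot: [3.14, -0.005, -2.065]
contact_force: [-0.7, -0.2, 0.1]
width: 0.558
```

Run:
```python
from h import *
import pickle
knob()
c=imaging.camera("wrist");cv2.imwrite("pics/w27.png",c["img"][:,:,::-1]);crop(c,"w27z",235,140,315,220,9);pickle.dump(c,open("w27.pkl","wb"))
```

```text
t 20.82 p [ 0.5336 -0.4466  0.0181] rpy [ 3.1398 -0.0049 -2.0651] F [-0.7 -0.2  0.1] w 48.6 q [-0.46  0.64  0.    0.01 -0.93 -0.04]
theta 2.018 moment [-0.02 -0.08 -0.27] dev mm [-4.6 -2.5  0. ]
shift mm [-4.4 -2.9  0. ] share [-0.018 -0.012  0.   ] turn deg [ 0.1  -0.28 -0.  ] share [ 0.002 -0.005 -0.   ]
```

View pics/w27z.png

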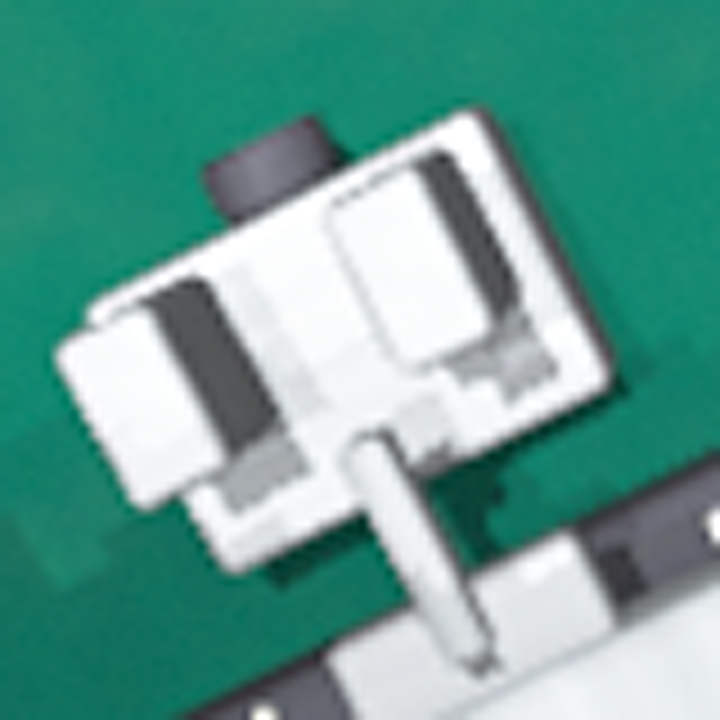

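Run:
```python
from meas import *
meas("w27.pkl",lambda u,v:(235+(u+.5)/9-.5,140+(v+.5)/9-.5),((148,312),(228,460),(330,215),(398,362)),((370,442),(478,650)))
```

```text
[[ 0.5395 -0.5102  0.032 ]
 [ 0.5398 -0.5014  0.032 ]
 [ 0.5286 -0.5099  0.032 ]
 [ 0.5293 -0.5016  0.032 ]] gap 0.010946020975760903 0.010518871163929962
tip [ 0.5341 -0.4981  0.024 ] rem mm 0.46
tip [ 0.5347 -0.4851  0.024 ] rem mm 0.33
tip [ 0.5338 -0.4982  0.026 ] rem mm 0.8
tip [ 0.5343 -0.4853  0.026 ] rem mm 0.68
```

Call:
apply_moves(rows=[{"dx": -0.001, "dy": -0.002, "dz": 0.0, "rx": 0.0, "ry": 0.0, "rz": 0.04, "claw": 1.0}, {"dx": 0.0, "dy": 0.0, "dz": 0.0, "rx": 0.0, "ry": 0.0, "rz": 0.0, "claw": 1.0}])

```text
time: 21.03
position: [0.5341, -0.4466, 0.0182]
tcp_rot: [3.14, -0.005, -2.099]
contact_force: [-0.1, -0.3, 0.1]
width: 0.564
```

Run:
```python
from h import *
knob()
```

```text
t 21.03 p [ 0.5341 -0.4466  0.0182] rpy [ 3.1404 -0.0046 -2.0994] F [-0.1 -0.3  0.1] w 49.1 q [-0.46  0.64  0.    0.01 -0.93 -0.07]
theta 2.053 moment [ 0.05 -0.12 -0.25] dev mm [-4.7 -2.5  0.1]
shift mm [-4.5 -2.8  0.1] share [-0.018 -0.011  0.   ] turn deg [ 0.07 -0.26 -0.  ] share [ 0.001 -0.004 -0.   ]
```

Call:
apply_moves(rows=[{"dx": 0.0, "dy": 0.0, "dz": 0.0, "rx": 0.0, "ry": 0.0, "rz": 0.0, "claw": 0.25}, {"dx": 0.0, "dy": 0.0, "dz": 0.0, "rx": 0.0, "ry": 0.0, "rz": 0.0, "claw": 0.25}, {"dx": 0.0, "dy": 0.0, "dz": 0.0, "rx": 0.0, "ry": 0.0, "rz": 0.0, "claw": 0.25}, {"dx": 0.0, "dy": 0.0, "dz": 0.0, "rx": 0.0, "ry": 0.0, "rz": 0.0, "claw": 0.25}, {"dx": 0.0, "dy": 0.0, "dz": -0.03, "rx": 0.0, "ry": 0.0, "rz": 0.0, "claw": 0.25}, {"dx": 0.0, "dy": 0.0, "dz": -0.06, "rx": 0.0, "ry": 0.0, "rz": 0.0, "claw": 0.25}, {"dx": 0.0, "dy": 0.0, "dz": -0.1, "rx": 0.0, "ry": 0.0, "rz": 0.0, "claw": 0.25}, {"dx": 0.0, "dy": 0.0, "dz": -0.14, "rx": 0.0, "ry": 0.0, "rz": 0.0, "claw": 0.25}, {"dx": 0.0, "dy": 0.0, "dz": -0.14, "rx": 0.0, "ry": 0.0, "rz": 0.0, "claw": 0.25}, {"dx": 0.0, "dy": 0.0, "dz": -0.1, "rx": 0.0, "ry": 0.0, "rz": 0.0, "claw": 0.25}, {"dx": 0.0, "dy": 0.0, "dz": 0.0, "rx": 0.0, "ry": 0.0, "rz": 0.0, "claw": 0.25}])

```text
time: 21.95
position: [0.5332, -0.446, 0.1668]
tcp_rot: [3.135, -0.006, -2.086]
contact_force: [0.6, 0.1, 1.2]
width: 0.747
```

Run:
```python
from h import *
import pickle
st()
c=imaging.camera("wrist");cv2.imwrite("pics/w28.png",c["img"][:,:,::-1]);pickle.dump(c,open("w28.pkl","wb"))
s=imaging.camera("side");crop(s,"s28",300,120,400,220,6)
t=imaging.camera("top");cv2.imwrite("pics/t28.png",t["img"][:,:,::-1])
```

```text
t 21.95 p [ 0.5332 -0.446   0.1668] rpy [ 3.1351 -0.0057 -2.0864] F [0.6 0.1 1.2] w 65.0 q [-0.46  0.52  0.18  0.01 -1.23 -0.06]
```

View pics/w28.png

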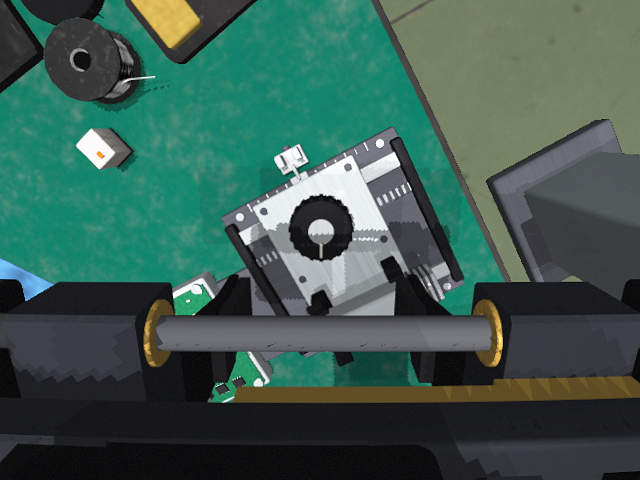

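View pics/s28.png

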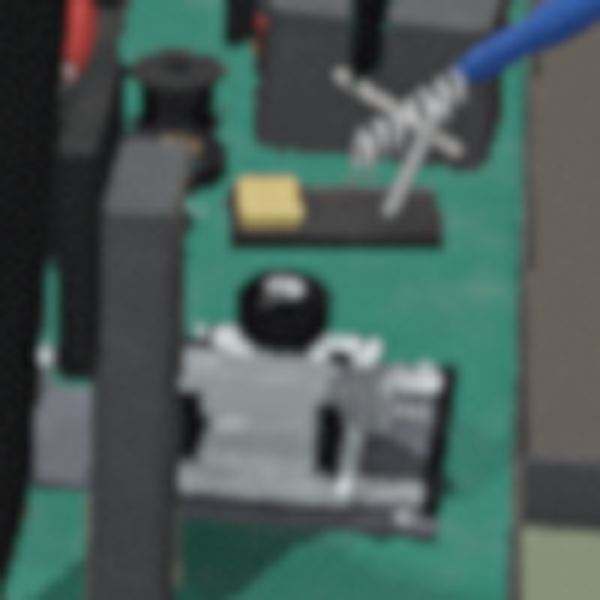

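View pics/t28.png

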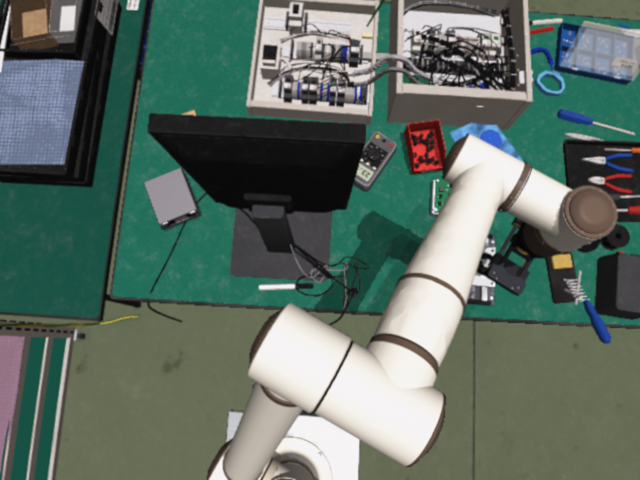

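Call:
apply_moves(rows=[{"dx": 0.0, "dy": 0.0, "dz": 0.0, "rx": 0.0, "ry": 0.0, "rz": -0.08, "claw": 0.25}, {"dx": 0.0, "dy": 0.0, "dz": 0.0, "rx": 0.0, "ry": 0.0, "rz": -0.11, "claw": 0.25}, {"dx": 0.0, "dy": 0.0, "dz": 0.0, "rx": 0.0, "ry": 0.0, "rz": -0.11, "claw": 0.25}, {"dx": 0.0, "dy": 0.0, "dz": 0.0, "rx": 0.0, "ry": 0.0, "rz": -0.11, "claw": 0.25}, {"dx": 0.0, "dy": 0.0, "dz": 0.0, "rx": 0.0, "ry": 0.0, "rz": -0.11, "claw": 0.25}, {"dx": 0.0, "dy": 0.0, "dz": 0.0, "rx": 0.0, "ry": 0.0, "rz": -0.11, "claw": 0.25}, {"dx": 0.0, "dy": 0.0, "dz": 0.0, "rx": 0.0, "ry": 0.0, "rz": -0.11, "claw": 0.25}, {"dx": 0.0, "dy": 0.0, "dz": 0.0, "rx": 0.0, "ry": 0.0, "rz": -0.11, "claw": 0.25}, {"dx": 0.0, "dy": 0.0, "dz": 0.0, "rx": 0.0, "ry": 0.0, "rz": -0.11, "claw": 0.25}, {"dx": 0.0, "dy": 0.0, "dz": 0.0, "rx": 0.0, "ry": 0.0, "rz": -0.11, "claw": 0.25}, {"dx": 0.0, "dy": 0.0, "dz": 0.0, "rx": 0.0, "ry": 0.0, "rz": -0.11, "claw": 0.25}, {"dx": 0.0, "dy": 0.0, "dz": 0.0, "rx": 0.0, "ry": 0.0, "rz": -0.11, "claw": 0.25}, {"dx": 0.0, "dy": 0.0, "dz": 0.0, "rx": 0.0, "ry": 0.0, "rz": -0.11, "claw": 0.25}, {"dx": -0.04, "dy": -0.04, "dz": -0.02, "rx": 0.0, "ry": 0.0, "rz": -0.11, "claw": 0.25}, {"dx": -0.08, "dy": -0.05, "dz": -0.02, "rx": 0.0, "ry": 0.0, "rz": -0.11, "claw": 0.25}, {"dx": -0.08, "dy": -0.05, "dz": -0.02, "rx": 0.0, "ry": 0.0, "rz": -0.11, "claw": 0.25}, {"dx": -0.08, "dy": -0.05, "dz": 0.0, "rx": 0.0, "ry": 0.0, "rz": -0.11, "claw": 0.25}, {"dx": -0.02, "dy": -0.01, "dz": 0.0, "rx": 0.0, "ry": 0.0, "rz": 0.0, "claw": 0.25}, {"dx": 0.0, "dy": 0.0, "dz": 0.0, "rx": 0.0, "ry": 0.0, "rz": 0.0, "claw": 0.25}])

```text
time: 23.68
position: [0.4541, -0.3571, 0.1358]
tcp_rot: [-3.094, 0.093, -0.062]
contact_force: [0.5, -0.6, 0.2]
width: 0.748
```

Run:
```python
from h import *
import pickle
st()
c=imaging.camera("wrist");cv2.imwrite("pics/w29.png",c["img"][:,:,::-1]);pickle.dump(c,open("w29.pkl","wb"))
w=pickle.load(open("w28.pkl","rb"));crop(w,"w28z",265,135,325,190,12)
```

```text
t 23.68 p [ 0.4541 -0.3571  0.1358] rpy [-3.0944  0.093  -0.0615] F [ 0.5 -0.6  0.2] w 65.1 q [-0.39  0.41 -0.09 -0.02 -1.18  1.91]
```

View pics/w29.png

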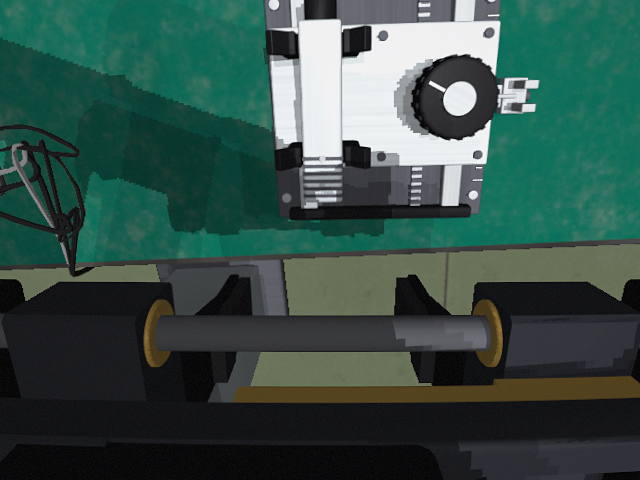

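View pics/w28z.png

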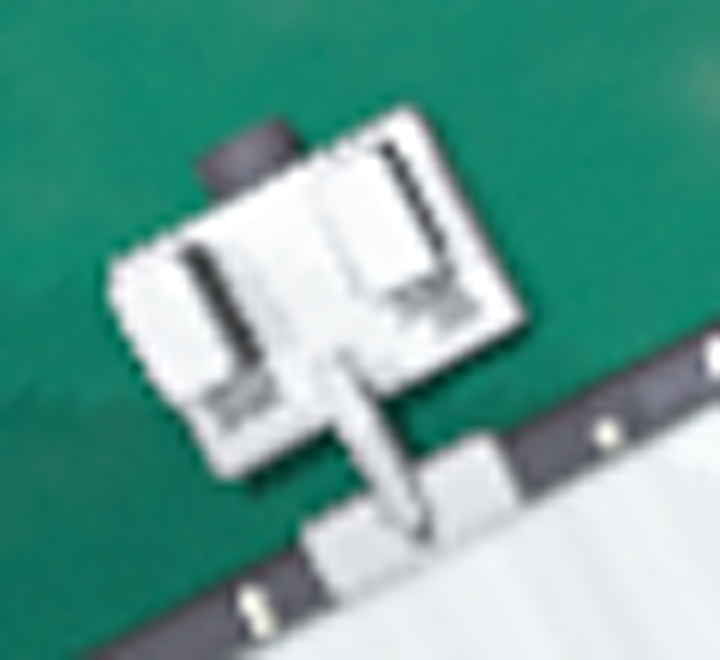

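Run:
```python
from meas import *
meas("w28.pkl",lambda u,v:(265+(u+.5)/12-.5,135+(v+.5)/12-.5),((180,250),(240,375),(318,195),(365,300)),((342,362),(418,530)))
c=pickle.load(open("w29.pkl","rb"));crop(c,"w29z",480,60,560,130,9);crop(c,"w29c",255,0,395,220,3.6)
```

```text
[[ 0.5391 -0.5104  0.032 ]
 [ 0.5399 -0.5008  0.032 ]
 [ 0.5287 -0.5088  0.032 ]
 [ 0.5296 -0.5009  0.032 ]] gap 0.01039861146816042 0.01032545636321595
tip [ 0.534  -0.4977  0.024 ] rem mm 0.59
tip [ 0.5353 -0.4845  0.024 ] rem mm -0.35
tip [ 0.5338 -0.4978  0.026 ] rem mm 0.79
tip [ 0.5351 -0.4847  0.026 ] rem mm -0.14
```

View pics/w29z.png

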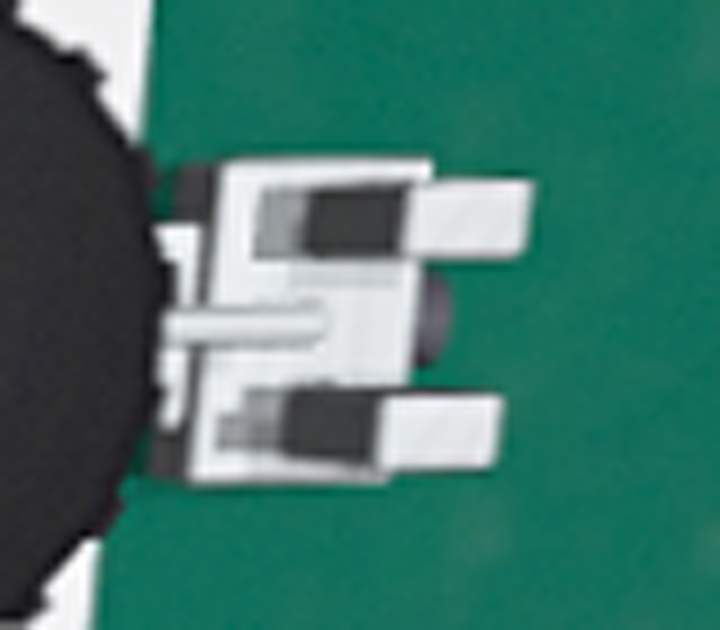

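View pics/w29c.png

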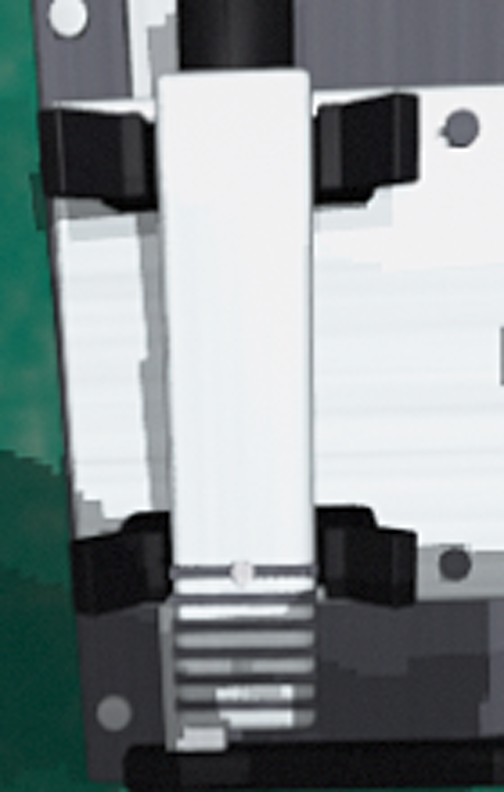

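Run:
```python
from meas import *
c=pickle.load(open("w29.pkl","rb"));f=lambda u,v:(255+(u+.5)/3.6-.5,(v+.5)/3.6-.5)
th=np.radians(-1.9);ax=np.array([np.cos(th),np.sin(th),0]);ay=np.array([-ax[1],ax[0],0])
fr=onz(c,f(233,73),.071);re=onz(c,f(243,727),.071);print(fr,re,(fr-re)@ax,np.degrees(np.arctan2(*(fr-re)[[1,0]])))
s1=onz(c,f(461,126),.026);s2=onz(c,f(455,565),.026);print((s1-s2)@ax)
cc=re+.065*ax; cf=fr-.047*ax; sm=(s1+s2)/2
print("cam centre rel screws-mid (mm along, lateral): rear",(cc-sm)@ax*1000,"front",(cf-sm)@ax*1000,(cc-sm)@ay*1000)
r1=[onz(c,f(*p),.069) for p in ((400,95),(415,533))];print("saddle far-edge spacing",(r1[0]-r1[1])@ax)
m=(r1[0]+r1[1])/2-.007*ax;print("cam vs saddle mid",(cf-m)@ax*1000,(cc-m)@ax*1000)
```

```text
[ 0.58560203 -0.36156625  0.071     ] [ 0.47523933 -0.35572095  0.071     ] 0.11049582641482339 -3.031807039778038
0.08446295582643547
cam centre rel screws-mid (mm along, lateral): rear 0.6938274338553746 front -0.8103461513212271 43.555011175480956
saddle far-edge spacing 0.07141005672898576
cam vs saddle mid -0.2701464889926735 1.2340270961839284
```

Run:
```python
from h import *
st(); print(np.abs(monitor.get_obs()["joint_vel"]).max()); print(env.job_done())
```

```text
t 23.73 p [ 0.4544 -0.3573  0.1355] rpy [-3.0941  0.0934 -0.0619] F [-0.6  0.7 -0.4] w 65.4 q [-0.4   0.41 -0.09 -0.02 -1.18  1.91]
0.043442119665732915
the job is handed in; nothing more can be done
None
```

The whole job was done in the order asked and handed in at 23.7 s of the 72 s allowed.

I drew the camera out of the slip case by its ribbed end, laid it flat on the bare table and let go. I then took it by its middle, carried it round in front of the monitor with the arm drawn in, and laid it in the two saddles with the lens towards the circuit board. One grasp turned the feed knob about 2.05 rad clockwise, after which I released it and backed off.

**Last checks, from the wrist and top pictures:**
- **Camera:** it is seated in both saddles and centred lengthwise to about 1 mm. The front and rear edges gave slightly different offsets, −0.3 and +1.2 mm.
- **Pointer:** it stands between the two prongs, within about 0.8 mm of the middle of the gap. The tip and the base of the blade read +0.6 to +0.8 and −0.1 to −0.4 mm.
- **Marker pen:** its ends are at the same pixels as at the start.
- **Forces:** the highest reading I saw was about 33 N, when the camera was pressed onto the table. The gripper ended open, clear of everything, with readings near zero.

**What disagreed:**
- **Reported TCP:** it lies about 30–35 mm beyond the real fingertips. My first closing on the camera therefore shut just above it and moved nothing. I measured the offset in the pictures and worked with it from then on.
- **Wrist joint 5:** it came close to its limit (−0.18 against −0.16) during the tilted pull. I turned the yaw away from it before laying the camera down.

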